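Check the lid seal of a cool case with the contact probe, then dock the probe

ROBOT

A 7-joint arm with a two-finger parallel gripper is mounted at the origin on a cart in front of the work surface, level with it; the furniture and walls round the work are solid. World frame = base frame: x ahead of the robot, y to its left, z up, the work surface at z = 0. Lengths are in m, angles in rad, forces in N, time in s.
With the tool pointing down it reaches from about 0.4 to 0.925 m from the base axis. Payload 5.6 kg.
Tool frame: the origin (TCP) lies midway between the tips of the shut fingers; the grasp point (between the pads) lies 19 mm behind it; x points along the fingers, z is the direction in which the jaws open and shut, and the axes are right-handed (so a half turn about x gives the same grasp; the last joint's range is limited). The gripper opens to 85 mm and grips with 20 to 120 N. Pads are 22 mm wide; open, the fingers measure 114 mm over their backs; the gripper's body (76 mm by 85 mm) begins 54 mm behind the grasp point. The pads swing forward as they close: fully open they stand 13 mm farther back than shut.
Start: joints at [-1.178, 0.468, -0.012, 1.603, 0.006, 1.071, -0.056], TCP at [0.274, 0.589, 0.231] pointing down, gripper open.
Joint ranges: [-2.53, 2.53], [-0.31, 2.02], [-1.57, 1.55], [0.28, 2.44], [-1.29, 4.43], [0.15, 1.84], [-2.92, 2.92]. Speed limits (rad/s): [2.57, 2.57, 3.14, 3.14, 3.14, 3.14, 3.14].

INTERFACE

Orientations are given as a unit quaternion [x, y, z, w].
In Python, from workcell import env gives the robot as it stands. The module is installed in compiled form; this text tells all that it offers.
- The arm moves only by the tool play_rows, never from a script. Its argument "steps" is a list of rows, each an object with "offset": the shift along the tool's x, y, z in mm, a list of three; "dr": the turn, a rotation vector about the tool's x, y, z in rad, a list of three; "grip": the finger opening in mm, from 0 to 85.4. A call has exactly 8 rows; each row shifts and turns the commanded pose from where the row before left it, along the tool's axes as they then stand; what a row does not reach is not made up. A row lasts 1/12 s, in which the tool goes at most 41.7 mm and 7.16 degrees, less where a joint would pass 70% of its speed; a pose out of reach is approached as far as the arm can. A call with a gripper value outside its range is refused whole. The fingers move at their own pace and stop on an object; "force" is the grip in N (left out, the last holds). Time passes only in rows, so rows that do not move let the fingers close, or fill a call up. It gives the time, the measured TCP pose, the force and the opening at its end, in the units of the state.
- env.read_state(): the state, without advancing time (a new reading comes with each control period).
- env.snapshot(name): name is "side" or "top"; returns a dict with "color" (400x640x3 uint8, red, green, blue), "intrinsics" (3x3 intrinsics, pixels), "rvec" (rotation vector, rad) and "tvec" (3), from world to camera coordinates, as OpenCV has them. Camera axes: x right, y down, z forward; pixel columns grow to the right and rows downward; lengths in m; the calibration is good to about 2 mm. A picture is of the moment at which its call begins. There is no depth.
- env.close_job(): hands the job in, once; it reports no verdict.
The state is a dict: "clock": time; "qpos": joint angles; "qd": joint speeds; "tau": joint torques, N m; "tool_pos": TCP position; "orientation": TCP orientation; "force": force on the tool from outside, world axes, zero at the start; "ft_torque": the same for the moment, N m; "width": opening from 0.0 (shut) to 1.0 (fully open).
Only numpy, scipy, OpenCV 4.12 (cv2) and the standard library are available. Lean on these libraries where they do the work, as an engineer would, in place of code of your own. Each camera call takes 0.05 s, during which the arm holds its last target.

TASK

Check the lid seal of the transport case with the probe thermometer: hold the probe nearly upright with its needle down (leaning less than about 25 degrees) and draw the tip slowly, at about 4 cm/s and pressing only lightly, along the blue seal from the left hinge forward, round the front and back to the right hinge. Then lay the probe back on its rest, let go, take it again another way, so that the plug can lead, and push its black end fully home into the socket of the read-out dock, so that it stands there by itself, needle up; do not bump the things lying around.

Things in the scene. Friction and masses are not known exactly. Their poses are not given: they have to be found in the camera images.
- probe_grip (a point): Centre of the blue grip of the probe thermometer (the tool; loose, about 70 g), lying level on its rest. Axes: y along the probe to its tip, x across the grip, z up. Grip 96 mm long (y -48 to +48), up to 30 mm wide (x), 18 mm thick (z): take it across its width. A straight metal needle, 100 mm long and 3.8 mm thick, runs on along +y; a black block plug sits at the -y end.
- probe_tip (a point): Round end of the needle, on its axis, 148 mm along +y from probe_grip. Axes as probe_grip (y points out of the tip).
- probe_end (a point): Centre of the end face of the black block plug, 66 mm along -y from probe_grip, on the probe's axis. Plug: 20 mm (x) x 12 mm (z) x 18 mm long (y), its end edges bevelled by 1.5 mm; alike either way round.
- rest_mid (a point): Where probe_grip lies (45 mm above the table) when the probe is on its rest; y the way the tip then points, z up. The rest is a fixed white base, 160 x 44 x 6 mm, with two notched uprights: one (6 mm thick, top 46 mm up) under the plug, 57 mm along -y from here, one (6 mm thick, top 52 mm up) under the needle, 80 mm along +y. Nothing is under or beside the grip between them.
- probe: The whole probe thermometer, 214 mm long with its plug; origin on its underside 50 mm along +y from probe_grip; axes as probe_grip.
- case: White and slate transport case, fixed, 152 (x) x 202 (y) x 78 mm high; origin under its centre, x to its rear (two aluminium hinges), y left, z up. Lid and rim are flush at z = 78 mm; the seam between them is a groove on the top face: rounded rectangle 104 (x) x 154 (y) mm, corner radius 22 mm, 9 mm wide at the bottom, bevelled to 16 mm at the top. A low black handle on the lid reaches z = 94 mm.
- seal: Slick blue seal ring that fills the bottom of the groove, its top 4 mm below the case's top (74 mm above the table) when unpressed. It rides on springs and sinks straight down as one by up to 5 mm: it gives from about 1 N, then 1.2 N per mm, to a hard stop at about 7 N. Axes as the case.
- dock_head: White head of the read-out dock, 44 x 52 x 34 mm, fixed on a slate neck and a grey foot (104 x 84 x 15 mm); tilted by 45 degrees. z points straight out of the socket, up and roughly towards the robot (the way the probe must stick out), y is level, along the long side of the socket.
- dock_mouth (a point): Centre of the socket's mouth, 64 mm above the table. Axes as dock_head. The hole is 22 mm (along y) x 14 mm (along x), widened by a 3 mm bevel at the mouth.
- dock_seat (a point): Where the centre of the plug's end face comes to lie when the plug is fully home: 18 mm straight down the socket from dock_mouth. Axes as dock_head.
- seam0 (a point): Point 0 of 0 to 8 along the seam, on the centre line of the blue seal's unpressed top, about 37 mm apart: the start, beside the left hinge. In the case frame x = 28, y = 77, z = 74 mm; axes as the case.
- seam1 (a point): Point 1 of 0 to 8 along the seam, on the centre line of the blue seal's unpressed top, about 37 mm apart: on the left side. In the case frame x = -8.9, y = 77, z = 74 mm; axes as the case.
- seam2 (a point): Point 2 of 0 to 8 along the seam, on the centre line of the blue seal's unpressed top, about 37 mm apart: in the left front corner. In the case frame x = -44.4, y = 71.5, z = 74 mm; axes as the case.
- seam3 (a point): Point 3 of 0 to 8 along the seam, on the centre line of the blue seal's unpressed top, about 37 mm apart: on the front, left of the middle. In the case frame x = -52, y = 36.9, z = 74 mm; axes as the case.
- seam4 (a point): Point 4 of 0 to 8 along the seam, on the centre line of the blue seal's unpressed top, about 37 mm apart: in the middle of the front. In the case frame x = -52, y = 0, z = 74 mm; axes as the case.
- seam5 (a point): Point 5 of 0 to 8 along the seam, on the centre line of the blue seal's unpressed top, about 37 mm apart: on the front, right of the middle. In the case frame x = -52, y = -36.9, z = 74 mm; axes as the case.
- seam6 (a point): Point 6 of 0 to 8 along the seam, on the centre line of the blue seal's unpressed top, about 37 mm apart: in the right front corner. In the case frame x = -44.4, y = -71.5, z = 74 mm; axes as the case.
- seam7 (a point): Point 7 of 0 to 8 along the seam, on the centre line of the blue seal's unpressed top, about 37 mm apart: on the right side. In the case frame x = -8.9, y = -77, z = 74 mm; axes as the case.
- seam8 (a point): Point 8 of 0 to 8 along the seam, on the centre line of the blue seal's unpressed top, about 37 mm apart: the end, beside the right hinge. In the case frame x = 28, y = -77, z = 74 mm; axes as the case.
- cold_pack: Bystander, loose: blue gel cold pack lying flat, 88 x 153 x 28 mm; origin at the centre of its underside.
- logger: Bystander, loose: white data logger with a small screen lying flat, 92 x 58 x 20 mm; origin at the centre of its underside.
- label_roll: Bystander, loose: white roll of labels lying on its side, 106 x 67 x 30 mm; origin at the centre of its underside.
- marker: Bystander, loose: grey marker with a red cap lying down, 137 mm long, 18 mm thick; origin at the centre of its underside.
- oximeter: Bystander, loose: blue and white finger oximeter, 33 x 58 x 30 mm; origin at the centre of its underside.
Things that resemble listed ones, but are neither listed nor needed, are in the scene too. Leave any green look-alike of the probe alone.

How it is judged:
By the outcome, as a careful person would: the job done as asked, in the order asked, and still so for the second after the job is handed in, with the robot touching nothing.
It also fails if it takes over 72 s, if anything falls off the work surface, if the arm or the gripper's body presses on something with over 40 N, if the wrist force passes 120 N, or if a joint passes its speed limit or range.

## Working session

There is one attempt and no reset: what is moved stays moved. The work goes in short steps, Python scripts to look and compute and a tool call to move; the robot and the scene stay as the last step left them, time stands still between calls to the robot, and variables do not carry over. Pictures are saved under pics/ and viewed, and the job is handed in when it is done.

Besides the shell and the picture viewer there is one more tool, called after "Emit:" as name([rows], argument=value, ...), one row to a line, values as JSON. play_rows: Moves the arm, as the interface text tells. Its arguments: {"type":"object","properties":{"steps":{"type":"array"},"force":{"type":"number"}},"required":["steps"]}

```bash
ls; mkdir -p pics; python3 - <<'E'
from workcell import env
import cv2,numpy as np,pickle
s=env.read_state();print(s)
for n in("side","top"):
    d=env.snapshot(n);cv2.imwrite(f"pics/{n}0.png",d["color"][...,::-1]);pickle.dump(d,open(f"{n}0.pkl","wb"))
    print(n,d["intrinsics"],d["rvec"],d["tvec"])
E
```

```text
pics
{'clock': 0.0, 'qpos': array([-1.17799185,  0.4683871 , -0.01161257,  1.60363376,  0.00599672,
        1.07142867, -0.05629641]), 'qd': array([-0.00044976,  0.00033191,  0.00083691,  0.00030989, -0.00093203,
        0.00118896,  0.00178932]), 'tau': array([ 1.11180030e-03, -5.32396245e+01,  2.16781389e-02, -2.51297611e+01,
        1.14493252e-02,  7.77401438e-03,  4.81349744e-06]), 'tool_pos': array([0.27420567, 0.58869913, 0.23032771]), 'orientation': array([-0.38045068,  0.59679683,  0.37968843,  0.59575793]), 'force': array([ 0.5074533 ,  0.88976321, -0.46989706]), 'ft_torque': array([ 0.00562756, -0.03620469, -0.03034473]), 'width': 0.999800764202149}
side [[479.46925949   0.         315.28443565]
 [  0.         479.46925949 191.86983037]
 [  0.           0.           1.        ]] [ 2.15674538  0.06482264 -0.00697449] [-0.54482642  0.0707987   1.88522153]
top [[369.78152684   0.         323.91367422]
 [  0.         369.78152684 197.46357954]
 [  0.           0.           1.        ]] [ 2.13528744 -2.12562862  0.24375178] [0.00607775 0.57463065 1.02336751]
```

View pics/side0.png

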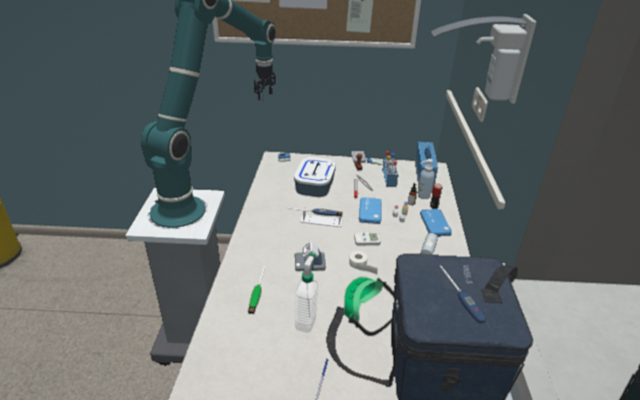

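View pics/top0.png

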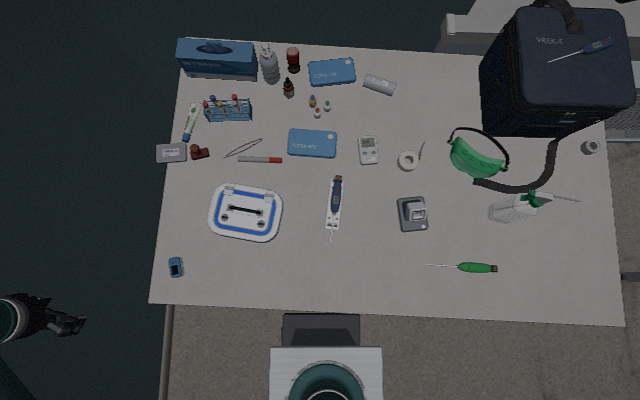

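```bash
cat > h.py <<'E'
import numpy as np,cv2,pickle
from scipy.spatial.transform import Rotation as R
def cam(d):
    Rm=cv2.Rodrigues(np.array(d["rvec"],float))[0];t=np.array(d["tvec"],float).ravel();return np.array(d["intrinsics"]),Rm,t
def ray(d,p,z):
    K,Rm,t=cam(d);C=-Rm.T@t;v=Rm.T@np.linalg.inv(K)@np.array([p[0],p[1],1.]);return C+v*(z-C[2])/v[2]
def proj(d,X):
    K,Rm,t=cam(d);q=K@(Rm@np.asarray(X,float)+t);return q[:2]/q[2]
def tri(d1,p1,d2,p2):
    A=[];
    for d,p in((d1,p1),(d2,p2)):
        K,Rm,t=cam(d);P=K@np.c_[Rm,t];A+= [p[0]*P[2]-P[0],p[1]*P[2]-P[1]]
    A=np.array(A);A/=np.linalg.norm(A[:,:3],axis=1)[:,None];s=np.linalg.lstsq(A[:,:3],-A[:,3],rcond=None)[0];return s,A[:,:3]@s+A[:,3]
def load(n): return pickle.load(open(n+".pkl","rb"))
def crop(d,x0,y0,w,h,k,fn): cv2.imwrite("pics/"+fn,cv2.resize(d["color"][y0:y0+h,x0:x0+w,::-1],None,fx=k,fy=k,interpolation=cv2.INTER_CUBIC))
E
python3 - <<'E'
from h import *
T=load("top0");S=load("side0")
for d in(T,S):
    K,Rm,t=cam(d);print(-Rm.T@t)
crop(T,200,170,100,75,8,"t_case.png");crop(T,310,165,60,80,7,"t_probe.png");crop(T,385,185,60,55,10,"t_dock.png")
crop(S,280,145,70,60,10,"s_case.png");crop(S,280,190,70,90,6,"s_pd.png")
for p in ((245,211),(335,205),(414,213)): print(ray(T,p,0.05))
E
```

```text
[0.36189144 0.04031071 1.11576342]
[ 0.59756225 -1.50271744  1.11385285]
[0.53421908 0.23741248 0.05      ]
[ 0.55371636 -0.02407731  0.05      ]
[ 0.53145455 -0.25641118  0.05      ]
```

View pics/t_case.png

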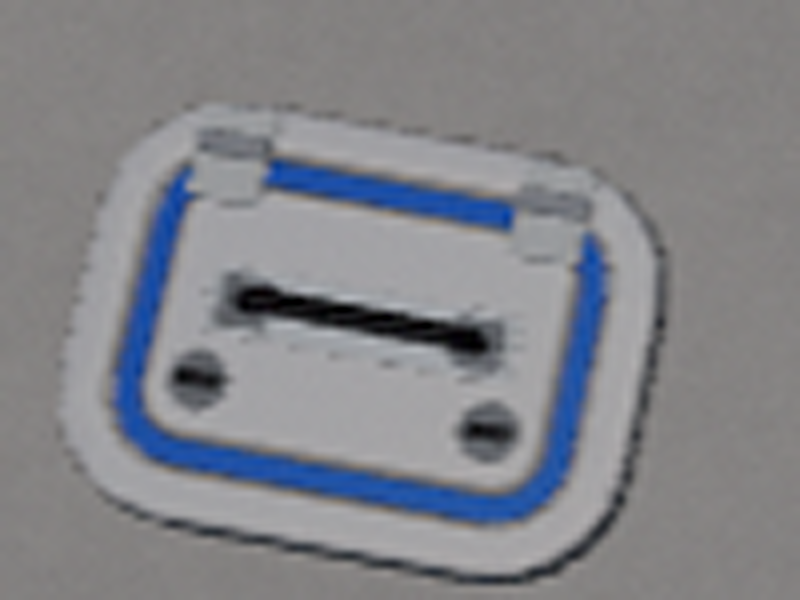

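View pics/t_probe.png

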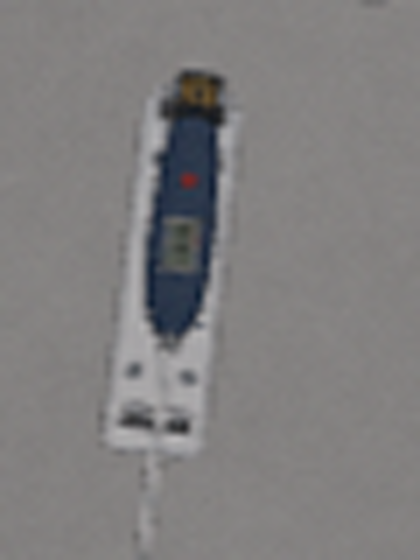

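View pics/t_dock.png

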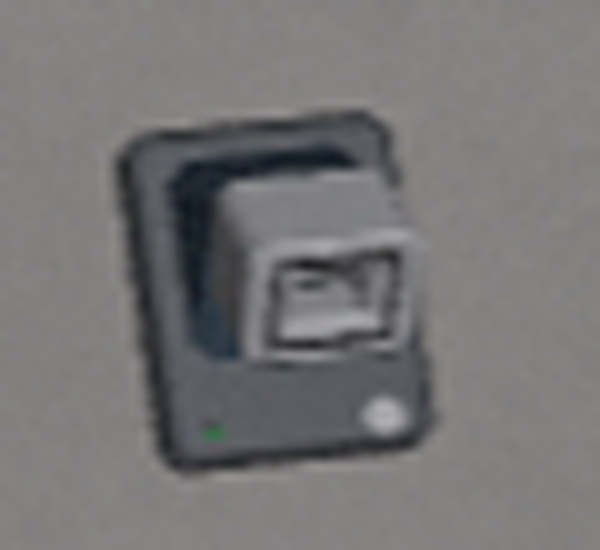

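View pics/s_case.png

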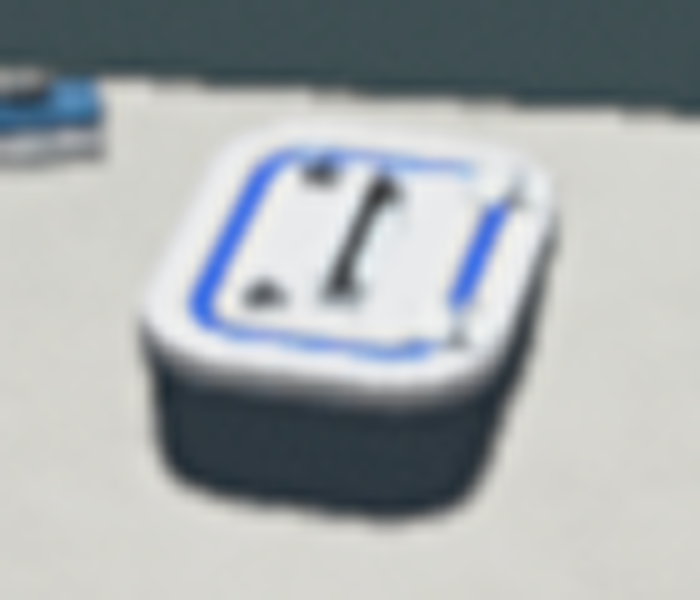

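View pics/s_pd.png

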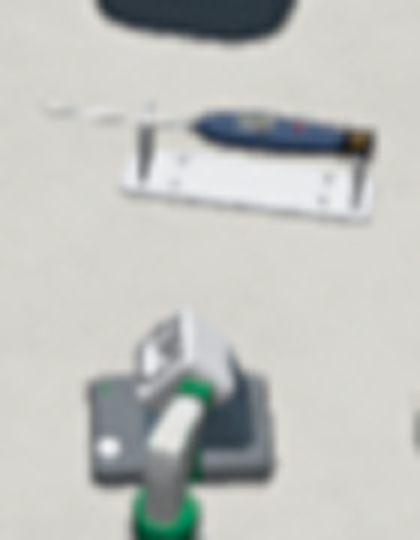

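```bash
cat > meas.py <<'E'
from h import *
T=load("top0");S=load("side0")
def blue(d,box,thr=60):
    c=d["color"].astype(int);m=((c[...,2]-c[...,0])>thr).astype(np.uint8)*255
    z=np.zeros_like(m);x0,y0,x1,y1=box;z[y0:y1,x0:x1]=m[y0:y1,x0:x1];return z
for d,b in((T,(205,180,290,245)),(S,(292,155,340,190))):
    # upsampled blueness, contour -> world plane z=.074
    c=d["color"].astype(np.float32);bl=c[...,2]-c[...,0]
    x0,y0,x1,y1=b;k=8
    up=cv2.resize(bl[y0:y1,x0:x1],None,fx=k,fy=k,interpolation=cv2.INTER_CUBIC)
    m=(up>0.45*np.percentile(up,99.5)).astype(np.uint8)
    m=cv2.morphologyEx(m,cv2.MORPH_CLOSE,np.ones((3,3)))
    cs,_=cv2.findContours(m,cv2.RETR_EXTERNAL,cv2.CHAIN_APPROX_NONE)
    P=np.vstack([q[:,0] for q in cs if len(q)>60]).astype(float)
    P=(P+.5)/k-.5+[x0,y0]
    W=np.array([ray(d,p,.074)[:2] for p in P])
    r=cv2.minAreaRect((W*1000).astype(np.float32));print(r,"px",len(P))
E
python3 meas.py
```

```text
((528.7258911132812, 233.55886840820312), (162.9918670654297, 113.51828002929688), 79.77897644042969) px 2353
((530.1632690429688, 226.09466552734375), (153.83261108398438, 114.11575317382812), 79.8580551147461) px 670
```

```bash
cat > meas2.py <<'E'
from h import *
T=load("top0");S=load("side0")
def contour(d,b,f,k=8):
    x0,y0,x1,y1=b;c=cv2.resize(d["color"][y0:y1,x0:x1].astype(np.float32),None,fx=k,fy=k,interpolation=cv2.INTER_CUBIC)
    m=f(c).astype(np.uint8);cs,_=cv2.findContours(m,cv2.RETR_EXTERNAL,cv2.CHAIN_APPROX_NONE)
    q=max(cs,key=cv2.contourArea)[:,0].astype(np.float32);return (q+.5)/k-.5+np.float32([x0,y0]),cv2.contourArea(q)/k/k
# top: grip = bluish dark
for d,b,nm in((T,(320,170,352,222),"T"),(S,(305,203,346,222),"S")):
    q,a=contour(d,b,lambda c:(c[...,2]-c[...,0]>18)&(c[...,0]<110))
    W=np.array([ray(d,p,.045)[:2]*1000 for p in q],np.float32);r=cv2.minAreaRect(W);M=cv2.moments(W);print(nm,"grip",r,"centroid",M["m10"]/M["m00"],M["m01"]/M["m00"])
    # whole dark (grip+plug)
    q,a=contour(d,b,lambda c:(c.mean(-1)<(90 if nm=='T' else 120)))
    W=np.array([ray(d,p,.045)[:2]*1000 for p in q],np.float32);print("  grip+plug",cv2.minAreaRect(W))
# rest base white in top
q,a=contour(T,(320,175,348,232),lambda c:c.min(-1)>140,8)
W=np.array([ray(T,p,.006)[:2]*1000 for p in q],np.float32);print("base",cv2.minAreaRect(W))
# dock foot
q,a=contour(T,(390,190,436,236),lambda c:c.mean(-1)<108)
W=np.array([ray(T,p,.015)[:2]*1000 for p in q],np.float32);print("foot",cv2.minAreaRect(W),a)
c=T["color"];print(c[200,335],c[240,331],c[225,340],c[225,400],c[225,395],c[225,385])
E
python3 meas2.py
```

```text
T grip ((579.9207763671875, -26.228851318359375), (26.640827178955078, 94.1801986694336), 82.77872467041016) centroid 579.9646500422591 -26.41448746019272
  grip+plug ((588.766357421875, -27.14920997619629), (28.230268478393555, 116.8287353515625), 83.95020294189453)
S grip ((581.341796875, -30.344619750976562), (30.88141632080078, 94.65322875976562), 82.9916000366211) centroid 582.627761609318 -31.65534856291769
  grip+plug ((589.5606689453125, -33.97952651977539), (34.70697021484375, 114.15701293945312), 83.7214126586914)
base ((563.7488403320312, -24.023616790771484), (43.092933654785156, 167.43165588378906), 83.57728576660156)
foot ((535.3128051757812, -259.8454284667969), (107.20106506347656, 89.56549835205078), 6.034517765045166) 796.59375
[61 65 59] [148 145 146] [132 130 128] [61 60 61] [131 127 127] [131 131 128]
```

```bash
python3 - <<'E'
from h import *
T=load("top0");S=load("side0")
crop(T,405,198,30,28,20,"t_m.png");crop(S,296,235,36,30,20,"s_m.png")
pt=(385+33.6-.45,185+29.6-.45);print(ray(T,pt,.064));print(ray(S,(307,246.2),.064))
# predicted mouth if centred relative to foot axis: axis line through foot centre
E
```

```text
[ 0.52593058 -0.26448134  0.064     ]
[ 0.52906912 -0.25826258  0.064     ]
```

View pics/t_m.png

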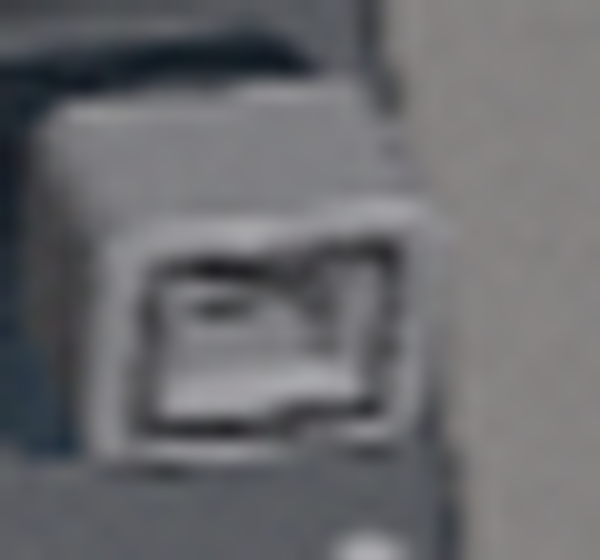

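View pics/s_m.png

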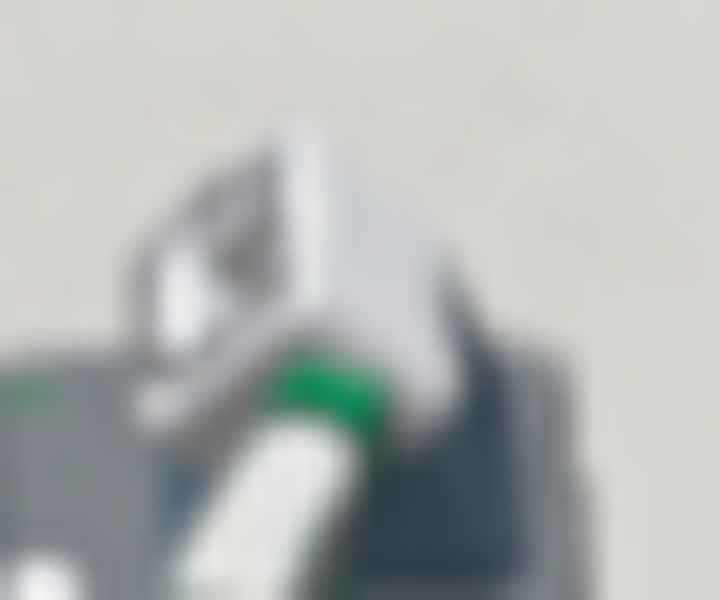

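```bash
cat > plan.py <<'E'
from h import *
import json
PY=np.array([-np.cos(np.deg2rad(6.4)),np.sin(np.deg2rad(6.4)),0]);Z=np.array([0,0,1.]);PX=np.cross(PY,Z)
PG=np.array([.580,-.0265,.045])
def rot(x,z): x=x/np.linalg.norm(x);z=z/np.linalg.norm(z);return R.from_matrix(np.c_[x,np.cross(z,x),z])
def rows(p0,r0,way,grip,nd=1):
    """way: list of (pos,R) successive commanded poses; prints rows"""
    out=[];p=np.array(p0,float);r=r0
    for q,s in way:
        o=np.round(r.inv().apply(q-p)*1000,nd);d=np.round((r.inv()*s).as_rotvec(),3)
        out.append({"offset":o.tolist(),"dr":d.tolist(),"grip":grip})
        p=p+r.apply(o/1000);r=r*R.from_rotvec(d)
        if np.linalg.norm(o)>41.7 or np.linalg.norm(d)>.1249: print("TOO FAST",np.linalg.norm(o),np.linalg.norm(d))
    for i in range(0,len(out),8):
        print("[");print(",\n".join(json.dumps(x) for x in out[i:i+8]));print("]")
    print("end",p,r.as_quat())
def interp(p0,r0,p1,r1,n,ease=False):
    rv=(r0.inv()*r1).as_rotvec();u=np.arange(1,n+1)/n
    if ease:u=u*u*(3-2*u)
    return [(p0+(p1-p0)*a,r0*R.from_rotvec(rv*a)) for a in u]
def st():
    from workcell import env
    s=env.read_state();return s,np.array(s["tool_pos"]),R.from_quat(s["orientation"])
E
python3 - <<'E'
from plan import *
s,p,r=st();print(r.as_matrix())
b=np.deg2rad(35)
x=-Z*np.cos(b)+PY*np.sin(b)
for sg in(1,-1):
    r1=rot(x,sg*PX);print(sg,PX,np.linalg.norm((r.inv()*r1).as_rotvec()))
E
```

```text
[[-5.33466770e-04 -9.06529077e-01  4.22143043e-01]
 [-1.49211592e-03  4.22143355e-01  9.06527860e-01]
 [-9.99998745e-01 -1.46283867e-04 -1.57784592e-03]]
1 [ 0.11146893  0.99376792 -0.        ] 0.6890402639447998
-1 [ 0.11146893  0.99376792 -0.        ] 2.832128423228934
```

```bash
python3 - <<'E'
from plan import *
s,p,r=st()
b=np.deg2rad(35)
x=-Z*np.cos(b)+PY*np.sin(b)
r1=rot(x,PX); p1=PG-x*.10
print(p1)
rows(p,r,interp(p,r,p1,r1,24,False),85)
E
```

```text
[ 0.63700019 -0.0328936   0.1269152 ]
[
{"offset": [4.3, -24.6, -17.1], "dr": [-0.013, 0.004, 0.025], "grip": 85},
{"offset": [3.8, -24.6, -17.4], "dr": [-0.013, 0.004, 0.025], "grip": 85},
{"offset": [3.3, -24.3, -17.7], "dr": [-0.013, 0.004, 0.026], "grip": 85},
{"offset": [2.7, -24.2, -18.0], "dr": [-0.013, 0.004, 0.025], "grip": 85},
{"offset": [2.2, -24.1, -18.3], "dr": [-0.013, 0.004, 0.025], "grip": 85},
{"offset": [1.6, -23.8, -18.6], "dr": [-0.014, 0.004, 0.025], "grip": 85},
{"offset": [1.1, -23.7, -19.0], "dr": [-0.013, 0.004, 0.026], "grip": 85},
{"offset": [0.6, -23.4, -19.2], "dr": [-0.013, 0.004, 0.025], "grip": 85}
]
[
{"offset": [0.1, -23.1, -19.5], "dr": [-0.013, 0.005, 0.025], "grip": 85},
{"offset": [-0.4, -22.9, -19.9], "dr": [-0.013, 0.004, 0.025], "grip": 85},
{"offset": [-0.9, -22.6, -20.1], "dr": [-0.013, 0.004, 0.025], "grip": 85},
{"offset": [-1.3, -22.4, -20.5], "dr": [-0.013, 0.004, 0.026], "grip": 85},
{"offset": [-1.9, -22.0, -20.7], "dr": [-0.013, 0.004, 0.025], "grip": 85},
{"offset": [-2.3, -21.7, -21.0], "dr": [-0.013, 0.004, 0.025], "grip": 85},
{"
[... 153 characters left out ...]
{"offset": [-3.7, -20.6, -22.0], "dr": [-0.013, 0.004, 0.025], "grip": 85},
{"offset": [-4.1, -20.2, -22.1], "dr": [-0.013, 0.004, 0.025], "grip": 85},
{"offset": [-4.5, -19.9, -22.5], "dr": [-0.013, 0.004, 0.025], "grip": 85},
{"offset": [-4.9, -19.4, -22.7], "dr": [-0.013, 0.004, 0.025], "grip": 85},
{"offset": [-5.3, -19.0, -23.1], "dr": [-0.013, 0.004, 0.026], "grip": 85},
{"offset": [-5.7, -18.5, -23.2], "dr": [-0.013, 0.004, 0.025], "grip": 85},
{"offset": [-6.0, -18.1, -23.6], "dr": [-0.013, 0.004, 0.025], "grip": 85},
{"offset": [-6.4, -17.6, -23.8], "dr": [-0.013, 0.004, 0.025], "grip": 85}
]
end [ 0.63694643 -0.03292249  0.12691973] [-0.29088996  0.64443292  0.60789551  0.36132019]
```

Emit:
play_rows([
  {"offset": [4, -24.5, -17], "dr": [-0.013, 0.004, 0.025], "grip": 85},
  {"offset": [4, -24.5, -17.5], "dr": [-0.013, 0.004, 0.025], "grip": 85},
  {"offset": [3.5, -24.5, -17.5], "dr": [-0.013, 0.004, 0.025], "grip": 85},
  {"offset": [2.5, -24, -18], "dr": [-0.013, 0.004, 0.025], "grip": 85},
  {"offset": [2, -24, -18.5], "dr": [-0.013, 0.004, 0.025], "grip": 85},
  {"offset": [1.5, -24, -18.5], "dr": [-0.013, 0.004, 0.025], "grip": 85},
  {"offset": [1, -23.5, -19], "dr": [-0.013, 0.004, 0.025], "grip": 85},
  {"offset": [0.5, -23.5, -19], "dr": [-0.013, 0.004, 0.025], "grip": 85},
], force=40)

```text
clock: 0.77
tool_pos: [0.3957, 0.3808, 0.1969]
orientation: [-0.355, 0.62, 0.462, 0.525]
force: [-0.2, -0.8, 0.2]
width: 0.995
```

Emit:
play_rows([
  {"offset": [0, -23, -19.5], "dr": [-0.013, 0.004, 0.025], "grip": 85},
  {"offset": [-0.5, -23, -20], "dr": [-0.013, 0.004, 0.025], "grip": 85},
  {"offset": [-1, -22.5, -20], "dr": [-0.013, 0.004, 0.025], "grip": 85},
  {"offset": [-1.5, -22.5, -20.5], "dr": [-0.013, 0.004, 0.025], "grip": 85},
  {"offset": [-2, -22, -20.5], "dr": [-0.013, 0.004, 0.025], "grip": 85},
  {"offset": [-2.5, -21.5, -21], "dr": [-0.013, 0.004, 0.025], "grip": 85},
  {"offset": [-3, -21.5, -21.5], "dr": [-0.013, 0.004, 0.025], "grip": 85},
  {"offset": [-3, -21, -21.5], "dr": [-0.013, 0.004, 0.025], "grip": 85},
])

```text
clock: 1.43
tool_pos: [0.5168, 0.1736, 0.1632]
orientation: [-0.325, 0.636, 0.538, 0.447]
force: [-0.1, 0.2, 0.0]
width: 0.988
```

```bash
cat > log.py <<'E'
import pickle,os
from workcell import env
s=env.read_state()
L=pickle.load(open("log.pkl","rb")) if os.path.exists("log.pkl") else []
L.append(s);pickle.dump(L,open("log.pkl","wb"))
print(s["clock"],s["qpos"].round(3),s["tool_pos"].round(4),s["orientation"].round(4),"F",s["force"].round(2),s["ft_torque"].round(3),"w",s["width"])
E
python3 log.py
```

```text
1.4333 [-0.316  0.576  0.043  1.661 -0.204  1.281  1.166] [0.5168 0.1736 0.1632] [-0.3252  0.6362  0.5384  0.4469] F [-0.05  0.23  0.  ] [-0.108 -0.45  -0.039] w 0.9878308670350499
```

Emit:
play_rows([
  {"offset": [-3.5, -20.5, -22], "dr": [-0.013, 0.004, 0.025], "grip": 85},
  {"offset": [-4, -20, -22], "dr": [-0.013, 0.004, 0.025], "grip": 85},
  {"offset": [-4.5, -20, -22.5], "dr": [-0.013, 0.004, 0.025], "grip": 85},
  {"offset": [-5, -19.5, -22.5], "dr": [-0.013, 0.004, 0.025], "grip": 85},
  {"offset": [-5.5, -19, -23], "dr": [-0.013, 0.004, 0.025], "grip": 85},
  {"offset": [-5.5, -18.5, -23], "dr": [-0.013, 0.004, 0.025], "grip": 85},
  {"offset": [-6, -18, -23.5], "dr": [-0.013, 0.004, 0.025], "grip": 85},
  {"offset": [-6.5, -17.5, -24], "dr": [-0.013, 0.004, 0.025], "grip": 85},
])

```text
clock: 2.1
tool_pos: [0.637, -0.0331, 0.1289]
orientation: [-0.291, 0.644, 0.607, 0.363]
force: [0.5, -0.7, 0.5]
width: 0.996
```

```bash
python3 log.py; python3 - <<'E'
from workcell import env
from h import *
d=env.snapshot("top");pickle.dump(d,open("top1.pkl","wb"));d2=env.snapshot("side");pickle.dump(d2,open("side1.pkl","wb"))
crop(d,270,150,130,100,6,"t1.png");crop(d2,260,150,120,90,6,"s1.png")
E
python3 log.py
```

```text
2.1 [-0.032  0.905  0.106  1.208 -0.116  1.64   1.545] [ 0.637  -0.0331  0.1289] [-0.2913  0.6437  0.6075  0.3631] F [ 0.51 -0.7   0.45] [-0.043 -0.618 -0.036] w 0.9964481413222189
2.2 [-0.028  0.909  0.11   1.207 -0.114  1.638  1.544] [ 0.637  -0.0387  0.1262] [-0.2896  0.6467  0.6045  0.3639] F [-0.54  0.1   0.18] [-0.067 -0.565  0.009] w 0.9961049960082057
```

View pics/t1.png

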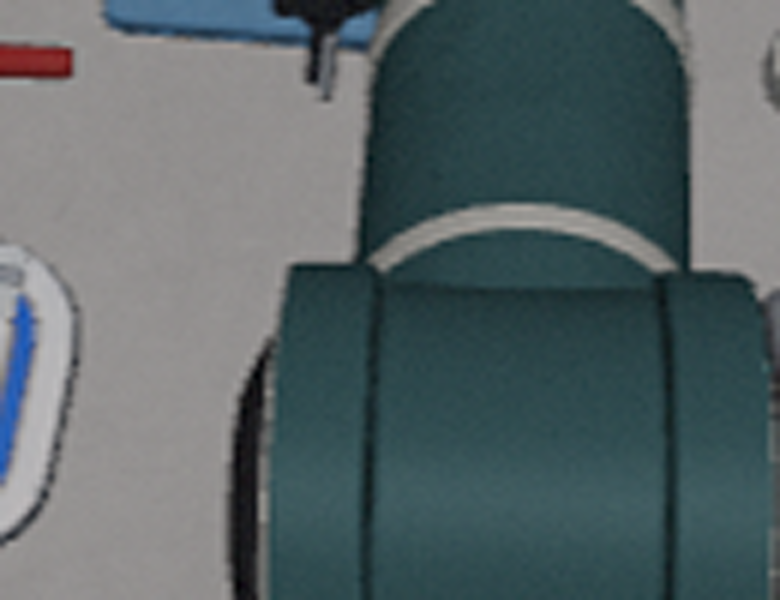

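View pics/s1.png

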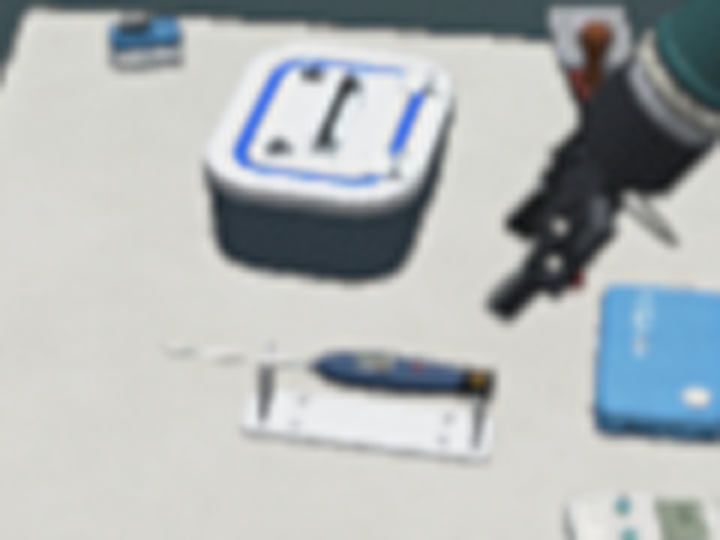

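```bash
cat > fk.py <<'E'
from plan import *
from scipy.optimize import least_squares
def fk(q,P):
    h,l1,l2,l3,d1,d2,d3=P[:7]
    Ry=lambda a:R.from_euler('y',a);Rz=lambda a:R.from_euler('z',a)
    r=Rz(S1*q[0]);p=np.array([0,0,h])
    r=r*Ry(q[1]); r=r*Rz(S3*q[2]); p=p+r.apply([d1,0,l1])
    r=r*Ry(q[3]); r=r*Rz(S5*q[4]); p=p+r.apply([d2,0,l2])
    r=r*Ry(q[5]); r=r*Rz(S7*q[6]); p=p+r.apply([0,0,l3])
    return p,r
S1,S3,S5,S7=-1,-1,-1,-1
if __name__=="__main__":
    import itertools
    L=pickle.load(open("log.pkl","rb"))
    s0=pickle.load(open("log.pkl","rb"))[0]
    D=[(np.array([-1.17799185,0.4683871,-0.01161257,1.60363376,0.00599672,1.07142867,-0.05629641]),np.array([0.27420567,0.58869913,0.23032771]),R.from_quat([-0.38045068,0.59679683,0.37968843,0.59575793]))]+[(s["qpos"],s["tool_pos"],R.from_quat(s["orientation"])) for s in L]
    best=[]
    for S1,S3,S5,S7 in itertools.product((1,-1),repeat=4):
        def f(P):
            e=[]
            for q,p,r in D:
                a,b=fk(q,P);e+=list(a-p)
                # tool x axis vs b z
                e+=list(.3*(b.apply([0,0,1])-r.apply([1,0,0])))
            return np.array(e)
        o=least_squares(f,[.35,.45,.45,.25,0,0,0]);best.append((o.cost,(S1,S3,S5,S7),o.x.round(4)))
        
    best.sort(key=lambda a:a[0])
    for b in best[:4]: print(b)
    S1,S3,S5,S7=best[0][1]
    for q,p,r in D:
        a,b=fk(q,best[0][2]);print((a-p)*1000,(b.inv()*r).as_matrix().round(3).tolist())
E
python3 fk.py
```

```text
(np.float64(0.0009018003178802602), (-1, -1, -1, 1), array([0.558 , 0.2458, 0.5847, 0.0714, 0.1051, 0.1621, 0.    ]))
(np.float64(0.0009018003178802633), (-1, -1, -1, -1), array([0.558 , 0.2458, 0.5847, 0.0714, 0.1051, 0.1621, 0.    ]))
(np.float64(0.0011943033686125017), (-1, 1, -1, -1), array([-1.0688,  1.3978, -0.1591,  1.0877, -0.3648, -1.0033,  0.    ]))
(np.float64(0.0011943033686125798), (-1, 1, -1, 1), array([-1.0688,  1.3978, -0.1591,  1.0877, -0.3648, -1.0033,  0.    ]))
[-35.86534193   4.74214487   5.06118947] [[0.0, -0.112, -0.994], [-0.0, 0.994, -0.112], [1.0, 0.0, 0.0]]
[ 9.55638535 16.48518103 -8.47224393] [[-0.0, 0.724, 0.69], [-0.0, -0.69, 0.724], [1.0, 0.0, 0.0]]
[-1.17224279  3.42377631  1.6198338 ] [[-0.0, 0.052, 0.999], [-0.0, -0.999, 0.052], [1.0, -0.0, 0.0]]
[-2.62416809  2.69301847  2.11882831] [[-0.0, 0.054, 0.999], [0.0, -0.999, 0.054], [1.0, 0.0, 0.0]]
```

```bash
cat > fk.py <<'E'
from plan import *
from scipy.optimize import least_squares
S1,S3,S5,S7=-1,-1,-1,-1
def fk(q,P):
    h,l1,l2,l3,d1,d2,d3,e1,e2,e3=P[:10]
    Ry=lambda a:R.from_euler('y',a);Rz=lambda a:R.from_euler('z',a)
    r=Rz(S1*q[0]);p=np.array([0,0,h])
    r=r*Ry(q[1]); r=r*Rz(S3*q[2]); p=p+r.apply([d1,e1,l1])
    r=r*Ry(q[3]); r=r*Rz(S5*q[4]); p=p+r.apply([d2,e2,l2])
    r=r*Ry(q[5]); r=r*Rz(S7*q[6]); p=p+r.apply([d3,e3,l3])
    return p,r
def data():
    L=pickle.load(open("log.pkl","rb"))
    return [(np.array([-1.17799185,0.4683871,-0.01161257,1.60363376,0.00599672,1.07142867,-0.05629641]),np.array([0.27420567,0.58869913,0.23032771]),R.from_quat([-0.38045068,0.59679683,0.37968843,0.59575793]))]+[(s["qpos"],s["tool_pos"],R.from_quat(s["orientation"])) for s in L]
def fit(reg=1e-3):
    D=data()
    def f(P):
        e=[]
        for q,p,r in D: e+=list(fk(q,P)[0]-p)
        return np.r_[e,reg*P[4:]]
    return least_squares(f,[.35,.45,.45,.25,0,0,0,0,0,0])
if __name__=="__main__":
    for S7 in(1,-1):
        o=fit();print(S7,o.cost,o.x.round(4))
        for q,p,r in data():
            a,b=fk(q,o.x);print(((a-p)*1000).round(2),(b.inv()*r).as_matrix().round(3).tolist())
E
python3 fk.py
```

```text
1 3.32323562325516e-09 [ 0.2924  0.5333  0.4647  0.3222 -0.0024 -0.0075  0.0006 -0.0287 -0.0066
  0.002 ]
[ 0.  0. -0.] [[0.0, -0.112, -0.994], [-0.0, 0.994, -0.112], [1.0, 0.0, 0.0]]
[-0.  0.  0.] [[-0.0, 0.724, 0.69], [-0.0, -0.69, 0.724], [1.0, 0.0, 0.0]]
[ 0.   -0.02 -0.05] [[-0.0, 0.052, 0.999], [-0.0, -0.999, 0.052], [1.0, -0.0, 0.0]]
[-0.    0.02  0.05] [[-0.0, 0.054, 0.999], [0.0, -0.999, 0.054], [1.0, 0.0, 0.0]]
-1 2.2648803412593105e-09 [ 3.022e-01  5.451e-01  4.662e-01  3.489e-01 -4.900e-03 -1.430e-02
  8.000e-03 -2.770e-02 -3.000e-04 -5.800e-03]
[-0.  0. -0.] [[0.0, -0.0, -1.0], [-0.0, 1.0, -0.0], [1.0, 0.0, 0.0]]
[-0. -0.  0.] [[0.0, 0.0, -1.0], [0.0, 1.0, 0.0], [1.0, -0.0, 0.0]]
[-0.    0.02 -0.04] [[0.0, 0.0, -1.0], [0.0, 1.0, 0.0], [1.0, -0.0, 0.0]]
[ 0.   -0.02  0.04] [[0.0, -0.0, -1.0], [-0.0, 1.0, -0.0], [1.0, 0.0, 0.0]]
```

```bash
cat > ik.py <<'E'
from fk import *
LB=np.array([-2.53,-.31,-1.57,.28,-1.29,.15,-2.92]);UB=np.array([2.53,2.02,1.55,2.44,4.43,1.84,2.92])
B=R.from_matrix([[0,0,-1],[0,1,0],[1,0,0]])
def fit2():
    D=data()
    def f(P):
        Q=np.r_[P[:4],0,0,0,P[4],0,0];return np.concatenate([fk(q,Q)[0]-p for q,p,r in D])
    o=least_squares(f,[.3,.54,.46,.34,-.03]);return np.r_[o.x[:4],0,0,0,o.x[4],0,0],o.fun
PP,_res=fit2()
def fkt(q): p,r=fk(q,PP);return p,r*B
def ik(p,r,q0,w=0.02,m=.05):
    def f(q):
        a,b=fkt(q);return np.r_[(a-p)*10,(b.inv()*r).as_rotvec()*3,w*(q-q0)]
    q0=np.clip(q0,LB+m,UB-m)
    o=least_squares(f,q0,bounds=(LB+m-1e-6,UB-m+1e-6),max_nfev=60);e=f(o.x);return o.x,np.linalg.norm(e[:3])/10,np.linalg.norm(e[3:6])/3
yaw=np.deg2rad(-10.2);CC=np.array([.5287,.2336,0])
SEAM=np.array([[28,77,74],[-8.9,77,74],[-44.4,71.5,74],[-52,36.9,74],[-52,0,74],[-52,-36.9,74],[-44.4,-71.5,74],[-8.9,-77,74],[28,-77,74]])/1000
def case(c): return CC+R.from_euler('z',yaw).apply(c)
def drawpose(tip,psi,b,lam,L=.148,gp=.020):
    """b tool pitch in probe frame, lam lean; radians"""
    h=np.array([np.cos(psi),np.sin(psi),0])
    n=-Z*np.cos(lam)-h*np.sin(lam)
    pz=-(h*np.cos(lam)-Z*np.sin(lam))  # probe z = -(tool horiz)
    x=-pz*np.cos(b)+n*np.sin(b)
    px=np.cross(n,pz)
    return tip-L*n+gp*x, rot(x,px)
E
cat > scan.py <<'E'
from ik import *
print(PP.round(4),abs(_res).max()*1000)
rng=np.random.default_rng(0)
starts=[np.array([-.4,.3,0,2.,q5,1.,q7]) for q5 in(0,1.5,3.1) for q7 in(0,1.5,-1.5)]
for b,lam in((0,0),(20,10),(35,12),(40,15)):
    for psi in range(-60,121,30):
        res=[]
        for i in (0,2,4,6,8):
            P,Rt=drawpose(case(SEAM[i]),np.deg2rad(psi),np.deg2rad(b),np.deg2rad(lam))
            best=None
            for q0 in starts:
                q,e1,e2=ik(P,Rt,q0,w=.002)
                if e1<.001 and e2<.01:
                    mg=min((q-LB).min(),(UB-q).min())
                    if best is None or mg>best[0]: best=(mg,q)
            res.append(best)
        print(b,lam,psi,[None if x is None else round(x[0],2) for x in res], None if res[2] is None else res[2][1].round(2))
E
time python3 scan.py
```

```text
Traceback (most recent call last):
  File "scan.py", line 2, in <module>
    print(PP.round(4),abs(_res).max()*1000)
                          ^^^^
NameError: name '_res' is not defined

real	0m1.296s
user	0m1.441s
sys	0m0.183s
```

```bash
sed -i 's/_res/RES/g' ik.py scan.py; time timeout 500 python3 scan.py
```

```text
[ 0.2977  0.5269  0.4689  0.3128  0.      0.      0.     -0.0337  0.
  0.    ] 0.7444500616326233
0 0 -60 [np.float64(0.4), np.float64(0.32), np.float64(0.31), np.float64(0.39), np.float64(0.41)] [-1.36  0.92  0.43  1.85  0.92  1.53 -1.04]
0 0 -30 [np.float64(0.41), np.float64(0.4), np.float64(0.24), np.float64(0.1), np.float64(0.17)] [-1.21  0.76  0.1   2.2   1.47  1.52 -1.38]
0 0 0 [np.float64(0.16), np.float64(0.07), None, None, None] None
0 0 30 [None, None, None, None, None] None
0 0 60 [np.float64(0.19), None, None, None, np.float64(0.1)] None
0 0 90 [np.float64(0.08), np.float64(0.05), np.float64(0.05), np.float64(0.11), np.float64(0.05)] [ 0.69  0.94 -0.81  2.13 -1.24  1.01 -1.97]
0 0 120 [np.float64(0.28), np.float64(0.29), np.float64(0.26), np.float64(0.15), np.float64(0.07)] [ 0.26  0.9  -0.4   1.78 -0.97  1.58 -2.15]
20 10 -60 [np.float64(0.62), np.float64(0.59), np.float64(0.52), np.float64(0.39), np.float64(0.48)] [-1.29  0.64  0.46  1.92  0.76  1.2  -0.83]
20 10 -30 [np.float64(0.5), np.float64(0.4), np.float64(0.25), np.float64(0.12), np.float64(0.21)] [-0.97  0.44 -0
[... 1910 characters left out ...]
 np.float64(0.15), np.float64(0.27)] [-0.61  0.22 -0.09  2.21  1.09  0.45 -0.07]
40 15 30 [np.float64(0.34), np.float64(0.24), np.float64(0.13), np.float64(0.13), np.float64(0.24)] [ 0.34  0.29 -1.    2.24  1.2   0.28  0.43]
40 15 60 [np.float64(0.31), np.float64(0.25), np.float64(0.19), np.float64(0.15), np.float64(0.27)] [ 0.71  0.55 -1.37  2.19  0.72  0.34  1.53]
40 15 90 [np.float64(0.36), np.float64(0.25), np.float64(0.26), np.float64(0.29), np.float64(0.27)] [ 0.69  0.65 -1.31  2.06  0.15  0.58  2.57]
40 15 120 [np.float64(0.37), np.float64(0.38), np.float64(0.46), np.float64(0.49), np.float64(0.56)] [-0.61  0.46  0.4   1.91 -0.83  1.18 -2.37]
real	2m28.454s
user	2m28.358s
sys	0m0.214s
```

```bash
python3 - <<'E'
from plan import *
s,p,r=st()
b=np.deg2rad(35)
x=-Z*np.cos(b)+PY*np.sin(b)
r1=rot(x,PX); p1=PG+x*.020
print(p1, r1.inv().apply(p-PG)*1000)
rows(p,r,interp(p,r,p1,r1,8),85)
E
```

```text
[ 0.56859996 -0.02522128  0.02861696] [-99.79672303  -0.93727745  -5.72227579]
[
{"offset": [15.0, 0.2, 0.7], "dr": [-0.001, 0.0, 0.0], "grip": 85},
{"offset": [15.0, 0.1, 0.7], "dr": [-0.002, 0.0, 0.001], "grip": 85},
{"offset": [14.9, 0.2, 0.7], "dr": [-0.001, 0.001, 0.0], "grip": 85},
{"offset": [15.0, 0.1, 0.7], "dr": [-0.001, -0.0, 0.001], "grip": 85},
{"offset": [15.0, 0.2, 0.7], "dr": [-0.001, 0.0, -0.0], "grip": 85},
{"offset": [15.0, 0.1, 0.7], "dr": [-0.002, 0.0, 0.0], "grip": 85},
{"offset": [14.9, 0.2, 0.7], "dr": [-0.001, 0.001, 0.001], "grip": 85},
{"offset": [15.0, 0.1, 0.7], "dr": [-0.001, -0.0, 0.0], "grip": 85}
]
end [ 0.56857491 -0.02521705  0.02863536] [-0.29107883  0.64450341  0.60795798  0.36093707]
```

Emit:
play_rows([
  {"offset": [15, 0, 1.5], "dr": [-0.002, 0, 0], "grip": 85},
  {"offset": [15, 0.2, 1.5], "dr": [-0.002, 0, 0], "grip": 85},
  {"offset": [15, 0.2, 1.5], "dr": [-0.002, 0, 0], "grip": 85},
  {"offset": [15, 0.2, 1], "dr": [-0.002, 0, 0], "grip": 85},
  {"offset": [15, 0.2, 0.2], "dr": [-0.002, 0, 0], "grip": 85},
  {"offset": [15, 0.2, 0], "dr": [0, 0, 0], "grip": 85},
  {"offset": [15, 0, 0], "dr": [0, 0, 0], "grip": 85},
  {"offset": [15, 0, 0], "dr": [0, 0, 0], "grip": 85},
])

```text
clock: 2.87
tool_pos: [0.5679, -0.0175, 0.0308]
orientation: [-0.294, 0.64, 0.61, 0.362]
force: [0.4, 0.8, -0.0]
width: 0.992
```

```bash
python3 log.py; python3 - <<'E'
from workcell import env
from h import *
d2=env.snapshot("side");pickle.dump(d2,open("side2.pkl","wb"))
crop(d2,270,170,90,70,8,"s2.png")
E
python3 log.py
```

```text
2.8667 [-0.047  0.914  0.084  1.45  -0.12   1.386  1.552] [ 0.5679 -0.0175  0.0308] [-0.2936  0.6404  0.6103  0.3622] F [ 0.35  0.76 -0.04] [-0.049 -0.526 -0.047] w 0.9920518596664124
2.9167 [-0.047  0.917  0.084  1.455 -0.12   1.385  1.552] [ 0.565  -0.0172  0.0287] [-0.2919  0.6413  0.6112  0.3604] F [-2.51  0.6  -0.92] [-0.046 -0.583  0.01 ] w 0.9978836479629254
```

View pics/s2.png

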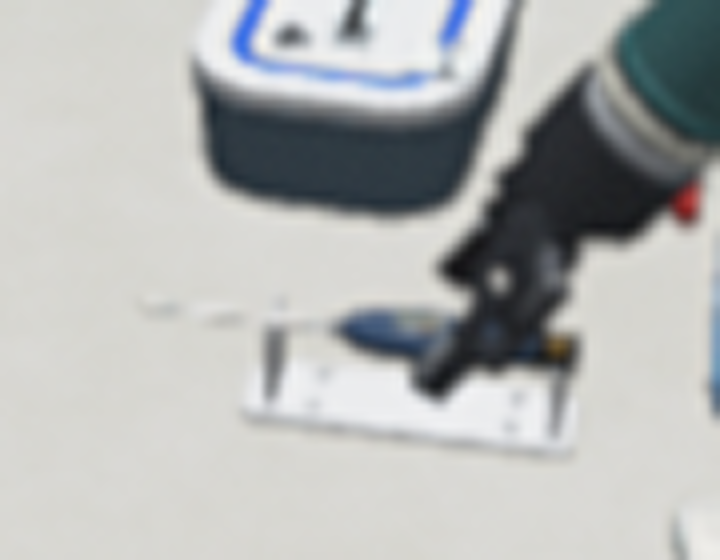

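Emit:
play_rows([
  {"offset": [0, 0, 0], "dr": [0, 0, 0], "grip": 85},
  {"offset": [0, 0, 0], "dr": [0, 0, 0], "grip": 85},
  {"offset": [0, 0, 0], "dr": [0, 0, 0], "grip": 85},
  {"offset": [0, 0, 0], "dr": [0, 0, 0], "grip": 85},
  {"offset": [0, 0, 0], "dr": [0, 0, 0], "grip": 85},
  {"offset": [0, 0, 0], "dr": [0, 0, 0], "grip": 85},
  {"offset": [0, 0, 0], "dr": [0, 0, 0], "grip": 85},
  {"offset": [0, 0, 0], "dr": [0, 0, 0], "grip": 85},
])

```text
clock: 3.58
tool_pos: [0.5689, -0.0182, 0.0317]
orientation: [-0.294, 0.64, 0.61, 0.362]
force: [0.2, 0.3, -0.5]
width: 0.996
```

```bash
python3 log.py; python3 - <<'E'
from plan import *
s,p,r=st()
b=np.deg2rad(35)
x=-Z*np.cos(b)+PY*np.sin(b)
r1=rot(x,PX); p1=PG+x*.020
print(p1,r.inv().apply(p1-p)*1000,(r.inv()*r1).as_rotvec())
E
```

```text
3.5833 [-0.046  0.914  0.085  1.448 -0.12   1.388  1.552] [ 0.5689 -0.0182  0.0317] [-0.2937  0.6405  0.61    0.3625] F [ 0.18  0.34 -0.52] [-0.043 -0.604  0.043] w 0.9956810298065909
[ 0.56859996 -0.02522128  0.02861696] [ 2.2065672  -2.07007006 -7.05966859] [0.00853355 0.00268453 0.00610438]
```

```bash
python3 - <<'E'
from workcell import env
import numpy as np
for i in range(5):
    s=env.read_state();print(s["clock"],s["tool_pos"].round(4),s["orientation"].round(4),s["qpos"].round(4),s["force"].round(2));env.snapshot("side")
E
```

```text
3.5833 [ 0.5689 -0.0182  0.0317] [-0.2937  0.6405  0.61    0.3625] [-0.046   0.9143  0.0848  1.4478 -0.1201  1.3879  1.5523] [ 0.18  0.34 -0.52]
3.6333 [ 0.5688 -0.0182  0.0316] [-0.2936  0.6405  0.6101  0.3624] [-0.0461  0.9144  0.0848  1.4479 -0.1201  1.3879  1.5523] [-0.35  0.55  0.79]
3.6833 [ 0.5688 -0.0182  0.0316] [-0.2936  0.6405  0.6101  0.3624] [-0.0461  0.9144  0.0848  1.448  -0.1201  1.3879  1.5523] [-0.51  0.65 -0.04]
3.7333 [ 0.5688 -0.0182  0.0316] [-0.2936  0.6405  0.6101  0.3624] [-0.0461  0.9144  0.0848  1.448  -0.1201  1.3878  1.5524] [0.49 0.66 0.28]
3.7833 [ 0.5688 -0.0182  0.0315] [-0.2936  0.6405  0.6101  0.3623] [-0.0461  0.9145  0.0848  1.448  -0.1201  1.3878  1.5524] [ 0.21 -0.09  0.72]
```

Emit:
play_rows([
  {"offset": [1, -1, -3.5], "dr": [0.004, 0.001, 0.003], "grip": 85},
  {"offset": [1, -1, -3.5], "dr": [0.004, 0.001, 0.003], "grip": 85},
  {"offset": [0, 0, 0], "dr": [0, 0, 0], "grip": 85},
  {"offset": [0, 0, 0], "dr": [0, 0, 0], "grip": 50},
  {"offset": [0, 0, 0], "dr": [0, 0, 0], "grip": 20},
  {"offset": [0, 0, 0], "dr": [0, 0, 0], "grip": 10},
  {"offset": [0, 0, 0], "dr": [0, 0, 0], "grip": 10},
  {"offset": [0, 0, 0], "dr": [0, 0, 0], "grip": 10},
], force=60)

```text
clock: 4.5
tool_pos: [0.5687, -0.0251, 0.029]
orientation: [-0.291, 0.644, 0.608, 0.361]
force: [-0.2, 0.1, 1.7]
width: 0.319
```

```bash
python3 log.py; python3 - <<'E'
from workcell import env
from h import *
d2=env.snapshot("side");pickle.dump(d2,open("side3.pkl","wb"))
crop(d2,270,170,90,70,8,"s3.png")
E
python3 log.py
```

```text
4.5 [-0.04   0.922  0.09   1.442 -0.117  1.392  1.553] [ 0.5687 -0.0251  0.029 ] [-0.291   0.6441  0.6083  0.3611] F [-0.16  0.13  1.75] [ 0.003 -0.424  0.024] w 0.3189464772329473
4.55 [-0.04   0.922  0.09   1.442 -0.117  1.392  1.553] [ 0.5687 -0.0251  0.029 ] [-0.291   0.6441  0.6083  0.3611] F [ 0.48 -0.25  1.42] [-0.015 -0.488  0.064] w 0.3191483354314664
```

View pics/s3.png

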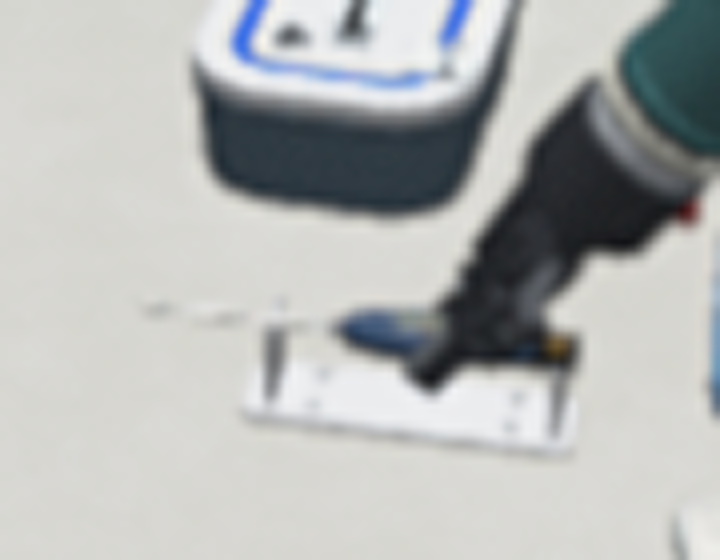

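```bash
cat > draw.py <<'E'
from ik import *
TG=np.array([.5687,-.0251,.029]);RG=R.from_quat([-.291,.6441,.6083,.3611])
RP=R.from_matrix(np.c_[PX,PY,Z])
TIP=PG+.148*PY; tip_t=RG.inv().apply(TIP-TG); P2T=RP.inv()*RG; plug_t=RG.inv().apply(PG-.066*PY-TG)
def probeR(psi,lam):
    h=np.array([np.cos(psi),np.sin(psi),0]);n=-Z*np.cos(lam)-h*np.sin(lam);pz=-(h*np.cos(lam)-Z*np.sin(lam))
    return R.from_matrix(np.c_[np.cross(n,pz),n,pz])
def toolfor(tip,psi,lam):
    r=probeR(psi,lam)*P2T;return tip-r.apply(tip_t),r
def check(way,q):
    worst=9
    for i,(p,r) in enumerate(way):
        q2,e1,e2=ik(p,r,q,w=.02,m=.02);mg=min((q2-LB).min(),(UB-q2).min());dq=abs(q2-q).max();q=q2
        if i%4==3: print(i,"tip",(p+r.apply(tip_t)).round(3),"plug",(p+r.apply(plug_t)).round(3),"tcp",p.round(3),q.round(2),"mg %.2f dq %.2f e %.4f %.3f"%(mg,dq,e1,e2))
    return q
E
python3 - <<'E'
from draw import *
T=load("top0");S=load("side0")
print("tip",TIP,proj(T,TIP),proj(S,TIP),"tip_t",tip_t)
crop(T,315,220,35,30,20,"t_tip.png");crop(S,280,200,40,20,18,"s_tip.png")
d=np.deg2rad
A=(TG+[0,0,.06],RG)
B_=toolfor(np.array([.50,.05,.16]),d(-30),d(12))
C=toolfor(case(SEAM[0])+[0,0,.05],d(-60),d(12))
w=interp(TG,RG,*A,8)+interp(*A,*B_,16)+interp(*B_,*C,16)
q=np.array([-0.04,0.922,0.09,1.442,-0.117,1.392,1.553])
check(w,q)
E
```

```text
tip [ 0.43292235 -0.0100026   0.045     ] [330.19852745 246.56998471] [286.05385499 206.9658647 ] tip_t [ 6.52366502e-02  1.21093668e-01 -7.27161396e-05]
3 tip [ 0.433 -0.01   0.075] plug [ 0.646 -0.034  0.075] tcp [ 0.569 -0.025  0.059] [-0.04  0.88  0.09  1.44 -0.11  1.43  1.55] mg 0.41 dq 0.01 e 0.0000 0.000
7 tip [ 0.433 -0.01   0.105] plug [ 0.646 -0.034  0.105] tcp [ 0.569 -0.025  0.089] [-0.04  0.84  0.1   1.44 -0.11  1.47  1.55] mg 0.37 dq 0.01 e 0.0000 0.000
11 tip [0.429 0.014 0.109] plug [ 0.628 -0.024  0.18 ] tcp [ 0.561 -0.012  0.139] [-0.14  0.58  0.15  1.69 -0.09  1.15  1.4 ] mg 0.69 dq 0.08 e 0.0000 0.000
15 tip [0.441 0.033 0.116] plug [ 0.602 -0.01   0.251] tcp [0.553 0.001 0.19 ] [-0.29  0.35  0.22  1.91  0.03  0.86  1.15] mg 0.53 dq 0.08 e 0.0000 0.000
19 tip [0.466 0.044 0.132] plug [0.572 0.007 0.314] tcp [0.546 0.015 0.24 ] [-0.54  0.16  0.31  2.1   0.42  0.64  0.61] mg 0.34 dq 0.17 e 0.0000 0.000
23 tip [0.5  0.05 0.16] plug [0.539 0.028 0.369] tcp [0.538 0.028 0.29 ] [-0.73  0.04  0.28  2.24  1.06  0.69 -0.2 ] mg 0.20 dq 0.19 e 0.0000 0.000
27 tip [0.517 0.114 0.151] plug [0.552 0.087 0.36 ] tcp [0.552 0.088 0.281] [-0.8   0.17  0.23  2.13  0.97  0.84 -0.34] mg 0.31 dq 0.04 e 0.0000 0.000
31 tip [0.534 0.178 0.142] plug [0.565 0.147 0.351] tcp [0.565 0.147 0.272] [-0.85  0.3   0.19  1.98  0.87  0.98 -0.43] mg 0.46 dq 0.04 e 0.0000 0.000
35 tip [0.552 0.242 0.133] plug [0.579 0.206 0.342] tcp [0.579 0.207 0.263] [-0.89  0.43  0.17  1.81  0.77  1.12 -0.5 ] mg 0.63 dq 0.04 e 0.0000 0.000
39 tip [0.57  0.304 0.124] plug [0.592 0.266 0.333] tcp [0.592 0.266 0.254] [-0.91  0.56  0.16  1.62  0.68  1.26 -0.55] mg 0.58 dq 0.05 e 0.0000 0.000
```

View pics/t_tip.png

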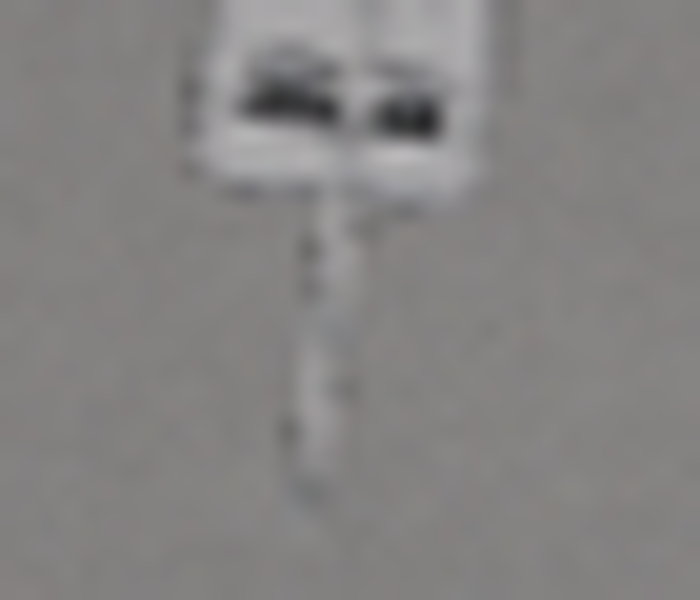

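View pics/s_tip.png

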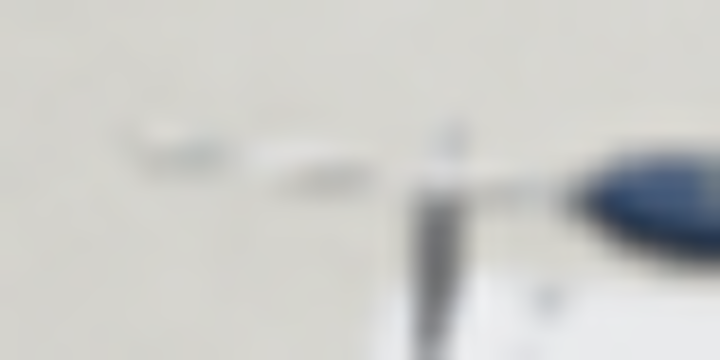

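```bash
cat > w1.py <<'E'
from draw import *
d=np.deg2rad
A=(TG+[0,0,.06],RG)
B_=toolfor(np.array([.53,.08,.17]),d(-35),d(12))
C=toolfor(case(SEAM[0])+[0,0,.04],d(-60),d(12))
w=interp(TG,RG,*A,8)+interp(*A,*B_,24)+interp(*B_,*C,16)
E
python3 - <<'E'
from w1 import *
q=np.array([-0.04,0.922,0.09,1.442,-0.117,1.392,1.553])
check(w,q)
rows(TG,RG,w[8:],10)
E
```

```text
3 tip [ 0.433 -0.01   0.075] plug [ 0.646 -0.034  0.075] tcp [ 0.569 -0.025  0.059] [-0.04  0.88  0.09  1.44 -0.11  1.43  1.55] mg 0.41 dq 0.01 e 0.0000 0.000
7 tip [ 0.433 -0.01   0.105] plug [ 0.646 -0.034  0.105] tcp [ 0.569 -0.025  0.089] [-0.04  0.84  0.1   1.44 -0.11  1.47  1.55] mg 0.37 dq 0.01 e 0.0000 0.000
11 tip [0.434 0.013 0.11 ] plug [ 0.639 -0.024  0.157] tcp [ 0.568 -0.012  0.124] [-0.11  0.67  0.13  1.6  -0.11  1.27  1.44] mg 0.57 dq 0.05 e 0.0000 0.000
15 tip [0.442 0.033 0.114] plug [ 0.629 -0.012  0.207] tcp [0.568 0.002 0.159] [-0.2   0.51  0.17  1.74 -0.07  1.07  1.29] mg 0.70 dq 0.05 e 0.0000 0.000
19 tip [0.456 0.05  0.121] plug [0.616 0.002 0.256] tcp [0.567 0.015 0.195] [-0.33  0.37  0.23  1.86  0.03  0.89  1.07] mg 0.58 dq 0.06 e 0.0000 0.000
23 tip [0.477 0.063 0.132] plug [0.601 0.018 0.301] tcp [0.567 0.028 0.23 ] [-0.51  0.25  0.31  1.97  0.25  0.75  0.75] mg 0.47 dq 0.10 e 0.0000 0.000
27 tip [0.502 0.073 0.148] plug [0.584 0.035 0.342] tcp [0.567 0.042 0.265] [-0.7   0.17  0.37  2.06  0.59  0.69  0.28] mg 0.38 dq 0.13 e 0.0000 0.000
31 tip [0.53 0.08 
[... 3039 characters left out ...]
 8.5, 10.4], "dr": [0.02, 0.018, -0.0], "grip": 10}
]
[
{"offset": [-3.3, 8.7, 10.1], "dr": [0.02, 0.019, -0.0], "grip": 10},
{"offset": [-3.5, 8.9, 9.9], "dr": [0.02, 0.019, -0.0], "grip": 10},
{"offset": [-3.7, 9.1, 9.6], "dr": [0.02, 0.018, -0.0], "grip": 10},
{"offset": [-3.9, 9.3, 9.4], "dr": [0.019, 0.019, -0.0], "grip": 10},
{"offset": [-4.1, 9.5, 9.1], "dr": [0.02, 0.018, -0.0], "grip": 10},
{"offset": [-4.2, 9.7, 8.9], "dr": [0.02, 0.019, -0.0], "grip": 10},
{"offset": [-4.4, 9.8, 8.6], "dr": [0.02, 0.019, -0.0], "grip": 10},
{"offset": [-4.5, 10.0, 8.3], "dr": [0.02, 0.018, -0.0], "grip": 10}
]
end [0.59202385 0.26632575 0.24429516] [-0.42094539  0.56825413 -0.07952091  0.70254441]
```

Emit:
play_rows([
  {"offset": [-6.1, 4.3, 0], "dr": [0, 0, 0], "grip": 10},
  {"offset": [-6.1, 4.3, 0], "dr": [0, 0, 0], "grip": 10},
  {"offset": [-6.1, 4.3, 0], "dr": [0, 0, 0], "grip": 10},
  {"offset": [-6.1, 4.3, 0], "dr": [0, 0, 0], "grip": 10},
  {"offset": [-6.1, 4.3, 0], "dr": [0, 0, 0], "grip": 10},
  {"offset": [-6.1, 4.3, 0], "dr": [0, 0, 0], "grip": 10},
  {"offset": [-6.1, 4.3, 0], "dr": [0, 0, 0], "grip": 10},
  {"offset": [-6.1, 4.3, 0], "dr": [0, 0, 0], "grip": 10},
], force=80)

```text
clock: 5.22
tool_pos: [0.5684, -0.0252, 0.0893]
orientation: [-0.291, 0.644, 0.608, 0.361]
force: [-0.6, -0.5, -0.4]
width: 0.306
```

Emit:
play_rows([
  {"offset": [-7, 5.5, 3], "dr": [0.022, 0.002, -0.055], "grip": 10},
  {"offset": [-7, 5, 3], "dr": [0.023, 0.001, -0.056], "grip": 10},
  {"offset": [-7.5, 4.5, 3], "dr": [0.022, 0.002, -0.055], "grip": 10},
  {"offset": [-8, 4.5, 3], "dr": [0.023, 0.001, -0.056], "grip": 10},
  {"offset": [-8, 4, 3], "dr": [0.022, 0.002, -0.055], "grip": 10},
  {"offset": [-8.5, 3.5, 2.5], "dr": [0.022, 0.002, -0.056], "grip": 10},
  {"offset": [-8.5, 3, 2.5], "dr": [0.023, 0.001, -0.055], "grip": 10},
  {"offset": [-8.5, 3, 2.5], "dr": [0.022, 0.002, -0.056], "grip": 10},
])

```text
clock: 5.88
tool_pos: [0.568, 0.0006, 0.16]
orientation: [-0.397, 0.618, 0.451, 0.507]
force: [0.3, 0.1, -0.2]
width: 0.311
```

```bash
python3 log.py; python3 - <<'E'
from workcell import env
from h import *
d2=env.snapshot("side");pickle.dump(d2,open("side4.pkl","wb"))
crop(d2,240,140,120,90,6,"s4.png")
E
```

```text
5.8833 [-0.188  0.502  0.156  1.748 -0.058  1.07   1.28 ] [0.568  0.0006 0.16  ] [-0.3966  0.6177  0.4514  0.5073] F [ 0.29  0.14 -0.2 ] [ 0.039 -0.195 -0.02 ] w 0.31097937767646705
```

View pics/s4.png

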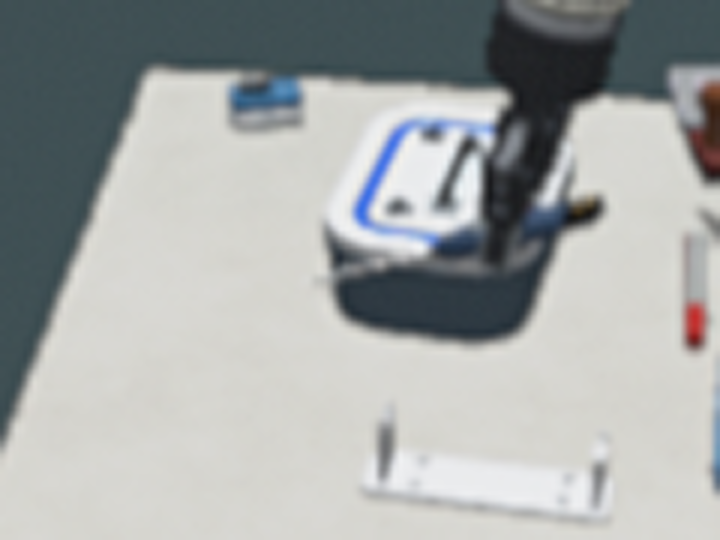

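Emit:
play_rows([
  {"offset": [-8.5, 2.5, 2.5], "dr": [0.022, 0.001, -0.055], "grip": 10},
  {"offset": [-9, 2, 2.5], "dr": [0.023, 0.002, -0.056], "grip": 10},
  {"offset": [-9, 1.5, 2.5], "dr": [0.022, 0.002, -0.055], "grip": 10},
  {"offset": [-9, 1, 2.5], "dr": [0.023, 0.001, -0.056], "grip": 10},
  {"offset": [-9, 0.5, 2.5], "dr": [0.022, 0.002, -0.055], "grip": 10},
  {"offset": [-9, 0, 2.5], "dr": [0.022, 0.002, -0.056], "grip": 10},
  {"offset": [-9, -0.5, 2], "dr": [0.023, 0.001, -0.055], "grip": 10},
  {"offset": [-9, -0.5, 2], "dr": [0.022, 0.002, -0.056], "grip": 10},
])

```text
clock: 6.6
tool_pos: [0.5675, 0.0272, 0.2294]
orientation: [-0.479, 0.557, 0.27, 0.623]
force: [-1.1, 0.6, -0.3]
width: 0.311
```

Emit:
play_rows([
  {"offset": [-9, -1, 2], "dr": [0.022, 0.001, -0.055], "grip": 10},
  {"offset": [-9, -1.5, 2.5], "dr": [0.023, 0.002, -0.056], "grip": 10},
  {"offset": [-9, -2, 2.5], "dr": [0.022, 0.002, -0.055], "grip": 10},
  {"offset": [-9, -2.5, 2.5], "dr": [0.023, 0.001, -0.055], "grip": 10},
  {"offset": [-8.5, -3, 2.5], "dr": [0.022, 0.002, -0.056], "grip": 10},
  {"offset": [-8.5, -3.5, 2.5], "dr": [0.022, 0.001, -0.055], "grip": 10},
  {"offset": [-8.5, -4, 2.5], "dr": [0.023, 0.002, -0.056], "grip": 10},
  {"offset": [-8, -4, 2.5], "dr": [0.022, 0.002, -0.055], "grip": 10},
])

```text
clock: 7.27
tool_pos: [0.5667, 0.0544, 0.3004]
orientation: [-0.534, 0.463, 0.073, 0.703]
force: [0.4, -1.1, -1.1]
width: 0.311
```

```bash
python3 log.py; python3 - <<'E'
from w1 import *
s,p,r=st()
print(np.linalg.norm(p-B_[0]),np.linalg.norm((r.inv()*B_[1]).as_rotvec()))
rows(p,r,interp(p,r,*C,16),10)
E
```

```text
7.2667 [-0.809  0.103  0.329  2.149  0.983  0.777 -0.22 ] [0.5667 0.0544 0.3004] [-0.5341  0.4635  0.0725  0.7034] F [ 0.36 -1.07 -1.1 ] [0.535 0.709 0.017] w 0.31103191149043513
0.0007015724490914897 0.0033770065640702585
[
{"offset": [-1.8, 7.0, 11.8], "dr": [0.02, 0.019, 0.0], "grip": 10},
{"offset": [-1.9, 7.2, 11.5], "dr": [0.02, 0.018, 0.0], "grip": 10},
{"offset": [-2.2, 7.5, 11.4], "dr": [0.019, 0.019, 0.0], "grip": 10},
{"offset": [-2.4, 7.7, 11.2], "dr": [0.02, 0.018, 0.001], "grip": 10},
{"offset": [-2.6, 7.9, 11.0], "dr": [0.02, 0.019, -0.0], "grip": 10},
{"offset": [-2.8, 8.1, 10.8], "dr": [0.02, 0.018, 0.0], "grip": 10},
{"offset": [-3.0, 8.4, 10.6], "dr": [0.02, 0.019, 0.0], "grip": 10},
{"offset": [-3.2, 8.5, 10.3], "dr": [0.02, 0.018, 0.0], "grip": 10}
]
[
{"offset": [-3.4, 8.8, 10.2], "dr": [0.019, 0.019, 0.0], "grip": 10},
{"offset": [-3.6, 8.9, 9.8], "dr": [0.02, 0.018, 0.001], "grip": 10},
{"offset": [-3.7, 9.1, 9.7], "dr": [0.02, 0.019, -0.0], "grip": 10},
{"offset": [-3.9, 9.4, 9.4], "dr": [0.02, 0.019, -0.0], "grip": 10},
{"offset": [-4.1, 9.5, 9.1], "dr": [0.02, 0.018, 0.0], "grip": 10},
{"offset": [-4.3, 9.7, 8.8], "dr": [0.019, 0.019, 0.0], "grip": 10},
{"offset": [-4.4, 9.9, 8.6], "dr": [0.02, 0.018, 0.001], "grip": 10},
{"offset": [-4.5, 10.0, 8.3], "dr": [0.02, 0.019, -0.0], "grip": 10}
]
end [0.59205238 0.26633043 0.24426475] [-0.42086356  0.56841397 -0.07968953  0.70244502]
```

Excellent tracking. On to above seam0.

Emit:
play_rows([
  {"offset": [-2, 7, 12], "dr": [0.02, 0.019, 0], "grip": 10},
  {"offset": [-2, 7, 11.5], "dr": [0.02, 0.018, 0], "grip": 10},
  {"offset": [-2, 7.5, 11.5], "dr": [0.019, 0.019, 0], "grip": 10},
  {"offset": [-2.5, 7.5, 11], "dr": [0.02, 0.018, 0], "grip": 10},
  {"offset": [-2.5, 8, 11], "dr": [0.02, 0.019, 0], "grip": 10},
  {"offset": [-3, 8, 11], "dr": [0.02, 0.018, 0], "grip": 10},
  {"offset": [-3, 8.5, 10.5], "dr": [0.02, 0.019, 0], "grip": 10},
  {"offset": [-3, 8.5, 10.5], "dr": [0.02, 0.018, 0], "grip": 10},
])

```text
clock: 7.93
tool_pos: [0.5794, 0.1612, 0.2716]
orientation: [-0.48, 0.52, -0.003, 0.706]
force: [0.6, 0.3, -0.6]
width: 0.31
```

Emit:
play_rows([
  {"offset": [-3.5, 9, 10], "dr": [0.019, 0.019, 0], "grip": 10},
  {"offset": [-3.5, 9, 10], "dr": [0.02, 0.018, 0], "grip": 10},
  {"offset": [-4, 9, 9.5], "dr": [0.02, 0.019, 0], "grip": 10},
  {"offset": [-4, 9.5, 9.5], "dr": [0.02, 0.019, 0], "grip": 10},
  {"offset": [-4, 9.5, 9], "dr": [0.02, 0.018, 0], "grip": 10},
  {"offset": [-4.5, 9.5, 9], "dr": [0.019, 0.019, 0], "grip": 10},
  {"offset": [-4.5, 10, 8.5], "dr": [0.02, 0.018, 0], "grip": 10},
  {"offset": [-4.5, 10, 8.5], "dr": [0.02, 0.019, 0], "grip": 10},
])

```text
clock: 8.6
tool_pos: [0.5915, 0.2678, 0.2436]
orientation: [-0.422, 0.569, -0.08, 0.701]
force: [0.3, -0.2, -0.4]
width: 0.314
```

```bash
python3 log.py; cat > look.py <<'E'
import sys
from workcell import env
from draw import *
k=sys.argv[1]
T=env.snapshot("top");S=env.snapshot("side")
pickle.dump(T,open(f"top{k}.pkl","wb"));pickle.dump(S,open(f"side{k}.pkl","wb"))
s,p,r=st();tip=p+r.apply(tip_t);print("tcp",p.round(4),"tip",tip.round(4),"lean",np.degrees(np.arccos(-(r*P2T.inv()).apply([0,1,0])[2])).round(1),"caseframe",(R.from_euler('z',-yaw).apply(tip-CC)*1000).round(1),"F",s["force"].round(2),s["width"])
print("px top",proj(T,tip),"side",proj(S,tip))
E
python3 look.py 5; python3 - <<'E'
from h import *
T=load("top5");S=load("side5")
crop(T,190,160,100,75,8,"t5.png");crop(S,260,130,90,70,8,"s5.png")
E
```

```text
8.6 [-0.981  0.568  0.253  1.64   0.634  1.225 -0.534] [0.5915 0.2678 0.2436] [-0.4215  0.5693 -0.0798  0.7013] F [ 0.28 -0.17 -0.37] [0.752 0.401 0.013] w 0.31378451208316144
tcp [0.5915 0.2699 0.2426] tip [0.5688 0.3078 0.1123] lean 12.0 caseframe [ 26.4  80.1 112.3] F [ 0.15  0.46 -1.15] 0.31192110791987343
px top [215.72846759 194.75119429] side [324.73303525 152.87426577]
```

View pics/t5.png

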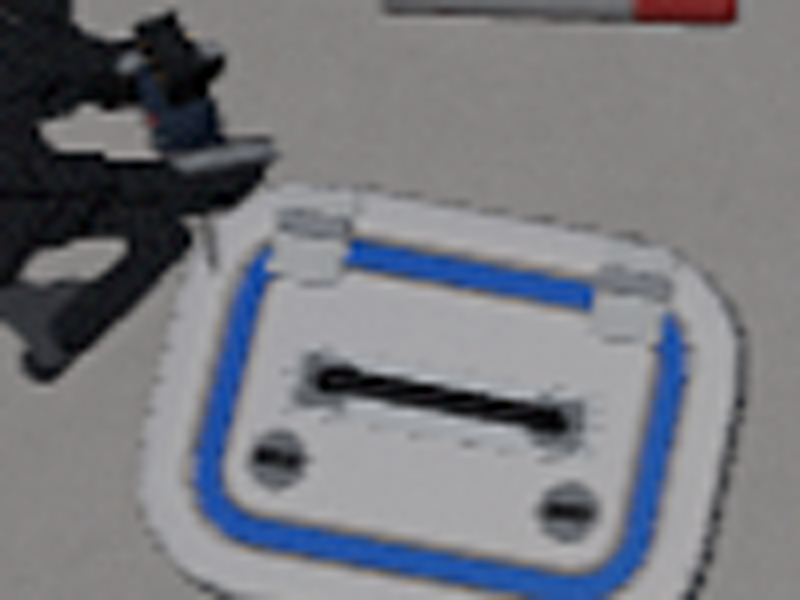

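View pics/s5.png

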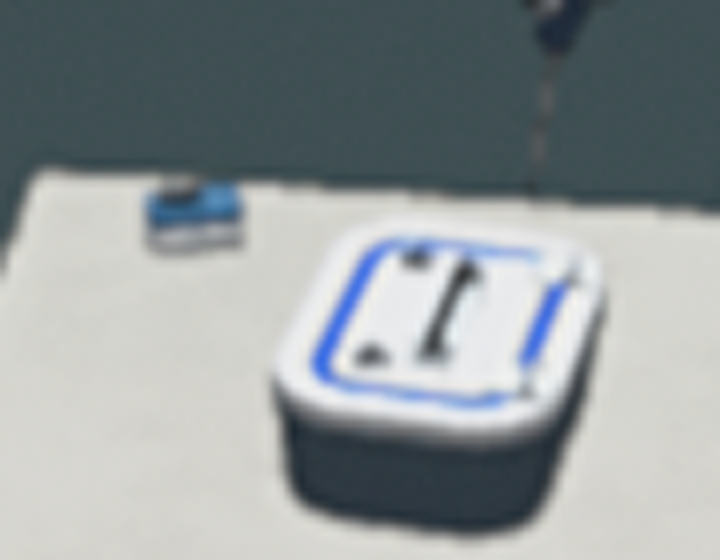

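```bash
python3 look.py 6; python3 - <<'E'
from draw import *
T=load("top6");S=load("side6")
crop(T,200,155,35,45,14,"t6.png");crop(S,300,120,60,45,13,"s6.png")
s,p,r=st();pl=p+r.apply(plug_t);print("plug",pl,proj(T,pl),proj(S,pl))
g=p+r.apply(RG.inv().apply(PG+.048*PY-TG));print("grip front end",g,proj(T,g),proj(S,g))
E
```

```text
tcp [0.5915 0.2668 0.2436] tip [0.569  0.3046 0.1132] lean 12.0 caseframe [ 27.1  77.  113.2] F [-0.32  0.01 -1.36] 0.30988589234162073
px top [216.8314957  194.63028116] side [324.75457483 153.05031919]
plug [0.59185776 0.26657759 0.32258873] [210.73500392 165.24439894] [331.79620497 111.82545014]
grip front end [0.57968333 0.28682137 0.21106307] [214.3110385  182.48135006] [327.91444688 134.55100742]
```

View pics/t6.png

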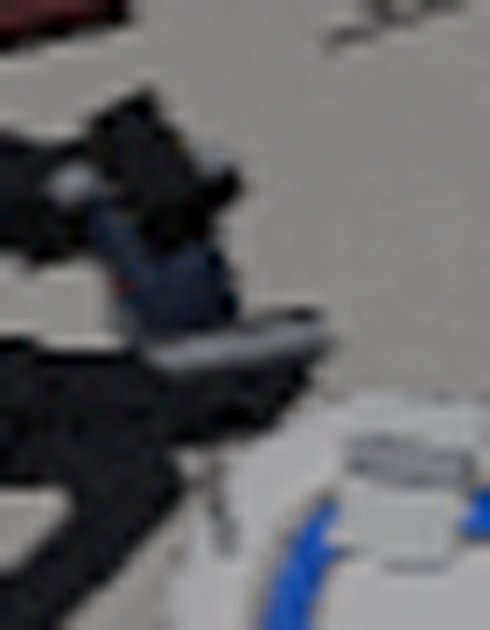

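View pics/s6.png

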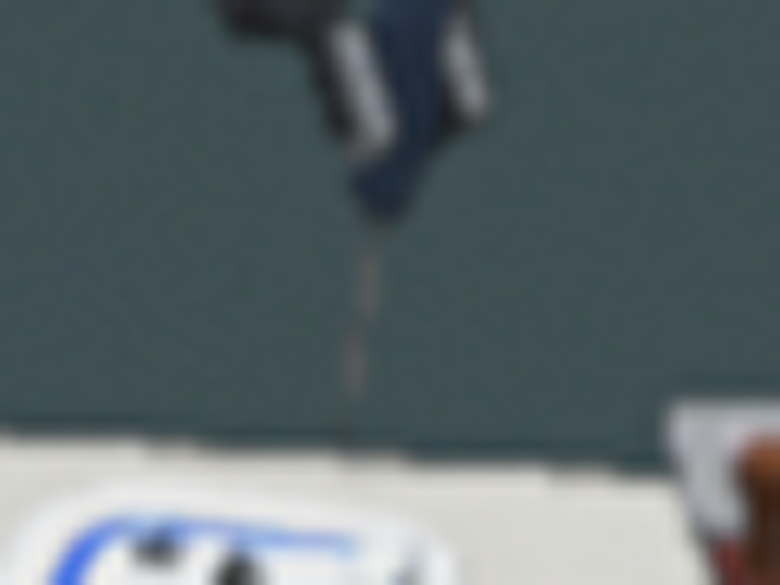

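```bash
python3 - <<'E'
from draw import *
s,p,r=st()
p1,r1=toolfor(case(SEAM[0])+[-.002,-.001,.016],np.deg2rad(-60),np.deg2rad(12))
rows(p,r,interp(p,r,p1,r1,6),10)
print(r.inv().apply([0,0,1]),r.inv().apply(R.from_euler('z',yaw).apply([1,0,0])),r.inv().apply(R.from_euler('z',yaw).apply([0,1,0])))
E
```

```text
[
{"offset": [2.9, 2.6, -0.3], "dr": [0.001, -0.0, 0.0], "grip": 10},
{"offset": [2.9, 2.6, -0.4], "dr": [0.0, -0.0, 0.0], "grip": 10},
{"offset": [2.9, 2.5, -0.3], "dr": [0.001, -0.001, 0.0], "grip": 10},
{"offset": [2.9, 2.6, -0.3], "dr": [0.0, 0.0, 0.0], "grip": 10},
{"offset": [2.9, 2.6, -0.4], "dr": [0.001, -0.0, 0.001], "grip": 10},
{"offset": [2.9, 2.6, -0.3], "dr": [0.0, -0.0, -0.0], "grip": 10}
]
end [0.59004439 0.26533405 0.22027563] [-0.42100807  0.56847167 -0.07963369  0.70231805]
[-0.73075851 -0.68262661 -0.00359396] [ 0.43989001 -0.47491949  0.76219961] [-0.52200458  0.55540291  0.64733209]
```

Emit:
play_rows([
  {"offset": [3, 2.5, -0.5], "dr": [0.001, 0, 0], "grip": 10},
  {"offset": [3, 2.5, -0.5], "dr": [0, 0, 0], "grip": 10},
  {"offset": [3, 2.5, -0.5], "dr": [0.001, 0, 0], "grip": 10},
  {"offset": [3, 2.5, -0.5], "dr": [0, 0, 0], "grip": 10},
  {"offset": [3, 2.5, 0], "dr": [0.001, 0, 0], "grip": 10},
  {"offset": [2.5, 2.5, 0], "dr": [0, 0, 0], "grip": 10},
  {"offset": [0, 0, 0], "dr": [0, 0, 0], "grip": 10},
  {"offset": [0, 0, 0], "dr": [0, 0, 0], "grip": 10},
])

```text
clock: 9.47
tool_pos: [0.5903, 0.2654, 0.2207]
orientation: [-0.421, 0.568, -0.08, 0.702]
force: [-0.4, -0.4, -1.8]
width: 0.311
```

```bash
python3 look.py 7; python3 - <<'E'
from draw import *
T=load("top7");S=load("side7")
crop(T,200,165,40,40,15,"t7.png");crop(S,300,135,50,35,15,"s7.png")
E
```

```text
tcp [0.5905 0.2656 0.2211] tip [0.5684 0.3037 0.0908] lean 12.0 caseframe [26.7 76.  90.8] F [ 0.06  1.21 -0.52] 0.3126801240041233
px top [219.16558561 196.46101139] side [324.45878636 157.70537634]
```

View pics/t7.png

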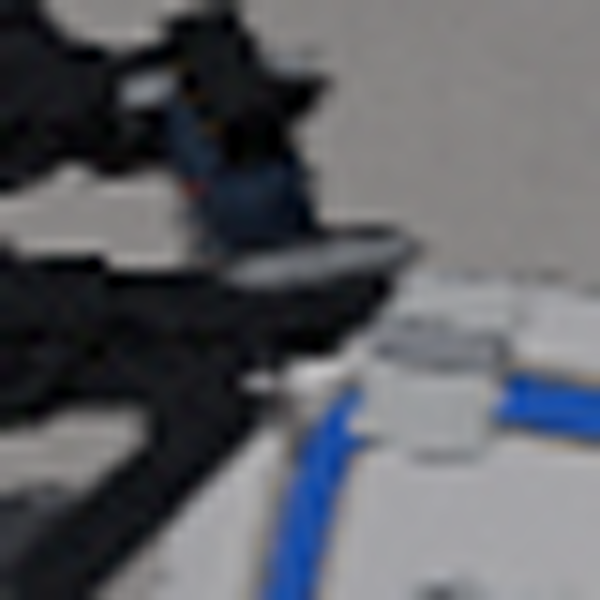

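View pics/s7.png

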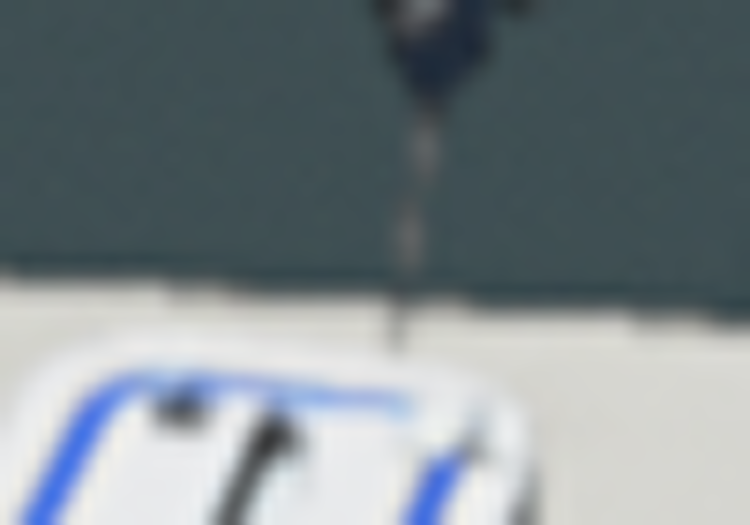

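```bash
cat > ov.py <<'E'
import sys
from draw import *
def ov(d,pts,x0,y0,w,h,k,fn):
    im=cv2.resize(d["color"][y0:y0+h,x0:x0+w,::-1],None,fx=k,fy=k,interpolation=cv2.INTER_CUBIC)
    for X,c in pts:
        u=(proj(d,X)-[x0,y0]+.5)*k
        cv2.circle(im,tuple(int(v) for v in u.round()),3,c,-1)
    cv2.imwrite("pics/"+fn,im)
E
python3 - <<'E'
from ov import *
s,p,r=st()
tip=p+r.apply(tip_t);g=p+r.apply(RG.inv().apply(PG+.048*PY-TG))
for n,b in(("top7",(200,165,85,70,9)),("side7",(290,135,60,45,13))):
    d=load(n)
    pts=[(case(c),(0,0,255)) for c in SEAM]+[(tip+(g-tip)*t,(0,255,0)) for t in(0,.33,.66,1)]
    ov(d,pts,*b,"ov_"+n+".png")
E
```

View pics/ov_top7.png

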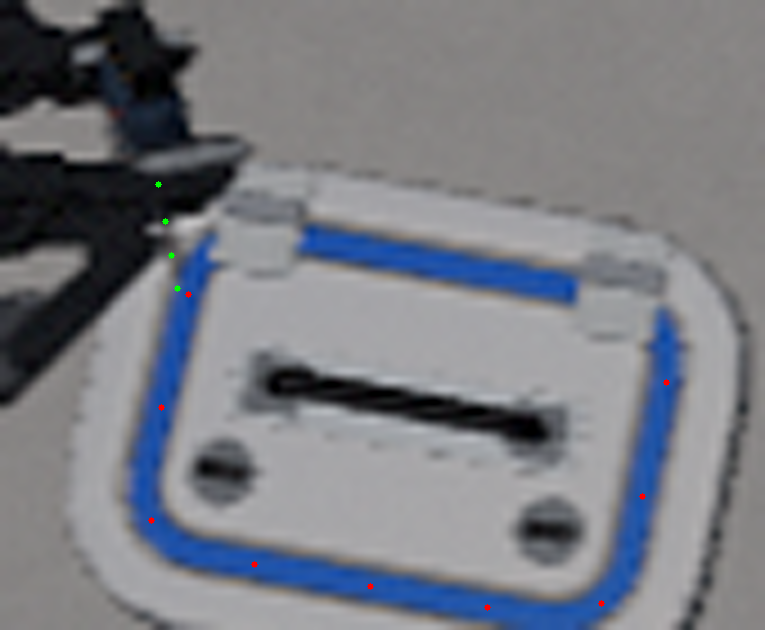

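View pics/ov_side7.png

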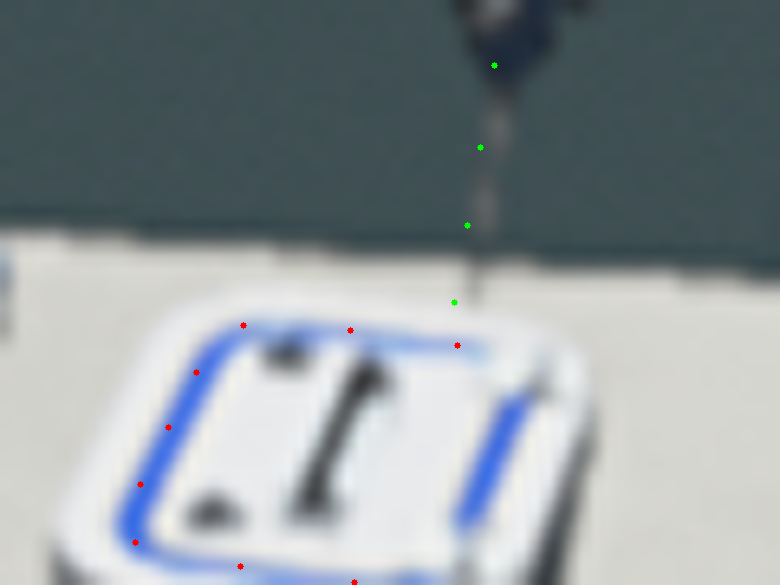

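```bash
python3 - <<'E'
from ov import *
s,p,r=st()
tip=p+r.apply(tip_t);g=p+r.apply(RG.inv().apply(PG+.048*PY-TG))
d=load("top7");t0=load("top0")
d2=dict(d);x=d["color"].astype(int);y=t0["color"].astype(int)
d2["color"]=np.clip(128+3*(x-y),0,255).astype(np.uint8)
pts=[(tip+(g-tip)*t,(0,255,0)) for t in(0,.2,.4,.6)]
ov(d2,pts,208,178,24,24,30,"df.png")
d=load("side7");t0=load("side0")
d2=dict(d);d2["color"]=np.clip(128+3*(d["color"].astype(int)-t0["color"].astype(int)),0,255).astype(np.uint8)
ov(d2,pts,315,138,24,24,30,"dfs.png")
E
```

```text
(no output)
```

View pics/df.png

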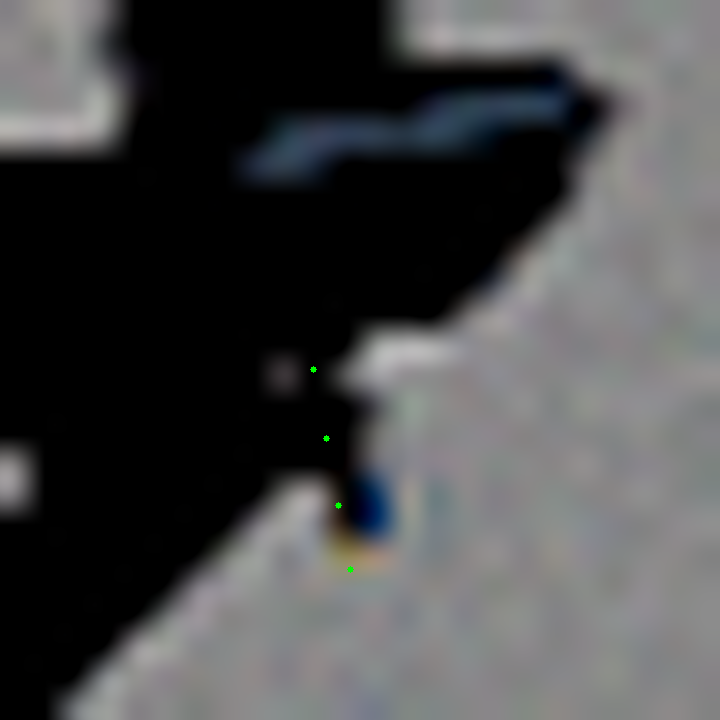

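View pics/dfs.png

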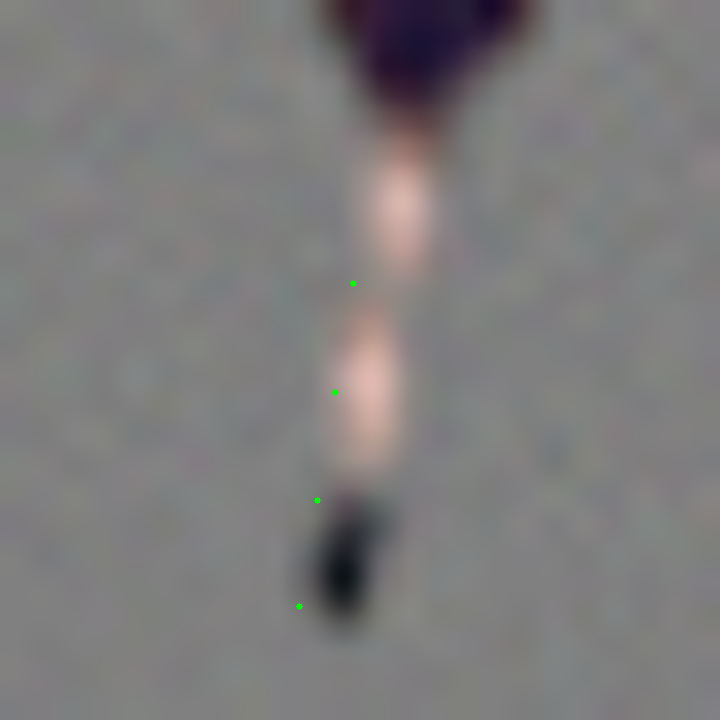

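```bash
sed -i 's/^TIP=.*/&\ntip_t=tip_t+R.from_quat([-0.421,0.5685,-0.0796,0.7023]).inv().apply([.002,-.0017,0])/' draw.py
cat > fz.py <<'E'
from workcell import env
import numpy as np,sys
F=[];P=[]
for i in range(int(sys.argv[1])):
    s=env.read_state();F.append(np.r_[s["force"],s["ft_torque"]]);P.append(s["tool_pos"]);env.snapshot("side")
F=np.array(F);print("F mean",F.mean(0).round(3),"sd",F.std(0).round(2),"pos",np.mean(P,0).round(4),np.std(P,0).round(4))
E
python3 fz.py 8
python3 - <<'E'
from draw import *
s,p,r=st()
p1,r1=toolfor(case(SEAM[0])+[0,0,-.003],np.deg2rad(-60),np.deg2rad(12))
rows(p,r,interp(p,r,p1,r1,6),10)
print(p+r.apply(tip_t))
E
```

```text
F mean [-0.199 -0.078 -0.759  0.697  0.399 -0.005] sd [0.31 0.7  0.65 0.04 0.02 0.02] pos [0.5905 0.2655 0.2211] [0. 0. 0.]
[
{"offset": [2.1, 2.5, 0.2], "dr": [-0.0, 0.0, -0.0], "grip": 10},
{"offset": [2.2, 2.6, 0.1], "dr": [-0.0, 0.0, -0.0], "grip": 10},
{"offset": [2.1, 2.5, 0.2], "dr": [-0.0, 0.0, -0.0], "grip": 10},
{"offset": [2.1, 2.5, 0.1], "dr": [-0.001, 0.0, -0.0], "grip": 10},
{"offset": [2.2, 2.6, 0.2], "dr": [0.0, 0.0, -0.0], "grip": 10},
{"offset": [2.1, 2.5, 0.1], "dr": [0.0, 0.0, -0.0], "grip": 10}
]
end [0.58998962 0.26802241 0.20128364] [-0.42097214  0.5682602  -0.07962448  0.70251175]
[0.5703314  0.30195418 0.09071754]
```

Emit:
play_rows([
  {"offset": [2, 2.5, 0.5], "dr": [0, 0, 0], "grip": 10},
  {"offset": [2, 2.5, 0.5], "dr": [0, 0, 0], "grip": 10},
  {"offset": [2, 2.5, 0], "dr": [0, 0, 0], "grip": 10},
  {"offset": [2.2, 2.5, 0], "dr": [0, 0, 0], "grip": 10},
  {"offset": [2.2, 2.5, 0], "dr": [0, 0, 0], "grip": 10},
  {"offset": [2.2, 2.5, 0], "dr": [0, 0, 0], "grip": 10},
  {"offset": [0, 0, 0], "dr": [0, 0, 0], "grip": 10},
  {"offset": [0, 0, 0], "dr": [0, 0, 0], "grip": 10},
])

```text
clock: 10.63
tool_pos: [0.5906, 0.2674, 0.2023]
orientation: [-0.421, 0.568, -0.081, 0.703]
force: [0.6, -1.2, 4.8]
width: 0.309
```

```bash
python3 fz.py 6; python3 look.py 8;  python3 - <<'E'
from ov import *
s,p,r=st()
tip=p+r.apply(tip_t);g=p+r.apply(RG.inv().apply(PG+.048*PY-TG))
pts=[(tip+(g-tip)*t,(0,255,0)) for t in(0,.2,.4,.6)]
d=load("top8");t0=load("top0")
d2=dict(d);d2["color"]=np.clip(128+3*(d["color"].astype(int)-t0["color"].astype(int)),0,255).astype(np.uint8)
ov(d2,pts,208,178,24,24,25,"df8.png")
d=load("side8");t0=load("side0")
d2=dict(d);d2["color"]=np.clip(128+3*(d["color"].astype(int)-t0["color"].astype(int)),0,255).astype(np.uint8)
ov(d2,pts,315,143,24,24,25,"dfs8.png")
E
```

```text
F mean [-0.363 -1.07   4.732 -0.193  0.119 -0.08 ] sd [0.7  0.3  0.85 0.06 0.06 0.02] pos [0.5905 0.2676 0.2022] [0.0001 0.0001 0.0001]
tcp [0.5903 0.2678 0.2019] tip [0.5703 0.3043 0.0716] lean 12.0 caseframe [28.5 76.9 71.6] F [ 0.14 -0.67  4.95] 0.31340472725330076
px top [220.66535437 197.15121201] side [324.76186558 161.51042849]
```

View pics/df8.png

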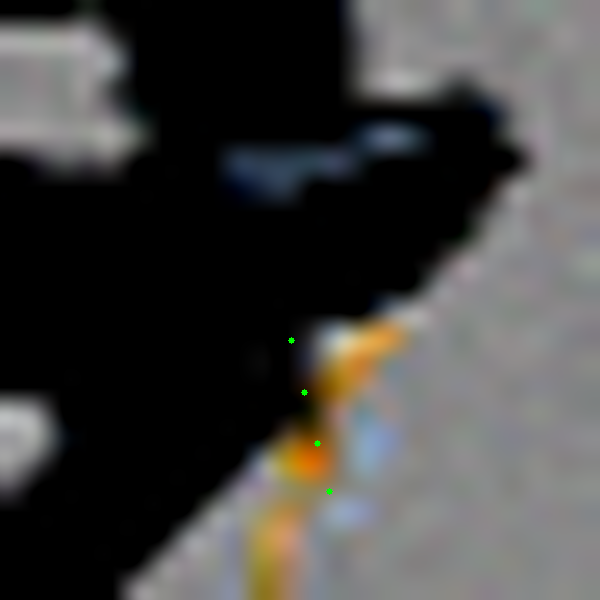

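View pics/dfs8.png

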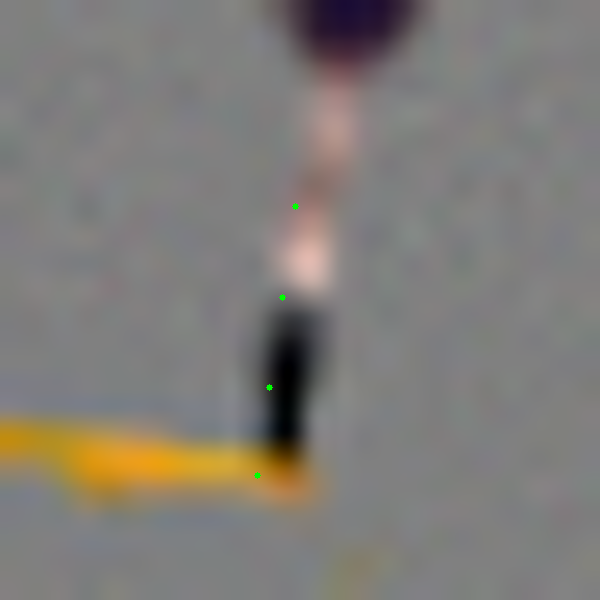

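```bash
cat > seal.py <<'E'
from draw import *
def path(s):
    # case-frame xy at arclength s (m), from seam0
    a=.058;arc=.022*np.pi/2;f=.110
    if s<a: return np.array([.028-s,.077])
    s-=a
    if s<arc: t=s/.022; return np.array([-.030-.022*np.sin(t),.055+.022*np.cos(t)])
    s-=arc
    if s<f: return np.array([-.052,.055-s])
    s-=f
    if s<arc: t=s/.022; return np.array([-.030-.022*np.cos(t),-.055-.022*np.sin(t)])
    s-=arc
    return np.array([-.030+s,-.077])
TOT=.058*2+.110+.022*np.pi
RD=R.from_quat([-0.42101,0.5685,-0.0800,0.7023])
N=88
def tool(k,z): 
    c=path(TOT*min(k,N)/N);return case(np.r_[c,z])-RD.apply(tip_t)
E
python3 - <<'E'
from seal import *
p0=np.array([.5905,.2655,.2211]);c=p0+RD.apply(np.array([12.6,15,1])/1000)
print("commanded",c,"tip",c+RD.apply(tip_t),"target0",case(SEAM[0]))
q=st()[0]["qpos"];way=[(tool(k,.0735),RD) for k in range(1,89)]
w=[];qq=q
for i,(p,r) in enumerate(way):
    qq2,e1,e2=ik(p,r,qq,w=.02,m=.02);mg=min((qq2-LB).min(),(UB-qq2).min())
    if i%8==7: print(i,qq2.round(2),round(mg,2),e1,e2,abs(qq2-qq).max())
    qq=qq2
o=c;out=[]
print("ax z",RD.inv().apply([0,0,1]))
prev=c
for k in range(1,89):
    z=.0735
    t=tool(k,z)
    if k<=4: t[2]=c[2]+(t[2]-c[2])*k/4
    o=RD.inv().apply(t-prev)*1000;o1=o.round(1);prev=prev+RD.apply(o1/1000)
    print(k,o1.tolist(),end="  " if k%4 else "\n")
E
```

```text
commanded [0.59016621 0.26804443 0.20165329] tip [0.56998275 0.30437007 0.07134204] target0 [0.569893   0.30442469 0.074     ]
7 [-1.02  0.6   0.24  1.7   0.64  1.18 -0.62] 0.66 1.0162447624654909e-07 4.272441009548505e-07 0.005057566647422629
15 [-1.05  0.57  0.24  1.74  0.63  1.19 -0.66] 0.65 9.667180756818067e-08 4.016040851351197e-07 0.0047183538488337895
23 [-1.08  0.54  0.23  1.79  0.63  1.18 -0.69] 0.65 1.3832745188581227e-07 6.299793879158584e-07 0.008469487503758089
31 [-1.07  0.51  0.24  1.85  0.65  1.16 -0.7 ] 0.59 1.121059849508707e-07 5.471886728692116e-07 0.007000649235061163
39 [-1.06  0.48  0.26  1.91  0.67  1.13 -0.7 ] 0.53 1.0752402367423426e-07 5.325842606851901e-07 0.0067389471184289285
47 [-1.05  0.44  0.27  1.96  0.69  1.1  -0.7 ] 0.48 1.0370873115439982e-07 5.207532326313483e-07 0.006482311886250924
55 [-1.04  0.41  0.28  2.01  0.71  1.07 -0.71] 0.43 1.0064573031705755e-07 5.115029689982327e-07 0.006226899664043994
63 [-1.02  0.39  0.3   2.06  0.74  1.04 -0.7 ] 0.38 7.998452367123547e-08 3.675720560982845e-07 0.004266898177097023
71 [-0.99  0.4   0.32  2.04  0.
[... 1545 characters left out ...]
-2.2]  56 [1.8, -1.9, -2.1]
57 [1.7, -1.9, -2.2]  58 [1.8, -1.8, -2.2]  59 [1.7, -1.9, -2.1]  60 [1.8, -1.9, -2.2]
61 [1.7, -1.9, -2.1]  62 [2.0, -2.1, -1.7]  63 [2.1, -2.3, -1.3]  64 [2.3, -2.4, -0.7]
65 [2.2, -2.4, -0.3]  66 [2.3, -2.5, 0.3]  67 [2.3, -2.3, 0.7]  68 [2.1, -2.3, 1.3]
69 [1.9, -2.1, 1.7]  70 [1.8, -1.9, 2.1]  71 [1.5, -1.7, 2.5]  72 [1.5, -1.6, 2.5]
73 [1.5, -1.5, 2.6]  74 [1.5, -1.6, 2.6]  75 [1.5, -1.6, 2.5]  76 [1.4, -1.6, 2.6]
77 [1.5, -1.6, 2.5]  78 [1.5, -1.6, 2.6]  79 [1.5, -1.6, 2.6]  80 [1.4, -1.5, 2.5]
81 [1.5, -1.6, 2.6]  82 [1.5, -1.6, 2.5]  83 [1.5, -1.6, 2.6]  84 [1.4, -1.6, 2.6]
85 [1.5, -1.6, 2.5]  86 [1.5, -1.5, 2.6]  87 [1.5, -1.6, 2.5]  88 [1.4, -1.6, 2.6]
```

Emit:
play_rows([
  {"offset": [-1.9, 1.3, -2.6], "dr": [0, 0, 0], "grip": 10},
  {"offset": [-1.9, 1.2, -2.6], "dr": [0, 0, 0], "grip": 10},
  {"offset": [-1.9, 1.2, -2.5], "dr": [0, 0, 0], "grip": 10},
  {"offset": [-1.8, 1.2, -2.6], "dr": [0, 0, 0], "grip": 10},
  {"offset": [-1.5, 1.6, -2.6], "dr": [0, 0, 0], "grip": 10},
  {"offset": [-1.5, 1.6, -2.5], "dr": [0, 0, 0], "grip": 10},
  {"offset": [-1.5, 1.6, -2.6], "dr": [0, 0, 0], "grip": 10},
  {"offset": [-1.4, 1.6, -2.5], "dr": [0, 0, 0], "grip": 10},
])

```text
clock: 11.7
tool_pos: [0.5632, 0.273, 0.2035]
orientation: [-0.421, 0.568, -0.08, 0.703]
force: [1.8, -0.2, 3.2]
width: 0.311
```

```bash
cat > chk.py <<'E'
import sys
from seal import *
s,p,r=st();k=int(sys.argv[1])
tip=p+r.apply(tip_t);print("tip case",(R.from_euler('z',-yaw).apply(tip-CC)*1000).round(1),"plan",(path(TOT*k/N)*1000).round(1),"drot",(RD.inv()*r).as_rotvec().round(4),"F",s["force"].round(2),"tau",s["ft_torque"].round(3),s["width"].round(3),s["clock"])
E
python3 chk.py 8
```

```text
Traceback (most recent call last):
  File "chk.py", line 4, in <module>
    tip=p+r.apply(tip_t);print("tip case",(R.from_euler('z',-yaw).apply(tip-CC)*1000).round(1),"plan",(path(TOT*k/N)*1000).round(1),"drot",(RD.inv()*r).as_rotvec().round(4),"F",s["force"].round(2),"tau",s["ft_torque"].round(3),s["width"].round(3),s["clock"])
                                                                                                                                                                                                                                   ^^^^^^^^^^^^^^^^
AttributeError: 'float' object has no attribute 'round'
```

```bash
sed -i 's/s\["width"\].round(3)/s["width"]/' chk.py; python3 chk.py 8
```

```text
tip case [ 0.7 77.2 73.2] plan [ 1.2 77. ] drot [ 0.0005 -0.0008  0.0004] F [ 1.76 -0.25  3.24] tau [ 0.232 -0.337  0.13 ] 0.31089306659362154 11.7
```

Emit:
play_rows([
  {"offset": [-1.5, 1.6, -2.6], "dr": [0, 0, 0], "grip": 10},
  {"offset": [-1.5, 1.5, -2.6], "dr": [0, 0, 0], "grip": 10},
  {"offset": [-1.5, 1.6, -2.5], "dr": [0, 0, 0], "grip": 10},
  {"offset": [-1.5, 1.6, -2.6], "dr": [0, 0, 0], "grip": 10},
  {"offset": [-1.4, 1.6, -2.5], "dr": [0, 0, 0], "grip": 10},
  {"offset": [-1.5, 1.6, -2.6], "dr": [0, 0, 0], "grip": 10},
  {"offset": [-1.5, 1.6, -2.6], "dr": [0, 0, 0], "grip": 10},
  {"offset": [-1.5, 1.6, -2.5], "dr": [0, 0, 0], "grip": 10},
])

```text
clock: 12.37
tool_pos: [0.5368, 0.2777, 0.2036]
orientation: [-0.421, 0.568, -0.08, 0.703]
force: [1.8, 1.0, 3.7]
width: 0.311
```

```bash
python3 chk.py 16
```

```text
tip case [-26.1  77.1  73.3] plan [-25.7  77. ] drot [ 0.0007 -0.0007  0.0003] F [1.85 0.97 3.7 ] tau [ 0.219 -0.243  0.16 ] 0.3110313945250169 12.3667
```

Emit:
play_rows([
  {"offset": [-1.6, 1.3, -2.6], "dr": [0, 0, 0], "grip": 10},
  {"offset": [-1.7, 1.3, -2.6], "dr": [0, 0, 0], "grip": 10},
  {"offset": [-1.2, 1.3, -2.9], "dr": [0, 0, 0], "grip": 10},
  {"offset": [-0.8, 0.8, -3.2], "dr": [0, 0, 0], "grip": 10},
  {"offset": [-0.5, 0.6, -3.2], "dr": [0, 0, 0], "grip": 10},
  {"offset": [-0.1, 0.1, -3.4], "dr": [0, 0, 0], "grip": 10},
  {"offset": [0.2, -0.2, -3.3], "dr": [0, 0, 0], "grip": 10},
  {"offset": [0.6, -0.6, -3.3], "dr": [0, 0, 0], "grip": 10},
])

```text
clock: 13.03
tool_pos: [0.5122, 0.2715, 0.2041]
orientation: [-0.421, 0.568, -0.08, 0.703]
force: [0.4, 0.6, 2.8]
width: 0.309
```

```bash
python3 chk.py 24; python3 - <<'E'
from ov import *
from workcell import env
d=env.snapshot("top");pickle.dump(d,open("top9.pkl","wb"))
s,p,r=st()
tip=p+r.apply(tip_t);g=p+r.apply(RG.inv().apply(PG+.048*PY-TG))
pts=[(tip+(g-tip)*t,(0,255,0)) for t in(0,.2,.4,.6)]
t0=load("top0")
ov(d,pts,200,180,50,50,12,"o9.png")
d2=dict(d);d2["color"]=np.clip(128+3*(d["color"].astype(int)-t0["color"].astype(int)),0,255).astype(np.uint8)
u=proj(d,tip).astype(int);ov(d2,pts,u[0]-12,u[1]-14,24,24,25,"df9.png");print(u)
E
```

```text
tip case [-49.2  66.7  73.9] plan [-48.8  66.5] drot [ 0.0008 -0.0012  0.0009] F [0.44 0.58 2.83] tau [ 0.29   0.352 -0.077] 0.3085421779742386 13.0333
[217 224]
```

View pics/df9.png

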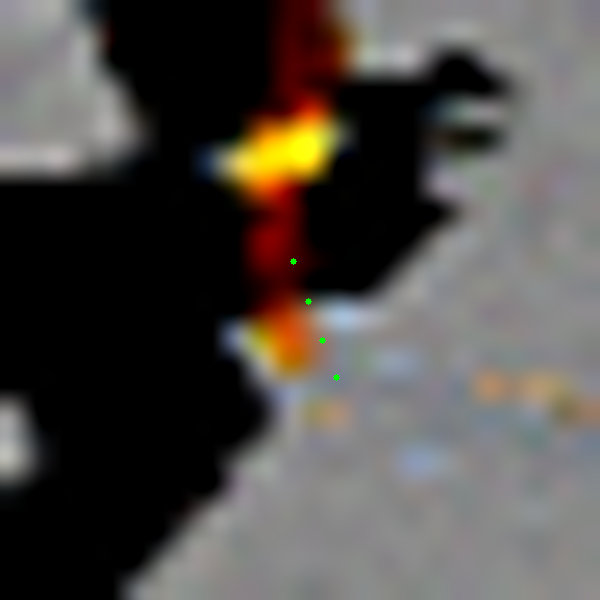

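View pics/o9.png

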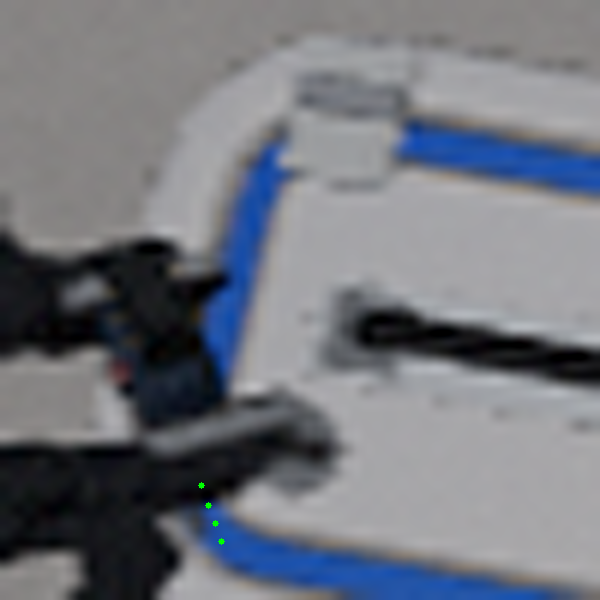

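Emit:
play_rows([
  {"offset": [0.8, -0.9, -3.1], "dr": [0, 0, 0], "grip": 10},
  {"offset": [1.2, -1.3, -2.8], "dr": [0, 0, 0], "grip": 10},
  {"offset": [1.5, -1.6, -2.6], "dr": [0, 0, 0], "grip": 10},
  {"offset": [1.7, -1.8, -2.2], "dr": [0, 0, 0], "grip": 10},
  {"offset": [1.8, -1.9, -2.2], "dr": [0, 0, 0], "grip": 10},
  {"offset": [1.7, -1.9, -2.1], "dr": [0, 0, 0], "grip": 10},
  {"offset": [1.8, -1.8, -2.2], "dr": [0, 0, 0], "grip": 10},
  {"offset": [1.7, -1.9, -2.2], "dr": [0, 0, 0], "grip": 10},
])

```text
clock: 13.75
tool_pos: [0.5046, 0.2458, 0.2041]
orientation: [-0.421, 0.568, -0.08, 0.703]
force: [0.5, 0.5, 1.8]
width: 0.315
```

```bash
python3 chk.py 32
```

```text
tip case [-52.1  40.   73.8] plan [-52.   40.2] drot [ 0.0008 -0.0006  0.0005] F [0.55 0.51 1.84] tau [0.813 0.279 0.078] 0.3145432307036639 13.75
```

Emit:
play_rows([
  {"offset": [1.8, -1.9, -2.1], "dr": [0, 0, 0], "grip": 10},
  {"offset": [1.7, -1.8, -2.2], "dr": [0, 0, 0], "grip": 10},
  {"offset": [1.8, -1.9, -2.2], "dr": [0, 0, 0], "grip": 10},
  {"offset": [1.7, -1.9, -2.1], "dr": [0, 0, 0], "grip": 10},
  {"offset": [1.8, -1.9, -2.2], "dr": [0, 0, 0], "grip": 10},
  {"offset": [1.7, -1.8, -2.2], "dr": [0, 0, 0], "grip": 10},
  {"offset": [1.7, -1.9, -2.1], "dr": [0, 0, 0], "grip": 10},
  {"offset": [1.8, -1.9, -2.2], "dr": [0, 0, 0], "grip": 10},
])

```text
clock: 14.42
tool_pos: [0.4999, 0.2194, 0.2042]
orientation: [-0.421, 0.568, -0.08, 0.703]
force: [-0.0, 0.4, 1.8]
width: 0.315
```

```bash
python3 chk.py 40;  python3 - <<'E'
from ov import *
from workcell import env
d=env.snapshot("side");pickle.dump(d,open("side10.pkl","wb"))
s,p,r=st()
tip=p+r.apply(tip_t);g=p+r.apply(RG.inv().apply(PG+.048*PY-TG))
pts=[(tip+(g-tip)*t,(0,255,0)) for t in(0,.2,.4,.6)]
t0=load("side0")
ov(d,pts+[(case(c),(0,0,255)) for c in SEAM],280,130,50,60,12,"o10.png")
E
```

```text
tip case [-52.   13.2  73.9] plan [-52.   13.4] drot [ 0.0008 -0.0008  0.0004] F [-0.05  0.42  1.83] tau [0.771 0.204 0.059] 0.3149330492584874 14.4167
```

View pics/o10.png

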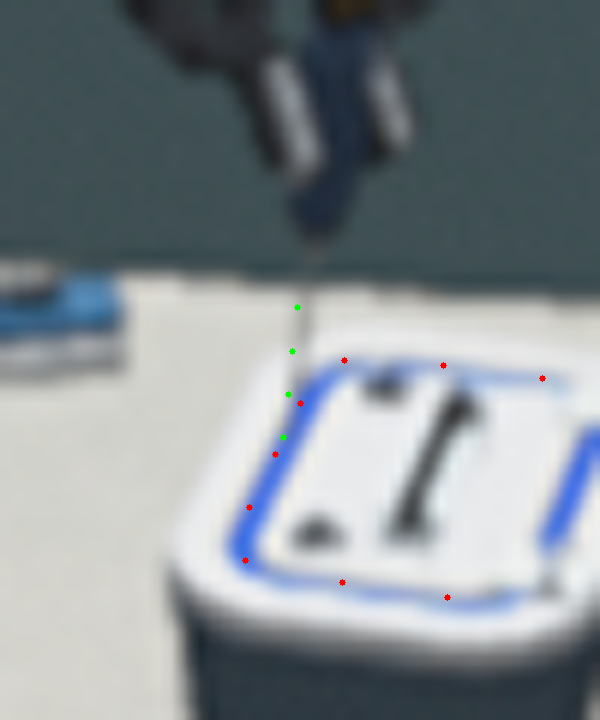

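Emit:
play_rows([
  {"offset": [1.7, -1.8, -2.2], "dr": [0, 0, 0], "grip": 10},
  {"offset": [1.8, -1.9, -2.1], "dr": [0, 0, 0], "grip": 10},
  {"offset": [1.7, -1.9, -2.2], "dr": [0, 0, 0], "grip": 10},
  {"offset": [1.8, -1.9, -2.2], "dr": [0, 0, 0], "grip": 10},
  {"offset": [1.7, -1.8, -2.1], "dr": [0, 0, 0], "grip": 10},
  {"offset": [1.8, -1.9, -2.2], "dr": [0, 0, 0], "grip": 10},
  {"offset": [1.7, -1.9, -2.2], "dr": [0, 0, 0], "grip": 10},
  {"offset": [1.8, -1.8, -2.1], "dr": [0, 0, 0], "grip": 10},
])

```text
clock: 15.13
tool_pos: [0.4952, 0.193, 0.2041]
orientation: [-0.421, 0.568, -0.08, 0.703]
force: [0.3, 0.4, 1.6]
width: 0.312
```

```bash
python3 chk.py 48
```

```text
tip case [-52.  -13.6  73.8] plan [-52.  -13.4] drot [ 0.0009 -0.0008  0.0004] F [0.27 0.41 1.61] tau [0.77  0.262 0.021] 0.31160154045849836 15.1333
```

Emit:
play_rows([
  {"offset": [1.7, -1.9, -2.2], "dr": [0, 0, 0], "grip": 10},
  {"offset": [1.8, -1.9, -2.2], "dr": [0, 0, 0], "grip": 10},
  {"offset": [1.7, -1.9, -2.1], "dr": [0, 0, 0], "grip": 10},
  {"offset": [1.8, -1.8, -2.2], "dr": [0, 0, 0], "grip": 10},
  {"offset": [1.7, -1.9, -2.1], "dr": [0, 0, 0], "grip": 10},
  {"offset": [1.8, -1.9, -2.2], "dr": [0, 0, 0], "grip": 10},
  {"offset": [1.7, -1.8, -2.2], "dr": [0, 0, 0], "grip": 10},
  {"offset": [1.8, -1.9, -2.1], "dr": [0, 0, 0], "grip": 10},
])

```text
clock: 15.8
tool_pos: [0.4904, 0.1666, 0.2041]
orientation: [-0.421, 0.568, -0.08, 0.703]
force: [0.8, 1.2, 1.6]
width: 0.316
```

```bash
python3 chk.py 56
```

```text
tip case [-52.  -40.4  73.8] plan [-52.  -40.2] drot [ 0.0008 -0.0008  0.0004] F [0.79 1.15 1.6 ] tau [0.765 0.248 0.06 ] 0.31615500595627716 15.8
```

Emit:
play_rows([
  {"offset": [1.8, -1.8, -2.2], "dr": [0, 0, 0], "grip": 10},
  {"offset": [1.9, -1.7, -2.2], "dr": [0, 0, 0], "grip": 10},
  {"offset": [1.7, -1.9, -2.1], "dr": [0, 0, 0], "grip": 10},
  {"offset": [1.8, -1.9, -2.2], "dr": [0, 0, 0], "grip": 10},
  {"offset": [1.7, -1.9, -2.1], "dr": [0, 0, 0], "grip": 10},
  {"offset": [2.0, -2.1, -1.7], "dr": [0, 0, 0], "grip": 10},
  {"offset": [2.1, -2.3, -1.3], "dr": [0, 0, 0], "grip": 10},
  {"offset": [2.3, -2.4, -0.7], "dr": [0, 0, 0], "grip": 10},
])

```text
clock: 16.47
tool_pos: [0.4889, 0.1401, 0.2037]
orientation: [-0.421, 0.568, -0.08, 0.703]
force: [0.3, 1.0, 2.2]
width: 0.314
```

```bash
python3 chk.py 64
```

```text
tip case [-48.9 -66.8  73.4] plan [-48.8 -66.5] drot [ 0.0005 -0.0005  0.0005] F [0.3  1.   2.17] tau [0.807 0.355 0.062] 0.31363961670599094 16.4667
```

Emit:
play_rows([
  {"offset": [2.2, -2.4, -0.3], "dr": [0, 0, 0], "grip": 10},
  {"offset": [2.3, -2.5, 0.3], "dr": [0, 0, 0], "grip": 10},
  {"offset": [2.3, -2.3, 0.7], "dr": [0, 0, 0], "grip": 10},
  {"offset": [2.1, -2.3, 1.3], "dr": [0, 0, 0], "grip": 10},
  {"offset": [1.9, -2.1, 1.7], "dr": [0, 0, 0], "grip": 10},
  {"offset": [1.8, -1.9, 2.1], "dr": [0, 0, 0], "grip": 10},
  {"offset": [1.5, -1.7, 2.5], "dr": [0, 0, 0], "grip": 10},
  {"offset": [1.5, -1.6, 2.5], "dr": [0, 0, 0], "grip": 10},
])

```text
clock: 17.13
tool_pos: [0.51, 0.1254, 0.2038]
orientation: [-0.421, 0.569, -0.08, 0.702]
force: [-1.3, -1.0, 2.6]
width: 0.309
```

```bash
python3 chk.py 72
```

```text
tip case [-25.5 -77.6  73.5] plan [-25.7 -77. ] drot [ 0.0006  0.0003 -0.0003] F [-1.26 -1.    2.55] tau [ 0.215  0.692 -0.182] 0.30908280417123396 17.1333
```

Emit:
play_rows([
  {"offset": [1.4, -1.4, 2.8], "dr": [0, 0, 0], "grip": 10},
  {"offset": [1.4, -1.5, 2.7], "dr": [0, 0, 0], "grip": 10},
  {"offset": [1.5, -1.6, 2.5], "dr": [0, 0, 0], "grip": 10},
  {"offset": [1.4, -1.6, 2.6], "dr": [0, 0, 0], "grip": 10},
  {"offset": [1.5, -1.6, 2.5], "dr": [0, 0, 0], "grip": 10},
  {"offset": [1.5, -1.6, 2.6], "dr": [0, 0, 0], "grip": 10},
  {"offset": [1.5, -1.6, 2.6], "dr": [0, 0, 0], "grip": 10},
  {"offset": [1.4, -1.5, 2.5], "dr": [0, 0, 0], "grip": 10},
])

```text
clock: 17.8
tool_pos: [0.5366, 0.1215, 0.2038]
orientation: [-0.421, 0.568, -0.08, 0.703]
force: [-3.0, -1.5, 2.7]
width: 0.314
```

```bash
python3 chk.py 80
```

```text
tip case [  1.4 -76.7  73.5] plan [  1.2 -77. ] drot [ 0.0007 -0.0003  0.0002] F [-2.97 -1.47  2.65] tau [-0.095  1.202 -0.401] 0.3139525605160688 17.8
```

Emit:
play_rows([
  {"offset": [1.5, -1.6, 2.6], "dr": [0, 0, 0], "grip": 10},
  {"offset": [1.5, -1.6, 2.5], "dr": [0, 0, 0], "grip": 10},
  {"offset": [1.5, -1.6, 2.6], "dr": [0, 0, 0], "grip": 10},
  {"offset": [1.4, -1.6, 2.6], "dr": [0, 0, 0], "grip": 10},
  {"offset": [1.5, -1.6, 2.5], "dr": [0, 0, 0], "grip": 10},
  {"offset": [1.5, -1.5, 2.6], "dr": [0, 0, 0], "grip": 10},
  {"offset": [1.5, -1.6, 2.5], "dr": [0, 0, 0], "grip": 10},
  {"offset": [1.4, -1.6, 2.6], "dr": [0, 0, 0], "grip": 10},
])

```text
clock: 18.47
tool_pos: [0.5631, 0.1169, 0.2039]
orientation: [-0.421, 0.568, -0.08, 0.703]
force: [-3.5, -1.5, 2.3]
width: 0.312
```

```bash
python3 chk.py 88;  python3 look.py 11; python3 chk.py 88; python3 - <<'E'
from ov import *
s,p,r=st()
tip=p+r.apply(tip_t);g=p+r.apply(RG.inv().apply(PG+.048*PY-TG))
pts=[(tip+(g-tip)*t,(0,255,0)) for t in(0,.2,.4,.6)]
ov(load("top11"),pts,240,175,50,50,12,"t11.png")
ov(load("side11"),pts,280,120,70,75,8,"s11.png")
E
```

```text
tip case [ 28.3 -76.5  73.6] plan [ 28. -77.] drot [ 0.0007 -0.0007  0.0003] F [-3.52 -1.46  2.34] tau [-0.099  1.202 -0.361] 0.3122719439385442 18.4667
tcp [0.5638 0.117  0.2042] tip [0.5439 0.1535 0.0739] lean 12.0 caseframe [ 29.1 -76.2  73.9] F [-1.99 -0.71  2.23] 0.31106139458408133
px top [273.27526084 206.49569812] side [317.07911639 179.22781668]
tip case [ 29.1 -76.2  73.9] plan [ 28. -77.] drot [ 0.0019 -0.0018  0.0001] F [-1.99 -0.71  2.23] tau [-0.028  0.667 -0.154] 0.31106139458408133 18.5667
```

View pics/t11.png

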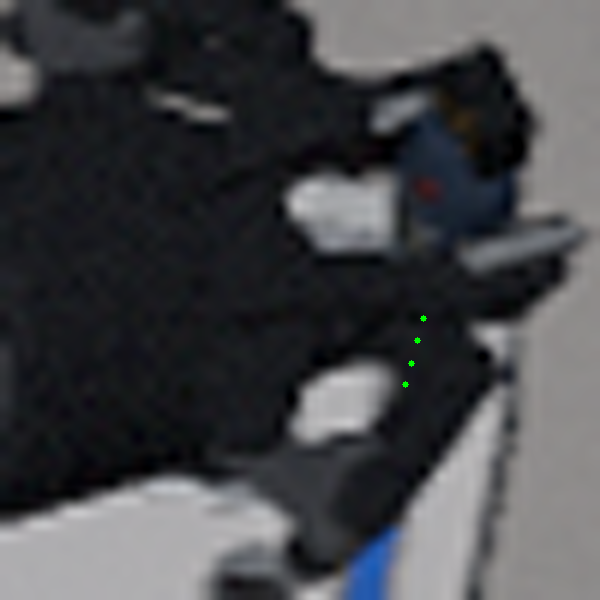

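View pics/s11.png

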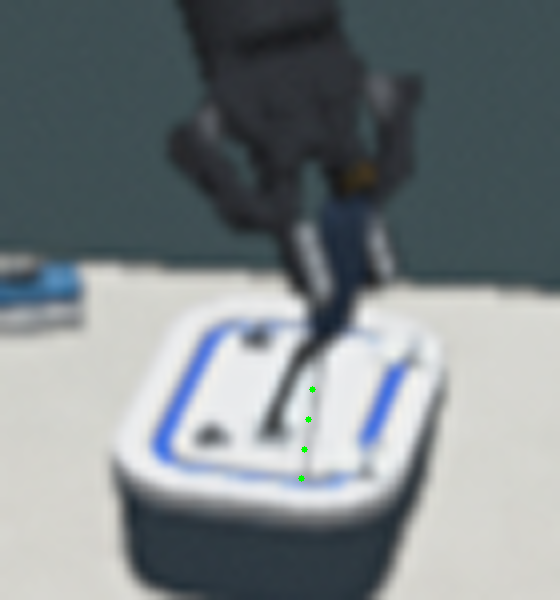

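Emit:
play_rows([
  {"offset": [0.3, -0.3, -0.4], "dr": [0, 0, 0], "grip": 10},
  {"offset": [0.3, -0.3, -0.4], "dr": [0, 0, 0], "grip": 10},
  {"offset": [0.3, -0.3, -0.4], "dr": [0, 0, 0], "grip": 10},
  {"offset": [0, 0, 0], "dr": [0, 0, 0], "grip": 10},
  {"offset": [0, 0, 0], "dr": [0, 0, 0], "grip": 10},
  {"offset": [0, 0, 0], "dr": [0, 0, 0], "grip": 10},
  {"offset": [0, 0, 0], "dr": [0, 0, 0], "grip": 10},
  {"offset": [0, 0, 0], "dr": [0, 0, 0], "grip": 10},
])

```text
clock: 19.23
tool_pos: [0.5626, 0.1156, 0.204]
orientation: [-0.421, 0.568, -0.08, 0.703]
force: [0.4, 0.3, 2.6]
width: 0.307
```

```bash
python3 chk.py 88; python3 fz.py 5; python3 - <<'E'
from h import *
from workcell import env
d=env.snapshot("side");pickle.dump(d,open("side12.pkl","wb"));t=load("side0")
d2=dict(d);d2["color"]=np.clip(128+3*(d["color"].astype(int)-t["color"].astype(int)),0,255).astype(np.uint8)
crop(d2,285,140,60,50,12,"dfs12.png");crop(d,285,140,60,50,12,"s12.png")
E
```

```text
tip case [ 28.1 -77.8  73.7] plan [ 28. -77.] drot [ 0.0011 -0.0016  0.0005] F [0.42 0.33 2.55] tau [ 0.528 -0.115  0.149] 0.3071341101581631 19.2333
F mean [ 1.175  0.308  2.479  0.484 -0.073  0.11 ] sd [0.64 0.09 0.16 0.04 0.07 0.04] pos [0.5625 0.1155 0.2039] [0.0001 0.0001 0.    ]
```

View pics/dfs12.png

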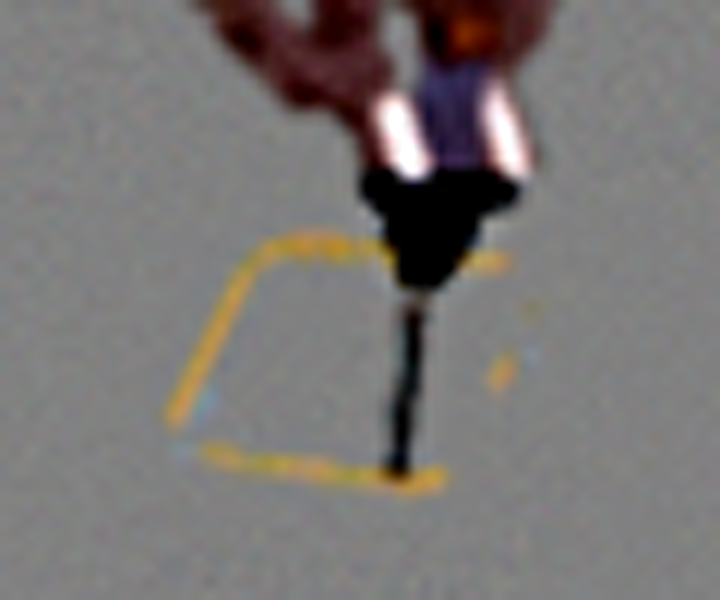

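View pics/s12.png

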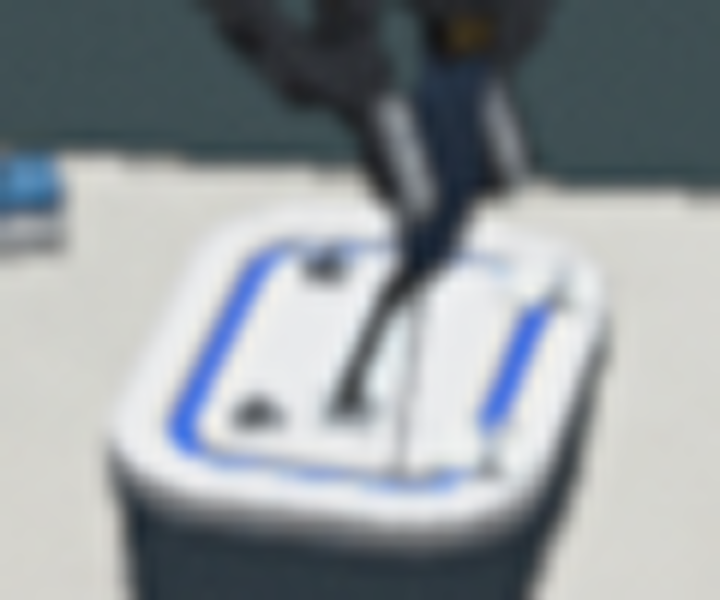

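```bash
python3 - <<'E'
from h import *
t=load("side0")["color"].astype(int)
for n in("side7","side8","side10","side11","side12"):
    c=load(n)["color"].astype(int);d=(c-t)
    b=d[155:180,296:308,2]-0*d[...,0][155:180,296:308]
    r=d[155:180,296:308,0]
    print(n,"red gain on front line",np.sort((r-b).ravel())[-12:].mean().round(1))
E
```

```text
side7 red gain on front line 1.2
side8 red gain on front line 55.5
side10 red gain on front line 28.5
side11 red gain on front line 34.5
side12 red gain on front line 34.8
```

```bash
cat > w2.py <<'E'
from draw import *
d=np.deg2rad
s,p,r=st()
A=(TG+[0,0,.06],RG)
B_=toolfor(np.array([.53,.08,.17]),d(-35),d(12))
U=(p+[0,0,.05],r)
E
python3 - <<'E'
from w2 import *
w=interp(p,r,*U,8)+interp(*U,*B_,8)+interp(*B_,*A,24)
check(w,s["qpos"])
rows(p,r,w,10)
E
```

```text
3 tip [0.542 0.152 0.099] plug [0.562 0.115 0.308] tcp [0.562 0.115 0.229] [-0.9   0.42  0.32  1.94  0.75  1.02 -0.56] mg 0.50 dq 0.01 e 0.0000 0.000
7 tip [0.542 0.152 0.124] plug [0.562 0.115 0.333] tcp [0.562 0.115 0.254] [-0.91  0.38  0.32  1.92  0.74  1.06 -0.52] mg 0.52 dq 0.01 e 0.0000 0.000
11 tip [0.536 0.117 0.147] plug [0.563 0.085 0.356] tcp [0.563 0.085 0.277] [-0.88  0.24  0.33  2.04  0.87  0.93 -0.39] mg 0.40 dq 0.04 e 0.0000 0.000
15 tip [0.53 0.08 0.17] plug [0.564 0.055 0.379] tcp [0.564 0.056 0.3  ] [-0.84  0.1   0.35  2.14  0.97  0.78 -0.21] mg 0.30 dq 0.05 e 0.0000 0.000
19 tip [0.502 0.073 0.147] plug [0.582 0.036 0.342] tcp [0.564 0.042 0.265] [-0.69  0.15  0.35  2.08  0.61  0.7   0.27] mg 0.36 dq 0.13 e 0.0000 0.000
23 tip [0.477 0.063 0.131] plug [0.599 0.018 0.301] tcp [0.565 0.029 0.23 ] [-0.49  0.24  0.28  1.99  0.26  0.75  0.73] mg 0.45 dq 0.10 e 0.0000 0.000
27 tip [0.457 0.05  0.12 ] plug [0.615 0.002 0.256] tcp [0.566 0.015 0.195] [-0.32  0.36  0.21  1.88  0.05  0.89  1.06] mg 0.56 dq 0.07 e 0.0000 0.000
31 tip [0.443 0.033 0.112] plug [ 0.628 -0.012  
[... 2704 characters left out ...]
"grip": 10}
]
[
{"offset": [8.7, -2.6, -2.5], "dr": [-0.022, -0.002, 0.056], "grip": 10},
{"offset": [8.6, -2.9, -2.5], "dr": [-0.023, -0.002, 0.055], "grip": 10},
{"offset": [8.4, -3.4, -2.7], "dr": [-0.022, -0.001, 0.056], "grip": 10},
{"offset": [8.2, -3.7, -2.7], "dr": [-0.022, -0.002, 0.055], "grip": 10},
{"offset": [8.0, -4.2, -2.8], "dr": [-0.023, -0.001, 0.056], "grip": 10},
{"offset": [7.7, -4.5, -3.0], "dr": [-0.022, -0.002, 0.055], "grip": 10},
{"offset": [7.5, -4.9, -3.0], "dr": [-0.023, -0.002, 0.056], "grip": 10},
{"offset": [7.2, -5.2, -3.2], "dr": [-0.022, -0.001, 0.055], "grip": 10}
]
end [ 0.56871906 -0.02505917  0.08895013] [-0.29119453  0.64412195  0.60821773  0.36108704]
```

Emit:
play_rows([
  {"offset": [-4.6, -4.3, 0], "dr": [0, 0, 0], "grip": 10},
  {"offset": [-4.5, -4.2, 0], "dr": [0, 0, 0], "grip": 10},
  {"offset": [-4.6, -4.3, 0], "dr": [0, 0, 0], "grip": 10},
  {"offset": [-4.6, -4.2, 0], "dr": [0, 0, 0], "grip": 10},
  {"offset": [-4.6, -4.3, 0], "dr": [0, 0, 0], "grip": 10},
  {"offset": [-4.5, -4.3, 0], "dr": [0, 0, 0], "grip": 10},
  {"offset": [-4.6, -4.2, 0], "dr": [0, 0, 0], "grip": 10},
  {"offset": [-4.6, -4.3, 0], "dr": [0, 0, 0], "grip": 10},
])

```text
clock: 20.2
tool_pos: [0.5623, 0.1153, 0.2545]
orientation: [-0.421, 0.568, -0.08, 0.703]
force: [0.3, -0.2, -0.7]
width: 0.31
```

Emit:
play_rows([
  {"offset": [0, -8.5, -3.5], "dr": [-0.04, -0.037, 0], "grip": 10},
  {"offset": [0, -8.5, -4], "dr": [-0.04, -0.037, 0], "grip": 10},
  {"offset": [0, -8.5, -4.5], "dr": [-0.04, -0.038, 0], "grip": 10},
  {"offset": [-0.5, -8, -4.5], "dr": [-0.04, -0.037, 0], "grip": 10},
  {"offset": [-0.5, -8, -5], "dr": [-0.04, -0.037, 0], "grip": 10},
  {"offset": [-0.5, -8, -5], "dr": [-0.04, -0.037, 0], "grip": 10},
  {"offset": [-1, -7.5, -5.5], "dr": [-0.04, -0.037, 0], "grip": 10},
  {"offset": [-1, -7.5, -5.5], "dr": [-0.04, -0.038, 0], "grip": 10},
])

```text
clock: 20.87
tool_pos: [0.5632, 0.0561, 0.301]
orientation: [-0.535, 0.463, 0.075, 0.703]
force: [0.6, -0.3, -1.0]
width: 0.308
```

Emit:
play_rows([
  {"offset": [8, 4.5, -2.5], "dr": [-0.022, -0.001, 0.055], "grip": 10},
  {"offset": [8, 4, -2.5], "dr": [-0.023, -0.002, 0.056], "grip": 10},
  {"offset": [8.5, 3.5, -2.5], "dr": [-0.022, -0.001, 0.055], "grip": 10},
  {"offset": [8.5, 3.5, -2.5], "dr": [-0.022, -0.002, 0.056], "grip": 10},
  {"offset": [8.5, 3, -2.5], "dr": [-0.023, -0.002, 0.055], "grip": 10},
  {"offset": [9, 2.5, -2.5], "dr": [-0.022, -0.001, 0.056], "grip": 10},
  {"offset": [9, 2, -2.5], "dr": [-0.023, -0.002, 0.055], "grip": 10},
  {"offset": [9, 1.5, -2], "dr": [-0.022, -0.002, 0.056], "grip": 10},
])

```text
clock: 21.53
tool_pos: [0.5648, 0.0292, 0.2298]
orientation: [-0.478, 0.557, 0.273, 0.622]
force: [0.1, 0.1, -0.8]
width: 0.312
```

Emit:
play_rows([
  {"offset": [9, 1, -2.5], "dr": [-0.022, -0.001, 0.055], "grip": 10},
  {"offset": [9, 0.5, -2], "dr": [-0.023, -0.002, 0.056], "grip": 10},
  {"offset": [9, 0, -2.5], "dr": [-0.022, -0.001, 0.055], "grip": 10},
  {"offset": [9, -0.5, -2], "dr": [-0.022, -0.002, 0.056], "grip": 10},
  {"offset": [9, -1, -2.5], "dr": [-0.023, -0.002, 0.055], "grip": 10},
  {"offset": [9, -1, -2.5], "dr": [-0.022, -0.001, 0.056], "grip": 10},
  {"offset": [9, -1.5, -2], "dr": [-0.023, -0.002, 0.055], "grip": 10},
  {"offset": [9, -2, -2.5], "dr": [-0.022, -0.001, 0.055], "grip": 10},
])

```text
clock: 22.2
tool_pos: [0.5669, 0.002, 0.1601]
orientation: [-0.396, 0.618, 0.454, 0.505]
force: [0.8, 0.1, -0.1]
width: 0.311
```

```bash
python3 log.py; python3 - <<'E'
from w2 import *
w=interp(p,r,*A,8)
rows(p,r,w,10)
E
```

```text
22.2 [-0.227  0.505  0.206  1.75  -0.085  1.075  1.305] [0.5669 0.002  0.1601] [-0.3959  0.6181  0.4536  0.5055] F [ 0.81  0.11 -0.09] [ 0.018 -0.243  0.012] w 0.31131786730987054
[
{"offset": [8.8, -2.6, -2.5], "dr": [-0.022, -0.002, 0.055], "grip": 10},
{"offset": [8.7, -3.0, -2.6], "dr": [-0.022, -0.001, 0.055], "grip": 10},
{"offset": [8.4, -3.4, -2.7], "dr": [-0.023, -0.002, 0.056], "grip": 10},
{"offset": [8.3, -3.8, -2.7], "dr": [-0.022, -0.002, 0.055], "grip": 10},
{"offset": [8.0, -4.2, -2.9], "dr": [-0.022, -0.001, 0.055], "grip": 10},
{"offset": [7.8, -4.5, -3.0], "dr": [-0.022, -0.002, 0.055], "grip": 10},
{"offset": [7.6, -5.0, -3.1], "dr": [-0.022, -0.001, 0.056], "grip": 10},
{"offset": [7.2, -5.2, -3.2], "dr": [-0.023, -0.002, 0.055], "grip": 10}
]
end [ 0.5686643  -0.02510016  0.08901638] [-0.29104511  0.64398845  0.60849032  0.36098636]
```

Emit:
play_rows([
  {"offset": [8.8, -2.6, -2.5], "dr": [-0.022, -0.002, 0.055], "grip": 10},
  {"offset": [8.7, -3, -2.6], "dr": [-0.022, -0.001, 0.055], "grip": 10},
  {"offset": [8.4, -3.4, -2.7], "dr": [-0.023, -0.002, 0.056], "grip": 10},
  {"offset": [8.3, -3.8, -2.7], "dr": [-0.022, -0.002, 0.055], "grip": 10},
  {"offset": [8, -4.2, -2.9], "dr": [-0.022, -0.001, 0.055], "grip": 10},
  {"offset": [7.8, -4.5, -3], "dr": [-0.022, -0.002, 0.055], "grip": 10},
  {"offset": [7.6, -5, -3.1], "dr": [-0.022, -0.001, 0.056], "grip": 10},
  {"offset": [7.2, -5.2, -3.2], "dr": [-0.023, -0.002, 0.055], "grip": 10},
])

```text
clock: 22.87
tool_pos: [0.5689, -0.0253, 0.0888]
orientation: [-0.291, 0.644, 0.608, 0.361]
force: [0.0, 0.1, -1.2]
width: 0.309
```

Emit:
play_rows([
  {"offset": [0, 0, 0], "dr": [0, 0, 0], "grip": 10},
  {"offset": [0, 0, 0], "dr": [0, 0, 0], "grip": 10},
  {"offset": [6.1, -4.3, 0], "dr": [0, 0, 0], "grip": 10},
  {"offset": [6.1, -4.3, 0], "dr": [0, 0, 0], "grip": 10},
  {"offset": [6.1, -4.3, 0], "dr": [0, 0, 0], "grip": 10},
  {"offset": [4.1, -2.9, 0], "dr": [0, 0, 0], "grip": 10},
  {"offset": [0, 0, 0], "dr": [0, 0, 0], "grip": 10},
  {"offset": [0, 0, 0], "dr": [0, 0, 0], "grip": 10},
])

```text
clock: 23.53
tool_pos: [0.5686, -0.0247, 0.0614]
orientation: [-0.292, 0.644, 0.608, 0.362]
force: [0.4, -0.2, -0.9]
width: 0.309
```

```bash
python3 log.py; python3 - <<'E'
from w2 import *
from h import *
from workcell import env
dd=env.snapshot("side");pickle.dump(dd,open("side13.pkl","wb"));crop(dd,270,170,90,70,8,"s13.png")
print("to TG in tool",r.inv().apply(TG-p)*1000,(r.inv()*RG).as_rotvec())
E
```

```text
23.5333 [-0.072  0.879  0.14   1.448 -0.144  1.435  1.574] [ 0.5686 -0.0247  0.0614] [-0.2915  0.6443  0.6076  0.3616] F [ 0.43 -0.22 -0.88] [-0.127 -0.658  0.065] w 0.3090629559753419
to TG in tool [ 26.47023919 -18.67569019  -0.3345221 ] [-0.0010375  -0.00048429  0.00172392]
```

View pics/s13.png

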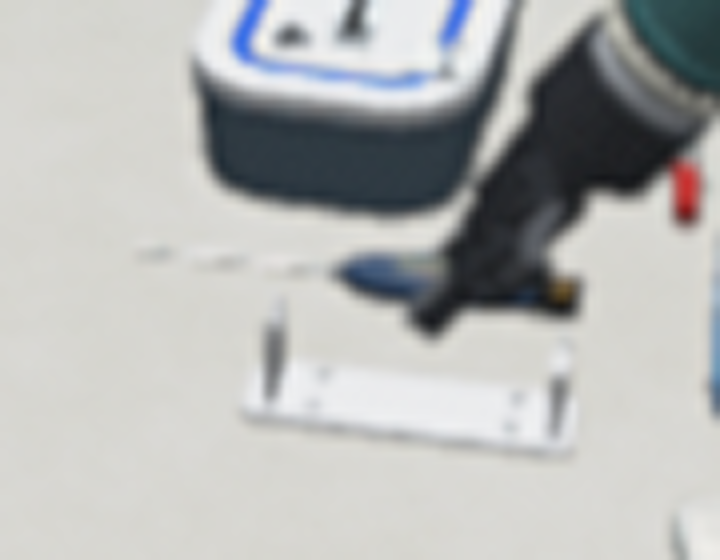

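Emit:
play_rows([
  {"offset": [5.3, -3.7, -0.1], "dr": [0, 0, 0], "grip": 10},
  {"offset": [5.3, -3.7, -0.1], "dr": [0, 0, 0], "grip": 10},
  {"offset": [5.3, -3.7, -0.1], "dr": [0, 0, 0.001], "grip": 10},
  {"offset": [4, -3, 0], "dr": [0, 0, 0], "grip": 10},
  {"offset": [3, -2.2, 0], "dr": [0, 0, 0], "grip": 10},
  {"offset": [2.5, -1.7, 0], "dr": [0, 0, 0], "grip": 10},
  {"offset": [1.1, -0.7, 0], "dr": [0, 0, 0], "grip": 10},
  {"offset": [0, 0, 0], "dr": [0, 0, 0], "grip": 10},
])

```text
clock: 24.25
tool_pos: [0.5689, -0.0252, 0.0292]
orientation: [-0.291, 0.644, 0.608, 0.361]
force: [-0.5, 0.6, 0.4]
width: 0.31
```

```bash
python3 log.py; python3 - <<'E'
from w2 import *
from workcell import env
dd=env.snapshot("side");pickle.dump(dd,open("side14.pkl","wb"));crop(dd,270,170,90,70,8,"s14.png")
print("to TG in tool",r.inv().apply(TG-p)*1000,(r.inv()*RG).as_rotvec())
E
```

```text
24.25 [-0.069  0.923  0.136  1.445 -0.148  1.394  1.578] [ 0.5689 -0.0252  0.0292] [-0.2911  0.6444  0.6078  0.3614] F [-0.53  0.64  0.36] [-0.066 -0.502  0.035] w 0.31038331928279667
to TG in tool [0.23816906 0.0664076  0.11329865] [-0.00114932 -0.00031779  0.00070807]
```

View pics/s14.png

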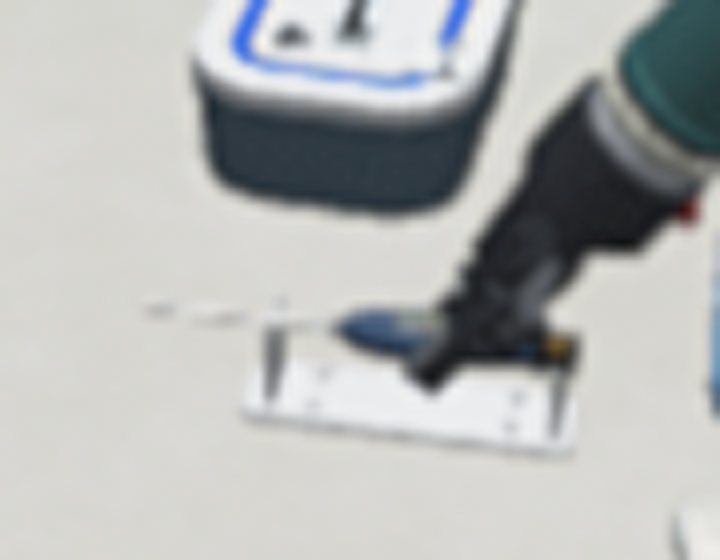

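Emit:
play_rows([
  {"offset": [0, 0, 0], "dr": [0, 0, 0], "grip": 32},
  {"offset": [0, 0, 0], "dr": [0, 0, 0], "grip": 40},
  {"offset": [0, 0, 0], "dr": [0, 0, 0], "grip": 60},
  {"offset": [0, 0, 0], "dr": [0, 0, 0], "grip": 85},
  {"offset": [0, 0, 0], "dr": [0, 0, 0], "grip": 85},
  {"offset": [-5, 0, 0], "dr": [0, 0, 0], "grip": 85},
  {"offset": [-10, 0, 0], "dr": [0, 0, 0], "grip": 85},
  {"offset": [-15, 0, 0], "dr": [0, 0, 0], "grip": 85},
])

```text
clock: 24.97
tool_pos: [0.5857, -0.0271, 0.0538]
orientation: [-0.291, 0.645, 0.608, 0.361]
force: [0.3, -0.5, 0.5]
width: 0.995
```

Emit:
play_rows([
  {"offset": [-15, 0, 0], "dr": [0, 0, 0], "grip": 85},
  {"offset": [-15, 0, 0], "dr": [0, 0, 0], "grip": 85},
  {"offset": [-15, 0, 0], "dr": [0, 0, 0], "grip": 85},
  {"offset": [-15, 0, 0], "dr": [0, 0, 0], "grip": 85},
  {"offset": [-15, 0, 0], "dr": [0, 0, 0], "grip": 85},
  {"offset": [-10, 0, 0], "dr": [0, 0, 0], "grip": 85},
  {"offset": [0, 0, 0], "dr": [0, 0, 0], "grip": 85},
  {"offset": [0, 0, 0], "dr": [0, 0, 0], "grip": 85},
])

```text
clock: 25.63
tool_pos: [0.6347, -0.0327, 0.1237]
orientation: [-0.292, 0.644, 0.608, 0.362]
force: [-0.5, -0.0, -1.0]
width: 0.998
```

```bash
python3 log.py; python3 - <<'E'
from w2 import *
from workcell import env
dd=env.snapshot("side");pickle.dump(dd,open("side15.pkl","wb"));crop(dd,270,150,100,75,8,"s15.png")
E
```

```text
25.6333 [-0.06   0.909  0.153  1.219 -0.143  1.632  1.568] [ 0.6347 -0.0327  0.1237] [-0.2916  0.6442  0.6075  0.3619] F [-0.5  -0.05 -1.  ] [-0.093 -0.591 -0.024] w 0.9977235982828875
```

View pics/s15.png

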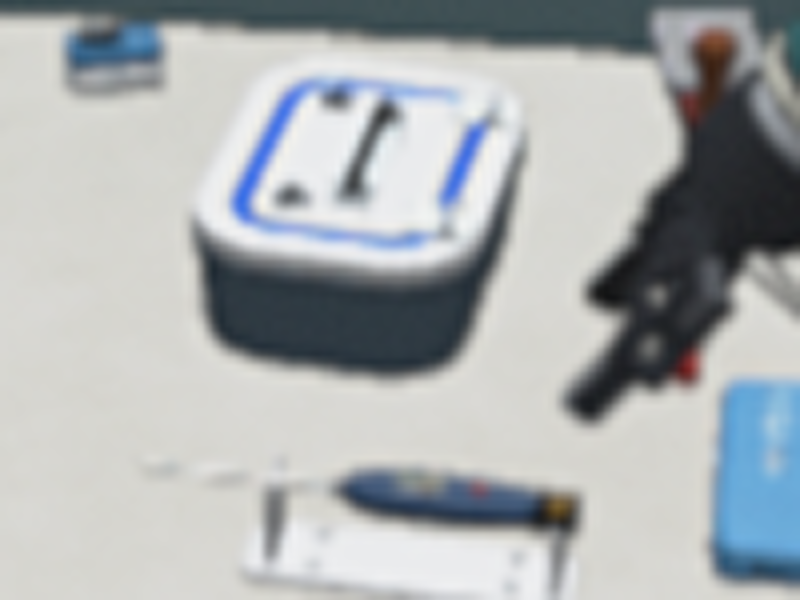

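```bash
cat > w3.py <<'E'
from draw import *
d=np.deg2rad
a=d(40)
x2=-Z*np.cos(a)-PY*np.sin(a); R2=rot(x2,PX); G2=PG+.020*x2
PRE=(G2-.10*x2,R2)
E
python3 - <<'E'
from w3 import *
s,p,r=st()
rm=rot(-Z,PX); V=(PG+[0.0,0,.14],rm)
w=interp(p,r,*V,8)+interp(*V,*PRE,8)+interp(*PRE,G2,R2,8)
check(w,s["qpos"])
rows(p,r,w[:16],85)
E
```

```text
3 tip [ 0.474 -0.014  0.126] plug [ 0.676 -0.037  0.193] tcp [ 0.607 -0.03   0.154] [-0.11  0.65  0.17  1.54 -0.13  1.27  1.56] mg 0.57 dq 0.09 e 0.0000 0.000
7 tip [ 0.462 -0.012  0.118] plug [ 0.634 -0.033  0.242] tcp [ 0.58  -0.026  0.185] [-0.16  0.4   0.19  1.83 -0.09  0.92  1.53] mg 0.61 dq 0.09 e 0.0000 0.000
11 tip [ 0.466 -0.013  0.042] plug [ 0.586 -0.027  0.218] tcp [ 0.554 -0.024  0.146] [-0.25  0.29  0.23  2.17 -0.03  0.34  1.45] mg 0.19 dq 0.15 e 0.0000 0.000
15 tip [ 0.481 -0.015 -0.022] plug [ 0.533 -0.021  0.185] tcp [ 0.529 -0.021  0.106] [ 0.52  0.39 -0.7   2.42  2.19  0.44 -0.71] mg 0.02 dq 0.14 e 0.0136 0.041
19 tip [ 0.513 -0.018 -0.06 ] plug [ 0.565 -0.025  0.147] tcp [ 0.561 -0.024  0.068] [ 0.56  0.56 -0.73  2.41  2.38  0.6  -0.81] mg 0.03 dq 0.04 e 0.0000 0.000
23 tip [ 0.545 -0.022 -0.098] plug [ 0.597 -0.029  0.109] tcp [ 0.593 -0.028  0.03 ] [ 0.54  0.7  -0.7   2.33  2.43  0.66 -0.79] mg 0.11 dq 0.03 e 0.0000 0.000
[
{"offset": [-2.5, 10.0, -0.0], "dr": [-0.0, 0.0, -0.076], "grip": 85},
{"offset": [-3.2, 9.8, -0.0], "dr": [-0.0, 0.0, -0.077], "grip": 85},
[... 363 characters left out ...]
[-7.2, 7.3, -0.0], "dr": [-0.001, -0.0, -0.076], "grip": 85}
]
[
{"offset": [9.9, 6.5, -0.0], "dr": [0.0, 0.0, -0.088], "grip": 85},
{"offset": [9.2, 7.2, -0.0], "dr": [0.0, 0.0, -0.087], "grip": 85},
{"offset": [8.6, 8.1, -0.0], "dr": [0.0, 0.0, -0.087], "grip": 85},
{"offset": [7.8, 8.7, -0.0], "dr": [0.0, 0.0, -0.087], "grip": 85},
{"offset": [7.1, 9.4, 0.0], "dr": [0.0, 0.0, -0.088], "grip": 85},
{"offset": [6.2, 10.0, 0.0], "dr": [0.0, 0.0, -0.087], "grip": 85},
{"offset": [5.3, 10.5, 0.0], "dr": [0.0, 0.0, -0.087], "grip": 85},
{"offset": [4.4, 10.9, 0.0], "dr": [0.0, 0.0, -0.087], "grip": 85}
]
end [ 0.5289156  -0.02078105  0.10625633] [-0.62319479  0.33411631  0.26287684  0.65642235]
```

```bash
cat > dock.py <<'E'
from draw import *
MOUTH=np.array([.526,-.2625,.064]);AZ=np.deg2rad(6.0)
def dockR(az=AZ):
    s=np.sqrt(.5);z=np.array([-np.cos(az)*s,-np.sin(az)*s,s]);y=np.array([-np.sin(az),np.cos(az),0]);return y,z
def ins(a,h,G=None):
    """tool pose with plug end h above seat along socket axis; a grasp tilt"""
    y,z=dockR();RPd=R.from_matrix(np.c_[y,z,np.cross(y,z)])
    x2=-Z*np.cos(a)-PY*np.sin(a);R2=rot(x2,PX);G2=PG+.020*x2
    T=RP.inv()*R2; gt=R2.inv().apply(PG-.066*PY-G2)
    r=RPd*T; end=MOUTH-.018*z+h*z
    return end-r.apply(gt),r
E
python3 - <<'E'
from dock import *
d=np.deg2rad
q0=np.array([-0.1,0.6,0.15,1.6,-0.1,1.2,1.55])
for a in(0,10,15,20,25,30):
    x2=-Z*np.cos(d(a))-PY*np.sin(d(a));R2=rot(x2,PX);G2=PG+.020*x2
    for nm,(p,r) in(("pre",(G2-.08*x2,R2)),("grasp",(G2,R2)),("lift",(G2+[0,0,.12],R2)),("hov",ins(d(a),.09)),("in",ins(d(a),0))):
        q,e1,e2=ik(p,r,q0,w=.005,m=.02);mg=min((q-LB).min(),(UB-q).min());print(a,nm,p.round(3),q.round(2),"mg %.2f e %.4f %.3f"%(mg,e1,e2))
E
```

```text
0 pre [ 0.58  -0.026  0.105] [-0.13  0.51  0.15  1.88 -0.1   0.76  1.54] mg 0.56 e 0.0000 0.000
0 grasp [ 0.58  -0.026  0.025] [-0.11  0.63  0.12  1.9  -0.13  0.61  1.56] mg 0.46 e 0.0000 0.000
0 lift [ 0.58  -0.026  0.145] [-0.13  0.45  0.16  1.86 -0.09  0.84  1.53] mg 0.58 e 0.0000 0.000
0 hov [ 0.415 -0.274  0.147] [0.15 0.74 0.25 1.63 0.18 1.5  2.  ] mg 0.34 e 0.0000 0.000
0 in [ 0.478 -0.268  0.084] [0.15 0.9  0.22 1.47 0.15 1.51 1.97] mg 0.33 e 0.0000 0.000
10 pre [ 0.57  -0.025  0.104] [-0.16  0.43  0.16  2.03 -0.09  0.51  1.51] mg 0.36 e 0.0000 0.000
10 grasp [ 0.583 -0.027  0.025] [-0.12  0.58  0.12  2.02 -0.12  0.37  1.55] mg 0.22 e 0.0000 0.000
10 lift [ 0.583 -0.027  0.145] [-0.16  0.38  0.17  1.98 -0.07  0.61  1.5 ] mg 0.46 e 0.0000 0.000
10 hov [ 0.418 -0.274  0.145] [0.17 0.64 0.25 1.71 0.15 1.35 2.02] mg 0.49 e 0.0000 0.000
10 in [ 0.481 -0.267  0.082] [0.17 0.8  0.21 1.57 0.11 1.33 1.98] mg 0.51 e 0.0000 0.000
15 pre [ 0.565 -0.025  0.103] [-0.18  0.4   0.17  2.11 -0.08  0.38  1.5 ] mg 0.23 e 0.0000 0.000
15 grasp [ 0.585 -0.027  0.026] [-0.13  0.57  0.12  2.08 -0.12
[... 1032 characters left out ...]
  2.16 -0.04  0.24  1.46] mg 0.09 e 0.0000 0.000
25 hov [ 0.422 -0.273  0.143] [0.22 0.5  0.24 1.84 0.07 1.11 2.08] mg 0.60 e 0.0000 0.000
25 in [ 0.485 -0.267  0.079] [0.22 0.67 0.19 1.73 0.05 1.06 2.03] mg 0.71 e 0.0000 0.000
30 pre [ 0.55  -0.023  0.097] [-0.63  0.43  0.65  2.28 -1.27  0.17  2.6 ] mg 0.02 e 0.0091 0.060
30 grasp [ 0.59  -0.028  0.028] [-0.44  0.59  0.47  2.15 -1.27  0.17  2.6 ] mg 0.02 e 0.0168 0.122
30 lift [ 0.59  -0.028  0.148] [-0.61  0.38  0.65  2.22 -0.98  0.17  2.34] mg 0.02 e 0.0000 0.000
30 hov [ 0.424 -0.273  0.142] [0.24 0.46 0.23 1.89 0.04 1.02 2.11] mg 0.55 e 0.0000 0.000
30 in [ 0.487 -0.267  0.079] [0.24 0.63 0.18 1.78 0.02 0.97 2.06] mg 0.66 e 0.0000 0.000
```

```bash
sed -i 's/a=d(40)/a=d(8)/; s/G2-.10\*x2/G2-.085*x2/' w3.py; python3 - <<'E'
from w3 import *
s,p,r=st()
w=interp(p,r,*PRE,12)+interp(*PRE,G2,R2,10)
check(w,s["qpos"])
rows(p,r,w,85);print(G2,R2.as_quat())
E
```

```text
3 tip [ 0.479 -0.014  0.098] plug [ 0.684 -0.038  0.153] tcp [ 0.613 -0.03   0.118] [-0.09  0.73  0.16  1.5  -0.14  1.29  1.57] mg 0.55 dq 0.09 e 0.0000 0.000
7 tip [ 0.467 -0.013  0.061] plug [ 0.652 -0.035  0.165] tcp [ 0.592 -0.028  0.114] [-0.13  0.57  0.18  1.76 -0.13  0.94  1.56] mg 0.68 dq 0.09 e 0.0000 0.000
11 tip [ 0.463 -0.013  0.026] plug [ 0.616 -0.031  0.174] tcp [ 0.571 -0.025  0.109] [-0.18  0.44  0.19  2.   -0.11  0.57  1.54] mg 0.42 dq 0.09 e 0.0000 0.000
15 tip [ 0.468 -0.013 -0.007] plug [ 0.621 -0.031  0.14 ] tcp [ 0.576 -0.026  0.076] [-0.16  0.5   0.17  2.01 -0.13  0.51  1.55] mg 0.36 dq 0.02 e 0.0000 0.000
19 tip [ 0.472 -0.014 -0.041] plug [ 0.626 -0.032  0.107] tcp [ 0.58  -0.027  0.042] [-0.14  0.56  0.15  2.   -0.14  0.45  1.56] mg 0.30 dq 0.02 e 0.0000 0.000
[
{"offset": [4.0, 3.7, -0.0], "dr": [-0.0, 0.0, -0.062], "grip": 85},
{"offset": [3.7, 3.9, -0.0], "dr": [-0.0, 0.0, -0.063], "grip": 85},
{"offset": [3.5, 4.1, -0.0], "dr": [-0.0, 0.0, -0.062], "grip": 85},
{"offset": [3.2, 4.4, -0.0], "dr": [-0.0, 0.0, -0.063], "grip": 85},
{"offset": [2.9, 4.5, -0
[... 693 characters left out ...]
.0, -0.0], "dr": [0.0, -0.0, 0.0], "grip": 85},
{"offset": [8.5, -0.0, -0.0], "dr": [0.0, -0.0, 0.0], "grip": 85}
]
[
{"offset": [8.5, -0.0, -0.0], "dr": [0.0, -0.0, 0.0], "grip": 85},
{"offset": [8.5, -0.0, -0.0], "dr": [0.0, -0.0, 0.0], "grip": 85},
{"offset": [8.5, -0.0, -0.0], "dr": [0.0, -0.0, 0.0], "grip": 85},
{"offset": [8.5, -0.0, -0.0], "dr": [0.0, -0.0, 0.0], "grip": 85},
{"offset": [8.5, -0.0, -0.0], "dr": [0.0, -0.0, 0.0], "grip": 85},
{"offset": [8.5, -0.0, -0.0], "dr": [0.0, -0.0, 0.0], "grip": 85}
]
end [ 0.58276801 -0.02680273  0.02518644] [-0.50711871  0.4928582   0.43345373  0.55860476]
[ 0.58276612 -0.02681027  0.02519464] [-0.50693235  0.49297017  0.43339073  0.55872397]
```

Emit:
play_rows([
  {"offset": [4, 3.5, 0], "dr": [0, 0, -0.062], "grip": 85},
  {"offset": [3.5, 4, 0], "dr": [0, 0, -0.063], "grip": 85},
  {"offset": [3.5, 4, 0], "dr": [0, 0, -0.062], "grip": 85},
  {"offset": [3, 4.5, 0], "dr": [0, 0, -0.063], "grip": 85},
  {"offset": [3, 4.5, 0], "dr": [0, 0, -0.062], "grip": 85},
  {"offset": [2.5, 4.5, 0], "dr": [0, 0, -0.063], "grip": 85},
  {"offset": [2.5, 5, 0], "dr": [0, 0, -0.062], "grip": 85},
  {"offset": [2, 5, 0], "dr": [0, 0, -0.063], "grip": 85},
])

```text
clock: 26.35
tool_pos: [0.5914, -0.0277, 0.1138]
orientation: [-0.442, 0.552, 0.499, 0.501]
force: [-0.5, 0.1, -0.5]
width: 0.997
```

Emit:
play_rows([
  {"offset": [1.5, 5, 0], "dr": [0, 0, -0.062], "grip": 85},
  {"offset": [1.5, 5, 0], "dr": [0, 0, -0.063], "grip": 85},
  {"offset": [1, 5.5, 0], "dr": [0, 0, -0.062], "grip": 85},
  {"offset": [1, 5.5, 0], "dr": [0, 0, -0.063], "grip": 85},
  {"offset": [8.5, 0, 0], "dr": [0, 0, 0], "grip": 85},
  {"offset": [8.5, 0, 0], "dr": [0, 0, 0], "grip": 85},
  {"offset": [8.5, 0, 0], "dr": [0, 0, 0], "grip": 85},
  {"offset": [0, 0, 0], "dr": [0, 0, 0], "grip": 85},
])

```text
clock: 27.02
tool_pos: [0.5751, -0.026, 0.0821]
orientation: [-0.506, 0.494, 0.434, 0.558]
force: [-0.3, 0.1, -0.2]
width: 0.998
```

```bash
python3 log.py; python3 - <<'E'
from w3 import *
from workcell import env
dd=env.snapshot("side");pickle.dump(dd,open("side16.pkl","wb"));crop(dd,270,150,100,75,8,"s16.png")
s,p,r=st()
print("to G2 in tool",r.inv().apply(G2-p)*1000,(r.inv()*R2).as_rotvec())
E
```

```text
27.0167 [-0.142  0.486  0.147  2.006 -0.102  0.52   1.527] [ 0.5751 -0.026   0.0821] [-0.5063  0.4939  0.4339  0.5581] F [-0.28  0.08 -0.16] [ 0.041  0.154 -0.049] w 0.9976144474806392
to G2 in tool [58.05874182  0.55537419  0.19798026] [-0.00058528 -0.00071703 -0.0018926 ]
```

View pics/s16.png

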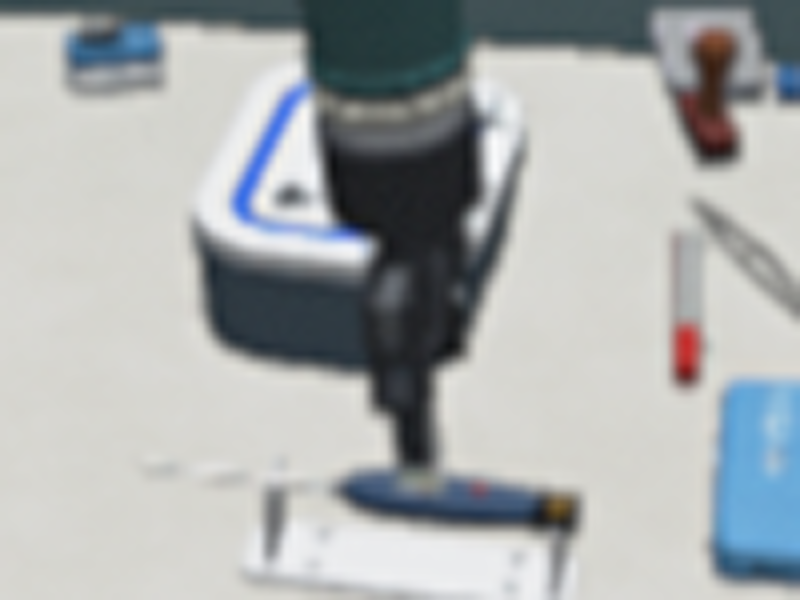

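Emit:
play_rows([
  {"offset": [10, 0.1, 0], "dr": [0, 0, -0.001], "grip": 85},
  {"offset": [10, 0.1, 0], "dr": [0, 0, -0.001], "grip": 85},
  {"offset": [10, 0.1, 0], "dr": [0, 0, 0], "grip": 85},
  {"offset": [10, 0.1, 0], "dr": [0, 0, 0], "grip": 85},
  {"offset": [10, 0.1, 0], "dr": [0, 0, 0], "grip": 85},
  {"offset": [8, 0, 0], "dr": [0, 0, 0], "grip": 85},
  {"offset": [0, 0, 0], "dr": [0, 0, 0], "grip": 85},
  {"offset": [0, 0, 0], "dr": [0, 0, 0], "grip": 60},
])

```text
clock: 27.73
tool_pos: [0.5826, -0.0269, 0.0262]
orientation: [-0.507, 0.493, 0.433, 0.559]
force: [-0.5, 1.0, -0.1]
width: 0.88
```

Emit:
play_rows([
  {"offset": [0, 0, 0], "dr": [0, 0, 0], "grip": 40},
  {"offset": [0, 0, 0], "dr": [0, 0, 0], "grip": 20},
  {"offset": [0, 0, 0], "dr": [0, 0, 0], "grip": 10},
  {"offset": [0, 0, 0], "dr": [0, 0, 0], "grip": 10},
  {"offset": [0, 0, 0], "dr": [0, 0, 0], "grip": 10},
  {"offset": [0, 0, 0], "dr": [0, 0, 0], "grip": 10},
  {"offset": [0, 0, 0], "dr": [0, 0, 0], "grip": 10},
  {"offset": [0, 0, 0], "dr": [0, 0, 0], "grip": 10},
], force=60)

```text
clock: 28.4
tool_pos: [0.5833, -0.0268, 0.0277]
orientation: [-0.508, 0.492, 0.432, 0.56]
force: [-1.6, -1.1, 4.8]
width: 0.321
```

```bash
python3 log.py; python3 - <<'E'
from w3 import *
from workcell import env
dd=env.snapshot("side");pickle.dump(dd,open("side17.pkl","wb"));crop(dd,270,150,100,75,8,"s17.png")
E
python3 log.py
```

```text
28.4 [-0.119  0.589  0.123  2.004 -0.123  0.412  1.546] [ 0.5833 -0.0268  0.0277] [-0.5076  0.4921  0.4323  0.5597] F [-1.63 -1.11  4.79] [-0.021  0.42  -0.059] w 0.32073735771322154
28.45 [-0.119  0.589  0.123  2.004 -0.123  0.412  1.546] [ 0.5833 -0.0268  0.0277] [-0.5076  0.4921  0.4322  0.5597] F [-2.56  0.97  6.36] [-0.023  0.388 -0.052] w 0.31428706528892975
```

View pics/s17.png

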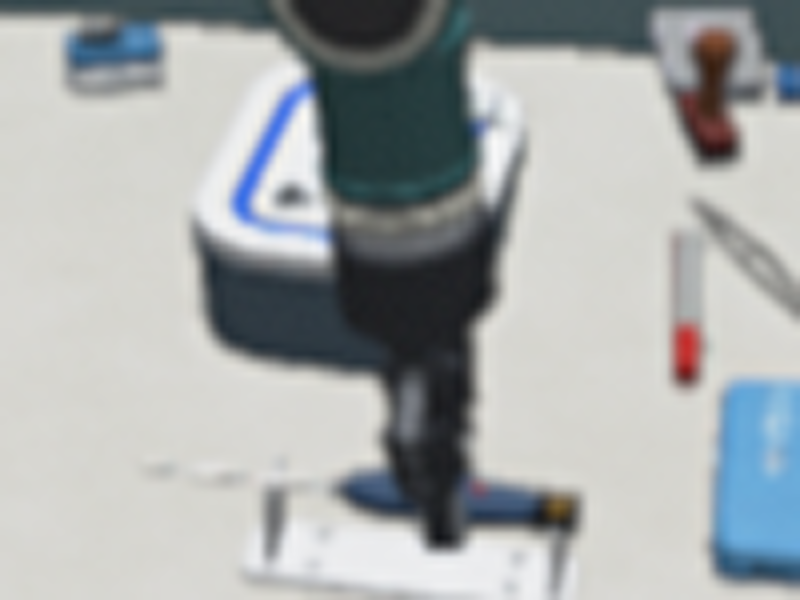

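```bash
cat > dock.py <<'E'
from draw import *
MOUTH=np.array([.526,-.2625,.064]);AZ=np.deg2rad(6.0)
G2=np.array([.5833,-.0268,.0277]);R2=R.from_quat([-.5076,.4921,.4323,.5597])
end_t=R2.inv().apply(PG-.066*PY-G2);tip2_t=R2.inv().apply(PG+.148*PY-G2);T2=RP.inv()*R2
def dockR(az=None):
    az=AZ if az is None else az
    s=np.sqrt(.5);z=np.array([-np.cos(az)*s,-np.sin(az)*s,s]);y=np.array([-np.sin(az),np.cos(az),0]);return y,z
def ins(h,off=np.zeros(3)):
    y,z=dockR();RPd=R.from_matrix(np.c_[y,z,np.cross(y,z)])
    r=RPd*T2; end=MOUTH-.018*z+h*z+off
    return end-r.apply(end_t),r
E
python3 - <<'E'
import draw
from dock import *
draw.plug_t=end_t;draw.tip_t=tip2_t
s,p,r=st()
U=(G2+[0,0,.10],R2);H=ins(.018+.05)
w=interp(G2,R2,*U,8)+interp(*U,*H,24)
draw.check(w,s["qpos"])
rows(p,r,w,10)
E
```

```text
3 tip [ 0.433 -0.01   0.095] plug [ 0.646 -0.034  0.095] tcp [ 0.583 -0.027  0.078] [-0.14  0.5   0.15  1.99 -0.11  0.51  1.53] mg 0.36 dq 0.03 e 0.0000 0.000
7 tip [ 0.433 -0.01   0.145] plug [ 0.646 -0.034  0.145] tcp [ 0.583 -0.027  0.128] [-0.15  0.42  0.16  1.97 -0.09  0.62  1.52] mg 0.47 dq 0.03 e 0.0000 0.000
11 tip [ 0.411 -0.056  0.165] plug [ 0.623 -0.073  0.137] tcp [ 0.559 -0.068  0.128] [-0.08  0.44  0.16  1.92 -0.08  0.77  1.63] mg 0.52 dq 0.04 e 0.0000 0.000
15 tip [ 0.392 -0.102  0.185] plug [ 0.599 -0.111  0.129] tcp [ 0.534 -0.109  0.129] [-0.01  0.48  0.18  1.87 -0.06  0.92  1.72] mg 0.57 dq 0.04 e 0.0000 0.000
19 tip [ 0.376 -0.147  0.203] plug [ 0.573 -0.15   0.122] tcp [ 0.509 -0.149  0.13 ] [ 0.04  0.53  0.19  1.81 -0.03  1.05  1.8 ] mg 0.63 dq 0.03 e 0.0000 0.000
23 tip [ 0.362 -0.193  0.221] plug [ 0.547 -0.189  0.114] tcp [ 0.484 -0.19   0.13 ] [0.08 0.58 0.21 1.76 0.02 1.17 1.87] mg 0.67 dq 0.03 e 0.0000 0.000
27 tip [ 0.35  -0.238  0.237] plug [ 0.52  -0.227  0.106] tcp [ 0.459 -0.231  0.131] [0.12 0.64 0.23 1.71 0.07 1.28 1.94] mg 0.56 dq 0.03 e 0.0000 0.
[... 1864 characters left out ...]
.003, 0.033], "grip": 10}
]
[
{"offset": [2.5, 6.1, -10.0], "dr": [-0.009, 0.002, 0.032], "grip": 10},
{"offset": [2.7, 6.0, -10.0], "dr": [-0.009, 0.002, 0.033], "grip": 10},
{"offset": [2.9, 6.1, -9.9], "dr": [-0.009, 0.003, 0.032], "grip": 10},
{"offset": [3.1, 6.0, -9.8], "dr": [-0.009, 0.002, 0.033], "grip": 10},
{"offset": [3.3, 6.0, -9.8], "dr": [-0.009, 0.002, 0.033], "grip": 10},
{"offset": [3.6, 6.0, -9.7], "dr": [-0.009, 0.003, 0.032], "grip": 10},
{"offset": [3.8, 6.0, -9.6], "dr": [-0.009, 0.002, 0.033], "grip": 10},
{"offset": [4.0, 5.9, -9.6], "dr": [-0.009, 0.002, 0.032], "grip": 10}
]
end [ 0.43456781 -0.27202003  0.13139972] [-0.34917653  0.61490662  0.64776949  0.2834789 ]
```

Emit:
play_rows([
  {"offset": [-12.4, -1.8, 0], "dr": [0, 0, 0], "grip": 10},
  {"offset": [-12.4, -1.8, 0], "dr": [0, 0, 0], "grip": 10},
  {"offset": [-12.4, -1.8, 0], "dr": [0, 0, 0], "grip": 10},
  {"offset": [-12.4, -1.8, 0], "dr": [0, 0, 0], "grip": 10},
  {"offset": [-12.4, -1.8, 0], "dr": [0, 0, 0], "grip": 10},
  {"offset": [-12.4, -1.8, 0], "dr": [0, 0, 0], "grip": 10},
  {"offset": [-12.4, -1.8, 0], "dr": [0, 0, 0], "grip": 10},
  {"offset": [-12.4, -1.8, 0], "dr": [0, 0, 0], "grip": 10},
], force=80)

```text
clock: 29.12
tool_pos: [0.5834, -0.0268, 0.1293]
orientation: [-0.508, 0.492, 0.432, 0.56]
force: [0.0, 0.6, -0.9]
width: 0.308
```

Emit:
play_rows([
  {"offset": [-1, 5, -11], "dr": [-0.009, 0.002, 0.033], "grip": 10},
  {"offset": [-0.5, 5, -11], "dr": [-0.009, 0.003, 0.032], "grip": 10},
  {"offset": [-0.5, 5, -10.5], "dr": [-0.009, 0.002, 0.033], "grip": 10},
  {"offset": [-0.5, 5, -10.5], "dr": [-0.009, 0.002, 0.032], "grip": 10},
  {"offset": [0, 5.5, -10.5], "dr": [-0.009, 0.002, 0.033], "grip": 10},
  {"offset": [0, 5.5, -10.5], "dr": [-0.009, 0.003, 0.033], "grip": 10},
  {"offset": [0.5, 5.5, -10.5], "dr": [-0.009, 0.002, 0.032], "grip": 10},
  {"offset": [0.5, 5.5, -10.5], "dr": [-0.009, 0.002, 0.033], "grip": 10},
])

```text
clock: 29.78
tool_pos: [0.5342, -0.1087, 0.13]
orientation: [-0.463, 0.543, 0.514, 0.475]
force: [-0.4, -0.9, -0.3]
width: 0.31
```

Emit:
play_rows([
  {"offset": [1, 6, -10.5], "dr": [-0.009, 0.003, 0.032], "grip": 10},
  {"offset": [1, 6, -10.5], "dr": [-0.009, 0.002, 0.033], "grip": 10},
  {"offset": [1, 6, -10.5], "dr": [-0.009, 0.002, 0.033], "grip": 10},
  {"offset": [1.5, 6, -10.5], "dr": [-0.009, 0.002, 0.032], "grip": 10},
  {"offset": [1.5, 6, -10], "dr": [-0.009, 0.003, 0.033], "grip": 10},
  {"offset": [2, 6, -10], "dr": [-0.009, 0.002, 0.032], "grip": 10},
  {"offset": [2, 6, -10], "dr": [-0.008, 0.002, 0.033], "grip": 10},
  {"offset": [2, 6, -10], "dr": [-0.009, 0.003, 0.033], "grip": 10},
])

```text
clock: 30.45
tool_pos: [0.4841, -0.1903, 0.1311]
orientation: [-0.41, 0.585, 0.586, 0.383]
force: [0.3, 0.1, -0.8]
width: 0.31
```

Emit:
play_rows([
  {"offset": [2.5, 6, -10], "dr": [-0.009, 0.002, 0.032], "grip": 10},
  {"offset": [2.5, 6, -10], "dr": [-0.009, 0.002, 0.033], "grip": 10},
  {"offset": [3, 6, -10], "dr": [-0.009, 0.003, 0.032], "grip": 10},
  {"offset": [3, 6, -10], "dr": [-0.009, 0.002, 0.033], "grip": 10},
  {"offset": [3.5, 6, -10], "dr": [-0.009, 0.002, 0.033], "grip": 10},
  {"offset": [3.5, 6, -9.5], "dr": [-0.009, 0.003, 0.032], "grip": 10},
  {"offset": [4, 6, -9.5], "dr": [-0.009, 0.002, 0.033], "grip": 10},
  {"offset": [4, 6, -9.5], "dr": [-0.009, 0.002, 0.032], "grip": 10},
])

```text
clock: 31.12
tool_pos: [0.4342, -0.2723, 0.1314]
orientation: [-0.349, 0.615, 0.648, 0.282]
force: [-0.2, 0.6, 0.1]
width: 0.31
```

```bash
python3 log.py; python3 - <<'E'
from ov import *
from dock import *
from workcell import env
for i in range(2): env.snapshot("side")
T=env.snapshot("top");S=env.snapshot("side");pickle.dump(T,open("top18.pkl","wb"));pickle.dump(S,open("side18.pkl","wb"))
s,p,r=st();H=ins(.068)
print("rem",r.inv().apply(H[0]-p)*1000,(r.inv()*H[1]).as_rotvec())
e=p+r.apply(end_t);t=p+r.apply(tip2_t);y,z=dockR()
print("end",e,"tip",t)
pts=[(e+(t-e)*k,(0,255,0)) for k in(0,.3,.6,.8,1)]+[(MOUTH,(0,0,255)),(MOUTH+.014*y,(0,0,255)),(MOUTH-.014*y,(0,0,255))]
ov(T,pts,380,180,60,60,12,"t18.png");ov(S,pts,260,190,80,90,8,"s18.png")
E
```

```text
31.1167 [0.151 0.694 0.264 1.667 0.133 1.373 2.017] [ 0.4342 -0.2723  0.1314] [-0.3488  0.6152  0.6482  0.2823] F [-0.19  0.62  0.08] [ 0.008 -0.782 -0.009] w 0.30966217529606344
rem [-0.75962632  0.32703613 -0.60296544] [-0.00029951  0.00049423 -0.00045   ]
end [ 0.49057163 -0.26564058  0.09852584] tip [ 0.3401424  -0.28140278  0.24991474]
```

View pics/t18.png

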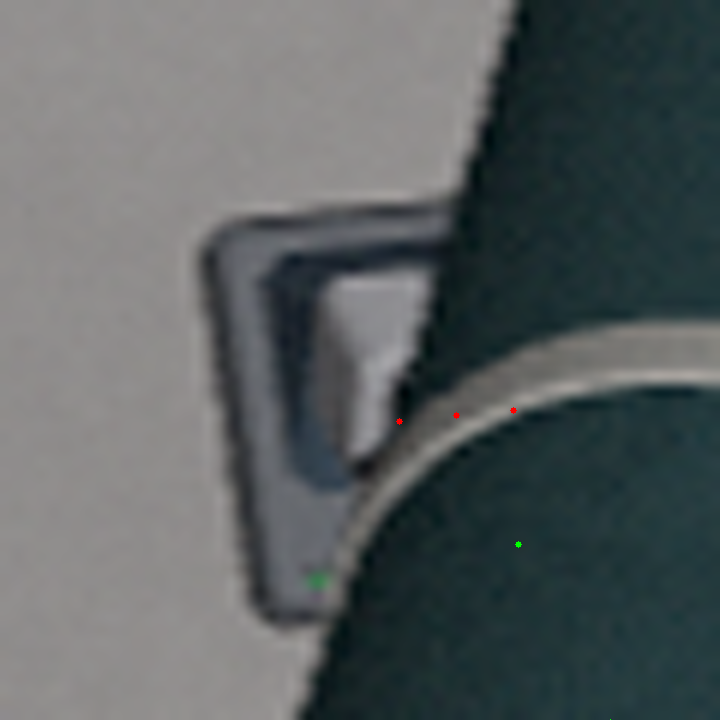

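View pics/s18.png

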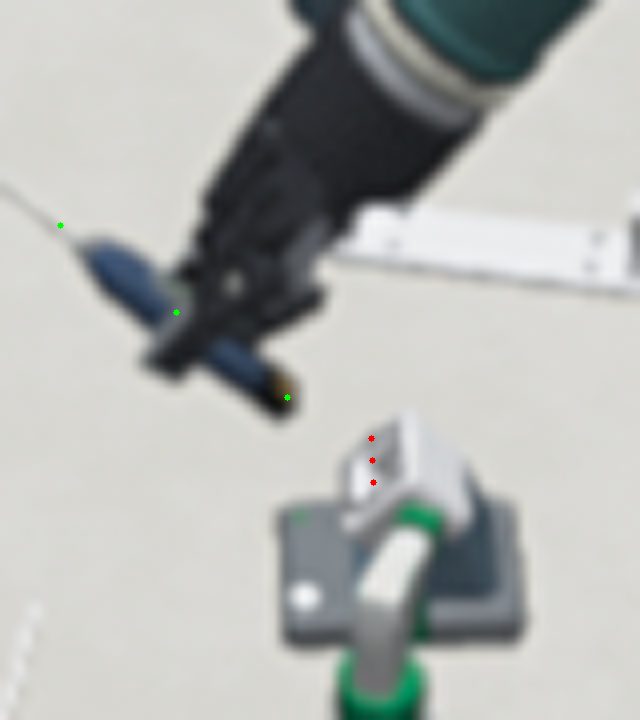

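```bash
python3 - <<'E'
from ov import *
from dock import *
y,z=dockR();x=np.cross(y,z)
pts=[]
for a,b,c in((.022,.026,(0,0,255)),(.010,.014,(0,255,0)),(.007,.011,(255,0,255))):
    for i in np.linspace(-1,1,9):
        for X in(MOUTH+a*x+b*i*y,MOUTH-a*x+b*i*y,MOUTH+a*i*x+b*y,MOUTH+a*i*x-b*y): pts.append((X,c))
ov(load("top0"),pts,400,195,38,38,18,"t19.png");ov(load("side0"),pts,292,228,36,36,20,"s19.png")
E
```

```text
(no output)
```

View pics/t19.png

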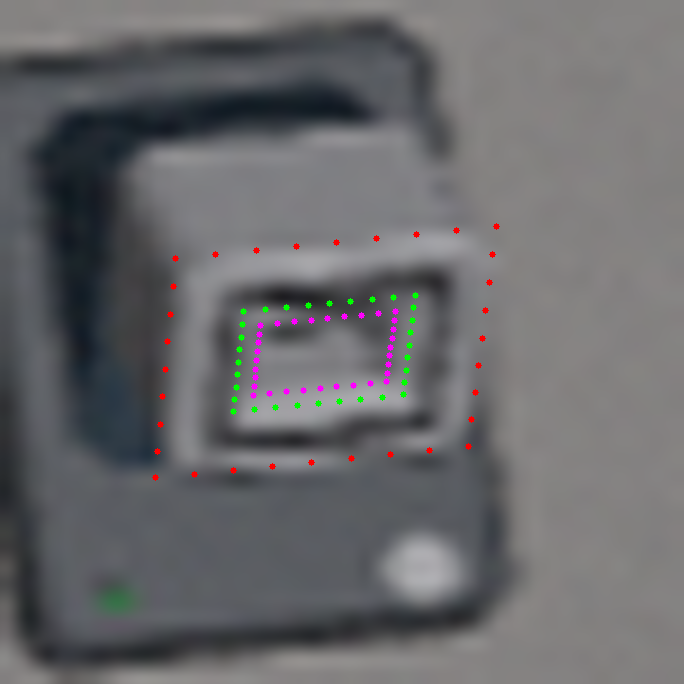

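View pics/s19.png

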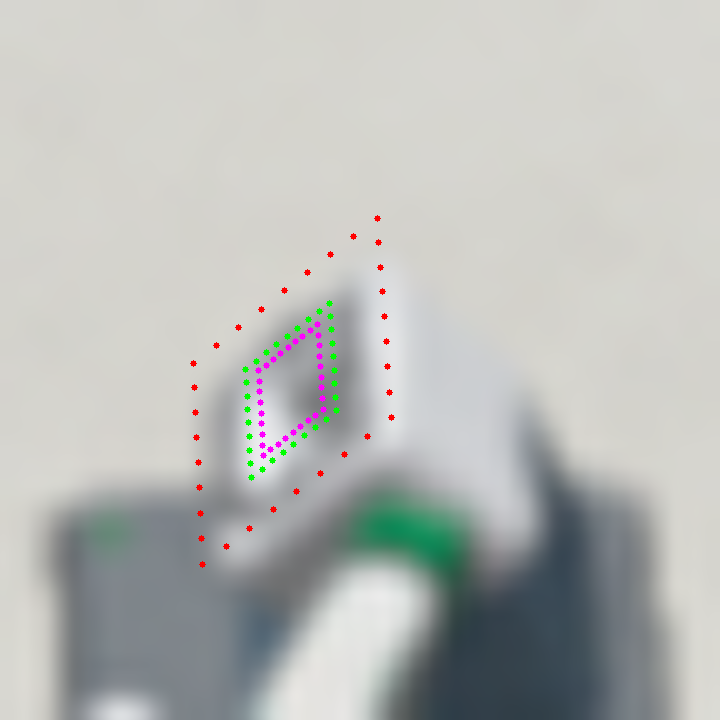

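```bash
sed -i 's/MOUTH=np.array(\[.526,-.2625,.064\])/MOUTH=np.array([.526,-.263,.064])/' dock.py; python3 - <<'E'
from dock import *
s,p,r=st();H=ins(.024)
rows(p,r,interp(p,r,*H,8),10)
print(r.inv().apply(dockR()[1]),r.inv().apply(dockR()[0]))
E
```

```text
[
{"offset": [0.7, -5.4, -0.1], "dr": [-0.0, 0.0, -0.0], "grip": 10},
{"offset": [0.7, -5.4, -0.2], "dr": [-0.0, 0.0, -0.0], "grip": 10},
{"offset": [0.7, -5.4, -0.1], "dr": [-0.0, 0.0, -0.0], "grip": 10},
{"offset": [0.7, -5.4, -0.1], "dr": [-0.0, 0.0, -0.0], "grip": 10},
{"offset": [0.7, -5.4, -0.2], "dr": [-0.0, 0.0, -0.0], "grip": 10},
{"offset": [0.6, -5.4, -0.1], "dr": [-0.0, 0.0, -0.0], "grip": 10},
{"offset": [0.7, -5.4, -0.1], "dr": [-0.0, 0.0, -0.0], "grip": 10},
{"offset": [0.7, -5.4, -0.2], "dr": [-0.0, 0.0, -0.0], "grip": 10}
]
end [ 0.46555932 -0.26931539  0.10035242] [-0.3488033   0.61505903  0.6478777   0.28336042]
[-1.42297474e-01  9.89823654e-01 -7.49780457e-04] [7.43657886e-04 8.64397011e-04 9.99999350e-01]
```

Emit:
play_rows([
  {"offset": [0.7, -5.4, -0.2], "dr": [0, 0, 0], "grip": 10},
  {"offset": [0.7, -5.4, -0.2], "dr": [0, 0, 0], "grip": 10},
  {"offset": [0.7, -5.4, -0.2], "dr": [0, 0, 0], "grip": 10},
  {"offset": [0.7, -5.4, -0.2], "dr": [0, 0, 0], "grip": 10},
  {"offset": [0.7, -5.4, -0.1], "dr": [0, 0, 0], "grip": 10},
  {"offset": [0.7, -5.4, -0.1], "dr": [0, 0, 0], "grip": 10},
  {"offset": [0.7, -5.4, -0.1], "dr": [0, 0, 0], "grip": 10},
  {"offset": [0.7, -5.4, -0.1], "dr": [0, 0, 0], "grip": 10},
])

```text
clock: 31.98
tool_pos: [0.4659, -0.2694, 0.0999]
orientation: [-0.349, 0.615, 0.648, 0.283]
force: [-0.2, 0.2, -1.0]
width: 0.308
```

```bash
python3 log.py; python3 - <<'E'
from ov import *
from dock import *
from workcell import env
for i in range(2): env.snapshot("side")
S=env.snapshot("side");pickle.dump(S,open("side20.pkl","wb"))
s,p,r=st();H=ins(.024)
print("rem",r.inv().apply(H[0]-p)*1000,(r.inv()*H[1]).as_rotvec(),s["force"])
e=p+r.apply(end_t);t=p+r.apply(tip2_t);y,z=dockR()
pts=[(e+(t-e)*k,(0,255,0)) for k in(0,.08,.3,.6)]+[(MOUTH,(0,0,255))]
ov(S,pts,270,205,60,60,12,"s20.png")
E
```

```text
31.9833 [0.148 0.775 0.252 1.595 0.111 1.368 2.002] [ 0.4659 -0.2694  0.0999] [-0.3489  0.6151  0.6479  0.283 ] F [-0.17  0.17 -0.96] [ 0.078 -0.684 -0.033] w 0.30767784408895643
rem [-0.30564931  0.2302152   0.08424808] [ 3.99630025e-04  4.38461053e-05 -1.26765436e-03] [ 0.4015203  -0.1273026  -1.12107293]
```

View pics/s20.png

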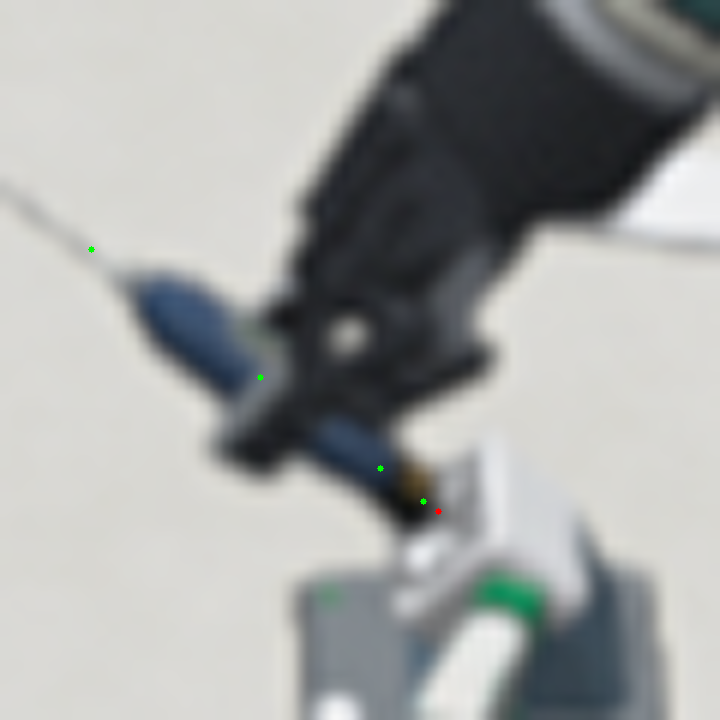

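Emit:
play_rows([
  {"offset": [0.2, -2.8, 0], "dr": [0, 0, 0], "grip": 10},
  {"offset": [0.4, -3, 0], "dr": [0, 0, 0], "grip": 10},
  {"offset": [0.4, -3, 0], "dr": [0, 0, 0], "grip": 10},
  {"offset": [0.4, -3, 0], "dr": [0, 0, 0], "grip": 10},
  {"offset": [0, 0, 0], "dr": [0, 0, 0], "grip": 10},
  {"offset": [0, 0, 0], "dr": [0, 0, 0], "grip": 10},
  {"offset": [0, 0, 0], "dr": [0, 0, 0], "grip": 10},
  {"offset": [0, 0, 0], "dr": [0, 0, 0], "grip": 10},
])

```text
clock: 32.8
tool_pos: [0.474, -0.2686, 0.0922]
orientation: [-0.349, 0.615, 0.648, 0.283]
force: [0.0, -0.5, -1.5]
width: 0.31
```

```bash
cat > ic.py <<'E'
import sys
from ov import *
from dock import *
from workcell import env
S=env.snapshot("side");pickle.dump(S,open("sideI.pkl","wb"))
s,p,r=st();y,z=dockR();x=np.cross(y,z)
f=s["force"]-np.array([-.1,0,-.8])
e=p+r.apply(end_t)-(MOUTH-.018*z)
print("end rel seat x,y,z mm",(np.array([e@x,e@y,e@z])*1000).round(2),"F in dock x,y,z",np.array([f@x,f@y,f@z]).round(2),"tau",s["ft_torque"].round(2),"drot",(r.inv()*ins(0)[1]).as_rotvec().round(4),s["width"],s["clock"])
crop(S,270,205,60,60,12,sys.argv[1])
E
python3 ic.py s21.png
```

```text
end rel seat x,y,z mm [ 0.24 -0.16 12.24] F in dock x,y,z [-0.77 -0.03 -1.05] tau [ 0.11 -0.74 -0.01] drot [ 0.      0.0001 -0.0005] 0.30805577178633764 32.85
```

View pics/s21.png

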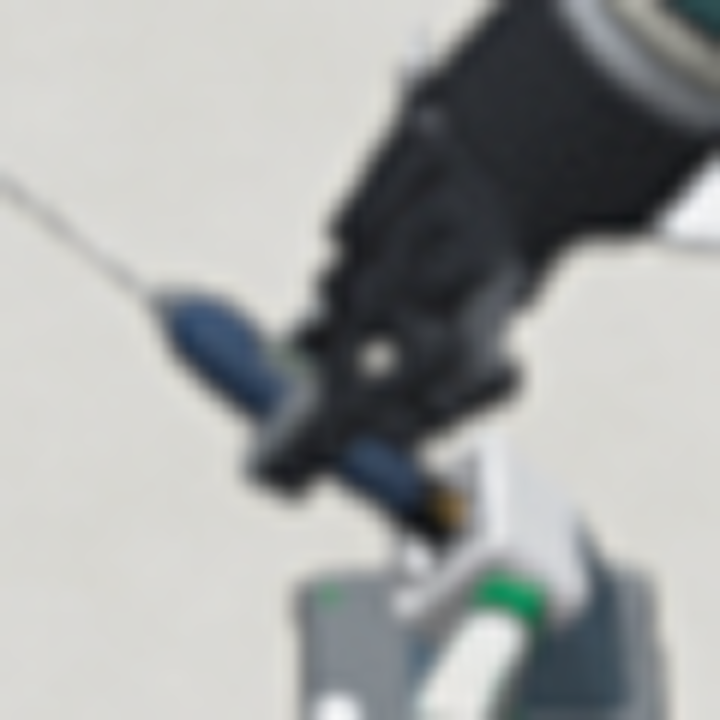

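Emit:
play_rows([
  {"offset": [0.3, -2, 0.1], "dr": [0, 0, 0], "grip": 10},
  {"offset": [0.3, -2, 0.1], "dr": [0, 0, 0], "grip": 10},
  {"offset": [0.3, -2, 0], "dr": [0, 0, 0], "grip": 10},
  {"offset": [0.3, -2, 0], "dr": [0, 0, 0], "grip": 10},
  {"offset": [0, 0, 0], "dr": [0, 0, 0], "grip": 10},
  {"offset": [0, 0, 0], "dr": [0, 0, 0], "grip": 10},
  {"offset": [0, 0, 0], "dr": [0, 0, 0], "grip": 10},
  {"offset": [0, 0, 0], "dr": [0, 0, 0], "grip": 10},
])

```text
clock: 33.52
tool_pos: [0.4798, -0.2677, 0.0864]
orientation: [-0.349, 0.615, 0.648, 0.283]
force: [-0.6, 0.5, -2.2]
width: 0.31
```

```bash
python3 ic.py s22.png
```

```text
end rel seat x,y,z mm [0.27 0.06 4.02] F in dock x,y,z [-1.42  0.01 -0.8 ] tau [ 0.07 -0.74 -0.02] drot [ 0.0001  0.     -0.0003] 0.3067050034209976 33.5667
```

View pics/s22.png

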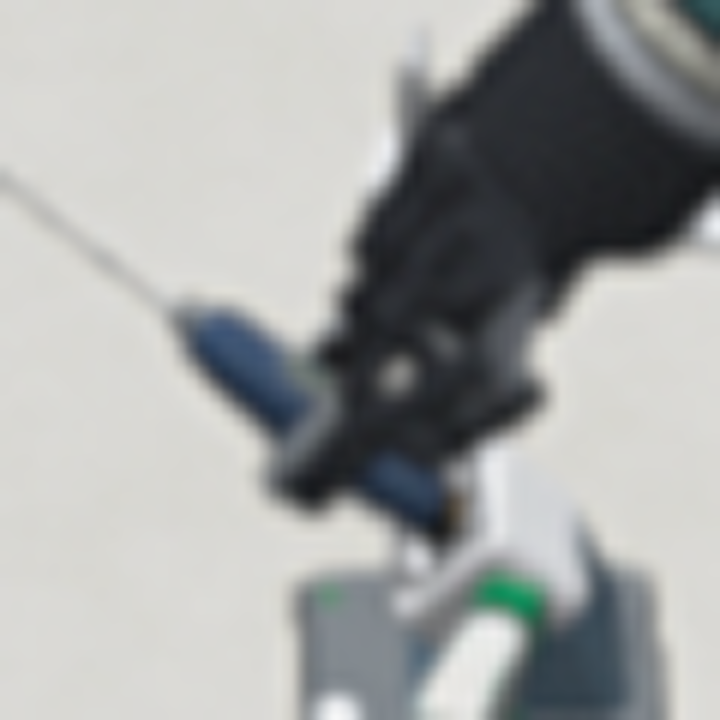

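Emit:
play_rows([
  {"offset": [0.2, -1.5, 0], "dr": [0, 0, 0], "grip": 10},
  {"offset": [0.2, -1.5, 0], "dr": [0, 0, 0], "grip": 10},
  {"offset": [0.2, -1.5, 0], "dr": [0, 0, 0], "grip": 10},
  {"offset": [0.1, -1, 0], "dr": [0, 0, 0], "grip": 10},
  {"offset": [0, 0, 0], "dr": [0, 0, 0], "grip": 10},
  {"offset": [0, 0, 0], "dr": [0, 0, 0], "grip": 10},
  {"offset": [0, 0, 0], "dr": [0, 0, 0], "grip": 10},
  {"offset": [0, 0, 0], "dr": [0, 0, 0], "grip": 10},
])

```text
clock: 34.23
tool_pos: [0.4824, -0.2677, 0.0833]
orientation: [-0.348, 0.616, 0.648, 0.282]
force: [-5.5, -0.6, 2.9]
width: 0.309
```

```bash
python3 ic.py s23.png; python3 fz.py 3
```

```text
end rel seat x,y,z mm [-0.26 -0.29 -0.14] F in dock x,y,z [-0.29 -0.16  6.62] tau [ 0.11  0.72 -0.02] drot [-0.0006  0.0006 -0.0036] 0.305855609471848 34.2833
F mean [-5.287 -0.542  3.352  0.049  0.685  0.008] sd [0.45 0.35 0.35 0.04 0.03 0.02] pos [ 0.4825 -0.2678  0.0833] [0. 0. 0.]
```

View pics/s23.png

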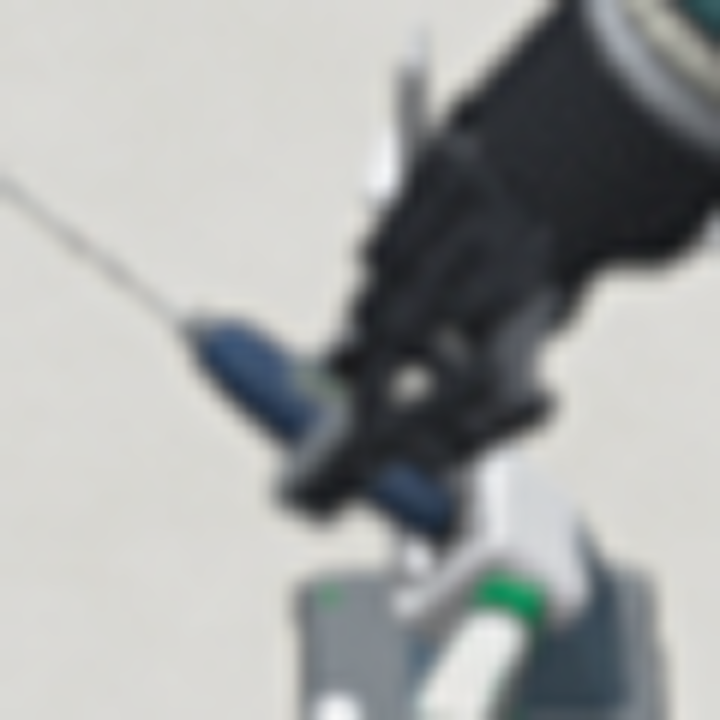

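Emit:
play_rows([
  {"offset": [0.2, -1, 0], "dr": [0, 0, 0], "grip": 10},
  {"offset": [0.2, -1, 0], "dr": [0, 0, 0], "grip": 10},
  {"offset": [0.1, -1, 0], "dr": [0, 0, 0], "grip": 10},
  {"offset": [0, 0, 0], "dr": [0, 0, 0], "grip": 10},
  {"offset": [0, 0, 0], "dr": [0, 0, 0], "grip": 10},
  {"offset": [0, 0, 0], "dr": [0, 0, 0], "grip": 10},
  {"offset": [0, 0, 0], "dr": [0, 0, 0], "grip": 10},
  {"offset": [0, 0, 0], "dr": [0, 0, 0], "grip": 10},
])

```text
clock: 35.1
tool_pos: [0.482, -0.2679, 0.0828]
orientation: [-0.345, 0.617, 0.649, 0.281]
force: [-11.3, 0.7, 12.1]
width: 0.309
```

```bash
python3 ic.py s24.png; python3 fz.py 2
```

```text
end rel seat x,y,z mm [-1.44 -0.52 -0.23] F in dock x,y,z [ 0.7   2.6  16.83] tau [ 0.26  2.62 -0.15] drot [-0.0016  0.0023 -0.0101] 0.3084522519128961 35.15
F mean [-11.215   1.679  11.697   0.225   2.682  -0.143] sd [0.5  0.29 0.1  0.03 0.06 0.01] pos [ 0.4819 -0.2679  0.0827] [0. 0. 0.]
```

Emit:
play_rows([
  {"offset": [-0.2, 1.2, 0], "dr": [0, 0, 0], "grip": 10},
  {"offset": [-0.2, 1.2, 0], "dr": [0, 0, 0], "grip": 10},
  {"offset": [-0.1, 0.8, 0], "dr": [0, 0, 0], "grip": 10},
  {"offset": [0, 0, 0], "dr": [0, 0, 0], "grip": 10},
  {"offset": [0, 0, 0], "dr": [0, 0, 0], "grip": 10},
  {"offset": [0, 0, 0], "dr": [0, 0, 0], "grip": 10},
  {"offset": [0, 0, 0], "dr": [0, 0, 0], "grip": 10},
  {"offset": [0, 0, 0], "dr": [0, 0, 0], "grip": 10},
], force=30)

```text
clock: 35.92
tool_pos: [0.4824, -0.2678, 0.0833]
orientation: [-0.348, 0.616, 0.648, 0.282]
force: [-5.6, 0.0, 4.8]
width: 0.307
```

```bash
python3 ic.py s25.png
```

```text
end rel seat x,y,z mm [-0.25 -0.27 -0.14] F in dock x,y,z [-0.73  1.24  8.24] tau [ 0.07  0.79 -0.06] drot [-0.0005  0.0004 -0.0033] 0.31127793317572716 35.9667
```

Emit:
play_rows([
  {"offset": [-0.1, 0.7, 0], "dr": [0, 0, 0], "grip": 10},
  {"offset": [0, 0, 0], "dr": [0, 0, 0], "grip": 32},
  {"offset": [0, 0, 0], "dr": [0, 0, 0], "grip": 40},
  {"offset": [0, 0, 0], "dr": [0, 0, 0], "grip": 55},
  {"offset": [0, 0, 0], "dr": [0, 0, 0], "grip": 75},
  {"offset": [0, 0, 0], "dr": [0, 0, 0], "grip": 85},
  {"offset": [0, 0, 0], "dr": [0, 0, 0], "grip": 85},
  {"offset": [0, 0, 0], "dr": [0, 0, 0], "grip": 85},
])

```text
clock: 36.63
tool_pos: [0.4832, -0.2675, 0.0832]
orientation: [-0.349, 0.615, 0.648, 0.283]
force: [-0.5, -0.4, -0.2]
width: 0.996
```

```bash
python3 ic.py s26.png
```

```text
end rel seat x,y,z mm [ 0.36 -0.07 -0.62] F in dock x,y,z [0.66 0.02 0.61] tau [ 0.11 -0.63 -0.04] drot [-0.     -0.0001 -0.0003] 0.9951182163739019 36.6833
```

View pics/s26.png

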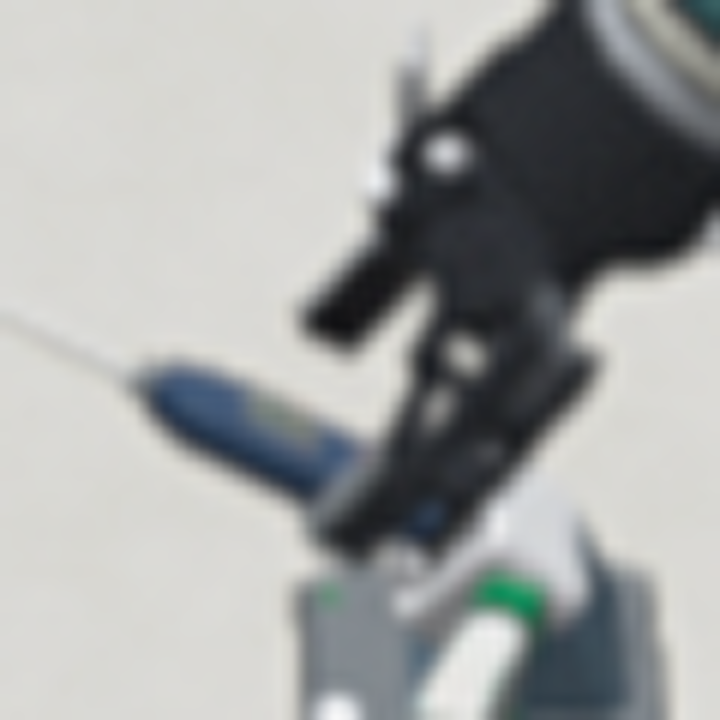

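Emit:
play_rows([
  {"offset": [-5, 0, 0], "dr": [0, 0, 0], "grip": 85},
  {"offset": [-10, 0, 0], "dr": [0, 0, 0], "grip": 85},
  {"offset": [-15, 0, 0], "dr": [0, 0, 0], "grip": 85},
  {"offset": [-15, 0, 0], "dr": [0, 0, 0], "grip": 85},
  {"offset": [-15, 0, 0], "dr": [0, 0, 0], "grip": 85},
  {"offset": [-15, 0, 0], "dr": [0, 0, 0], "grip": 85},
  {"offset": [-15, 0, 0], "dr": [0, 0, 0], "grip": 85},
  {"offset": [-10, 0, 0], "dr": [0, 0, 0], "grip": 85},
])

```text
clock: 37.35
tool_pos: [0.5444, -0.2611, 0.1652]
orientation: [-0.35, 0.615, 0.647, 0.284]
force: [0.0, -0.3, 0.5]
width: 0.995
```

```bash
python3 log.py; python3 - <<'E'
from ov import *
from dock import *
from workcell import env
S=env.snapshot("side");pickle.dump(S,open("side27.pkl","wb"));T=env.snapshot("top");pickle.dump(T,open("top27.pkl","wb"))
crop(S,250,190,90,80,9,"s27.png");crop(T,380,180,80,90,7,"t27.png")
y,z=dockR();h=np.array([-np.cos(AZ),-np.sin(AZ),0])
for th in(25,30,35,38,40,45):
    n=h*np.cos(np.deg2rad(th))+Z*np.sin(np.deg2rad(th));a=proj(S,MOUTH);b=proj(S,MOUTH+.19*n);print(th,np.degrees(np.arctan2(a[1]-b[1],a[0]-b[0])).round(1),b)
E
```

```text
37.35 [0.125 0.8   0.252 1.362 0.09  1.578 2.005] [ 0.5444 -0.2611  0.1652] [-0.3502  0.6147  0.6474  0.2836] F [ 0.05 -0.32  0.53] [ 0.071 -0.612 -0.013] w 0.9953832387276172
25 18.8 [253.36546415 229.19541636]
30 23.1 [255.50771994 225.56927465]
35 27.5 [258.07217355 222.07902631]
38 30.3 [259.80694335 220.06346781]
40 32.2 [261.04261774 218.75672091]
45 37.1 [264.39840873 215.63358981]
```

View pics/s27.png

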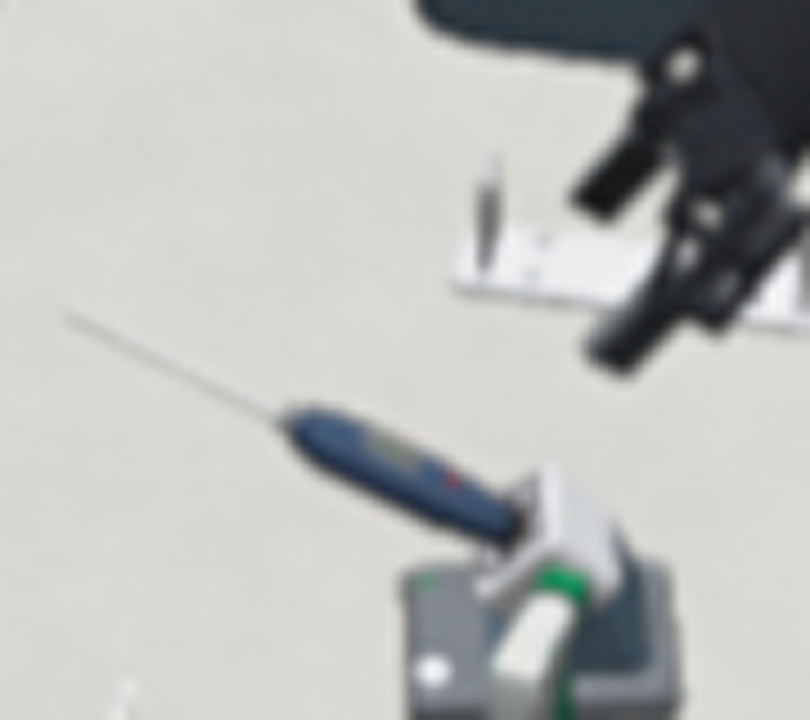

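View pics/t27.png

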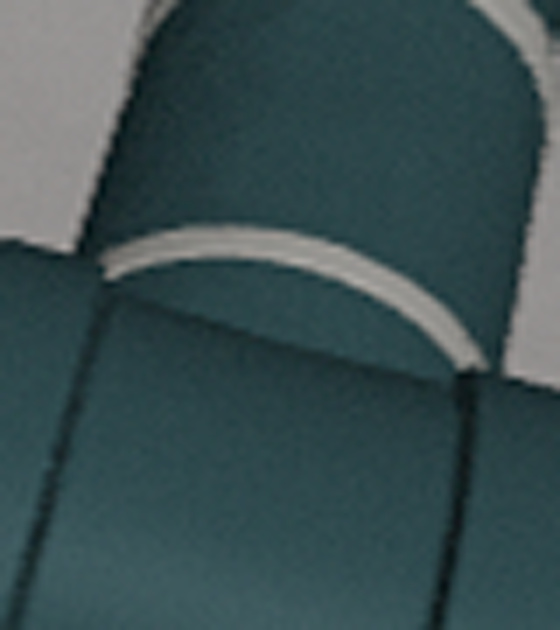

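```bash
python3 - <<'E'
from dock import *
S=load("side27");y,z=dockR();h=np.array([-np.cos(AZ),-np.sin(AZ),0])
b=np.array([.6,.9])
for th in(45,37,36,35,34,33,32):
    n=h*np.cos(np.deg2rad(th))+Z*np.sin(np.deg2rad(th));c=MOUTH-.008*z
    for out in(0,.003,.006):
        print(th,out,"nose",(proj(S,c+(.104+out)*n)+b).round(1),"tip",(proj(S,c+(.204+out)*n)+b).round(1))
t=load("side0")["color"].astype(int);c=S["color"].astype(int)
d=S.copy();d["color"]=np.clip(128+3*(c-t),0,255).astype(np.uint8)
crop(d,250,215,20,20,30,"n1.png");crop(d,272,228,20,20,30,"n2.png")
import os
E
```

```text
45 0 nose [286.1 232.5] tip [263.6 215.5]
45 0.003 nose [285.5 232. ] tip [262.9 215. ]
45 0.006 nose [284.8 231.5] tip [262.2 214.4]
37 0 nose [283.3 235.2] tip [258. 221.]
37 0.003 nose [282.5 234.7] tip [257.3 220.5]
37 0.006 nose [281.8 234.3] tip [256.5 220.1]
36 0 nose [283.  235.5] tip [257.4 221.7]
36 0.003 nose [282.2 235.1] tip [256.6 221.3]
36 0.006 nose [281.5 234.7] tip [255.9 220.8]
35 0 nose [282.6 235.9] tip [256.8 222.4]
35 0.003 nose [281.9 235.5] tip [256. 222.]
35 0.006 nose [281.1 235.1] tip [255.2 221.6]
34 0 nose [282.3 236.2] tip [256.2 223.2]
34 0.003 nose [281.6 235.9] tip [255.4 222.8]
34 0.006 nose [280.8 235.5] tip [254.6 222.4]
33 0 nose [282.  236.6] tip [255.7 223.9]
33 0.003 nose [281.3 236.2] tip [254.9 223.5]
33 0.006 nose [280.5 235.9] tip [254.1 223.1]
32 0 nose [281.8 237. ] tip [255.1 224.7]
32 0.003 nose [281.  236.6] tip [254.3 224.3]
32 0.006 nose [280.2 236.2] tip [253.5 223.9]
```

View pics/n1.png

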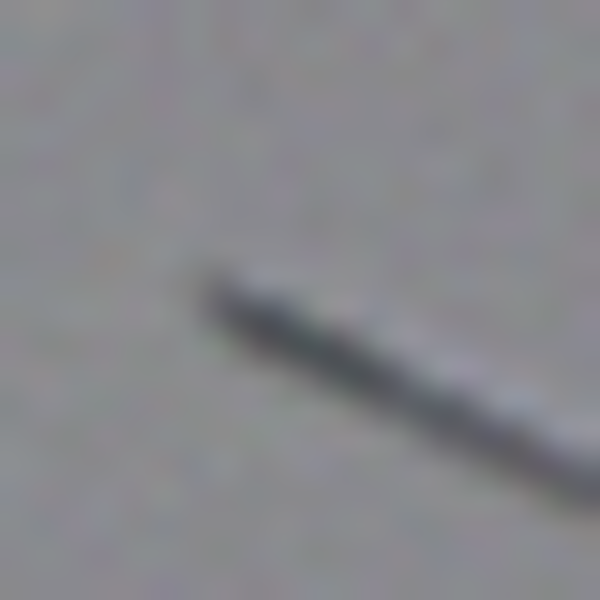

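View pics/n2.png

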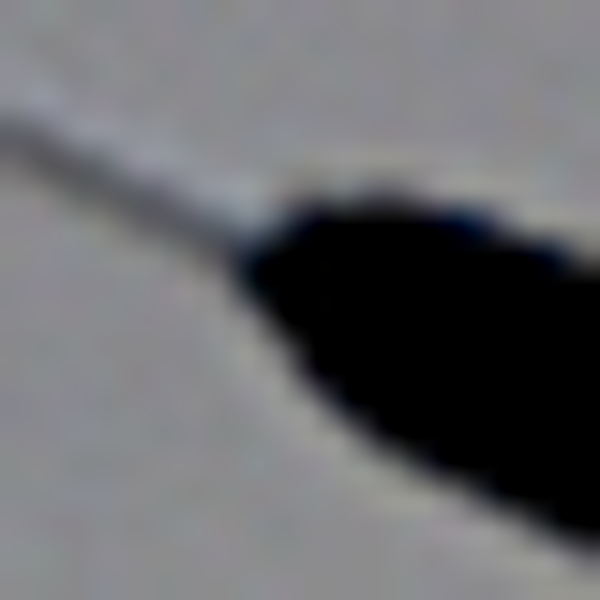

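View pics/s25.png

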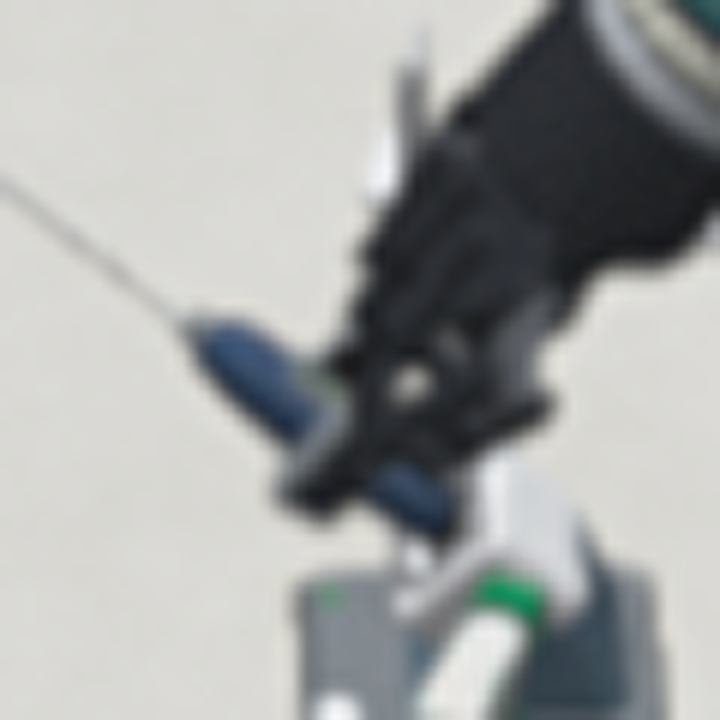

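```bash
python3 - <<'E'
from dock import *
s,p,r=st()
H=(np.array([.56,.05,.22]),rot(-Z*1.0+PY*.5,PX))
rows(p,r,interp(p,r,*H,16),85)
E
```

```text
[
{"offset": [-4.6, -0.3, 19.2], "dr": [0.012, -0.007, -0.011], "grip": 85},
{"offset": [-4.4, -0.2, 19.3], "dr": [0.011, -0.007, -0.011], "grip": 85},
{"offset": [-4.3, 0.0, 19.3], "dr": [0.012, -0.008, -0.011], "grip": 85},
{"offset": [-4.2, 0.2, 19.3], "dr": [0.011, -0.007, -0.011], "grip": 85},
{"offset": [-4.0, 0.4, 19.4], "dr": [0.012, -0.007, -0.011], "grip": 85},
{"offset": [-3.9, 0.5, 19.4], "dr": [0.011, -0.007, -0.01], "grip": 85},
{"offset": [-3.7, 0.7, 19.4], "dr": [0.012, -0.007, -0.011], "grip": 85},
{"offset": [-3.7, 0.9, 19.4], "dr": [0.011, -0.008, -0.011], "grip": 85}
]
[
{"offset": [-3.5, 1.1, 19.4], "dr": [0.012, -0.007, -0.011], "grip": 85},
{"offset": [-3.3, 1.3, 19.5], "dr": [0.011, -0.007, -0.011], "grip": 85},
{"offset": [-3.3, 1.5, 19.4], "dr": [0.012, -0.007, -0.011], "grip": 85},
{"offset": [-3.1, 1.6, 19.5], "dr": [0.011, -0.007, -0.011], "grip": 85},
{"offset": [-3.0, 1.9, 19.4], "dr": [0.012, -0.007, -0.011], "grip": 85},
{"offset": [-2.9, 2.0, 19.5], "dr": [0.011, -0.008, -0.011], "grip": 85},
{"offset": [-2.8, 2.2, 19.5], "dr": [0.012, -0.007, -0.011], "grip": 85},
{"offset": [-2.6, 2.5, 19.4], "dr": [0.011, -0.007, -0.01], "grip": 85}
]
end [0.55997248 0.05000608 0.22000541] [-0.33752174  0.62129204  0.58000687  0.40455816]
```

Emit:
play_rows([
  {"offset": [-4.6, -0.3, 19], "dr": [0.012, -0.007, -0.011], "grip": 85},
  {"offset": [-4.4, -0.2, 19], "dr": [0.011, -0.007, -0.011], "grip": 85},
  {"offset": [-4.3, 0, 19], "dr": [0.012, -0.008, -0.011], "grip": 85},
  {"offset": [-4.2, 0.2, 19], "dr": [0.011, -0.007, -0.011], "grip": 85},
  {"offset": [-4, 0.4, 19], "dr": [0.012, -0.007, -0.011], "grip": 85},
  {"offset": [-3.9, 0.5, 19], "dr": [0.011, -0.007, -0.01], "grip": 85},
  {"offset": [-3.7, 0.7, 19], "dr": [0.012, -0.007, -0.011], "grip": 85},
  {"offset": [-3.7, 0.9, 19], "dr": [0.011, -0.008, -0.011], "grip": 85},
])

```text
clock: 38.12
tool_pos: [0.5501, -0.1076, 0.1906]
orientation: [-0.342, 0.62, 0.616, 0.345]
force: [0.0, 0.4, 0.1]
width: 0.994
```

Emit:
play_rows([
  {"offset": [-3.5, 1.1, 19], "dr": [0.012, -0.007, -0.011], "grip": 85},
  {"offset": [-3.3, 1.3, 19], "dr": [0.011, -0.007, -0.011], "grip": 85},
  {"offset": [-3.3, 1.5, 19], "dr": [0.012, -0.007, -0.011], "grip": 85},
  {"offset": [-3.1, 1.6, 19], "dr": [0.011, -0.007, -0.011], "grip": 85},
  {"offset": [-3, 1.9, 19], "dr": [0.012, -0.007, -0.011], "grip": 85},
  {"offset": [-2.9, 2, 19], "dr": [0.011, -0.008, -0.011], "grip": 85},
  {"offset": [-2.8, 2.2, 19], "dr": [0.012, -0.007, -0.011], "grip": 85},
  {"offset": [-2.6, 2.5, 19], "dr": [0.011, -0.007, -0.01], "grip": 85},
])

```text
clock: 38.78
tool_pos: [0.5579, 0.0441, 0.2183]
orientation: [-0.335, 0.622, 0.58, 0.404]
force: [0.1, -0.4, 0.2]
width: 0.999
```

```bash
python3 log.py; python3 - <<'E'
from ov import *
from dock import *
from workcell import env
S=env.snapshot("side");pickle.dump(S,open("side28.pkl","wb"));T=env.snapshot("top");pickle.dump(T,open("top28.pkl","wb"))
crop(T,385,185,60,75,10,"t28.png");crop(S,250,205,80,65,10,"s28.png")
E
```

```text
38.7833 [-0.203  0.594  0.17   1.519 -0.164  1.504  1.468] [0.5579 0.0441 0.2183] [-0.3353  0.6225  0.5805  0.4039] F [ 0.07 -0.44  0.17] [-0.064 -0.551  0.004] w 0.9986704932315456
```

View pics/t28.png

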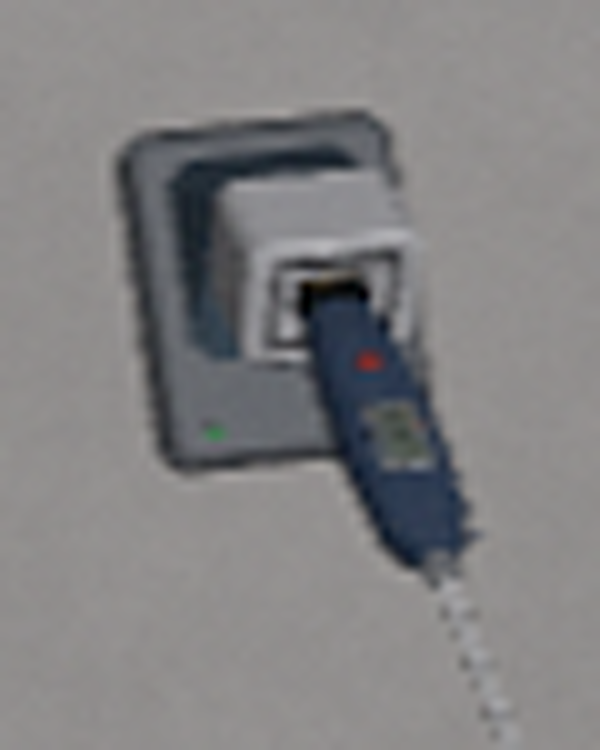

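View pics/s28.png

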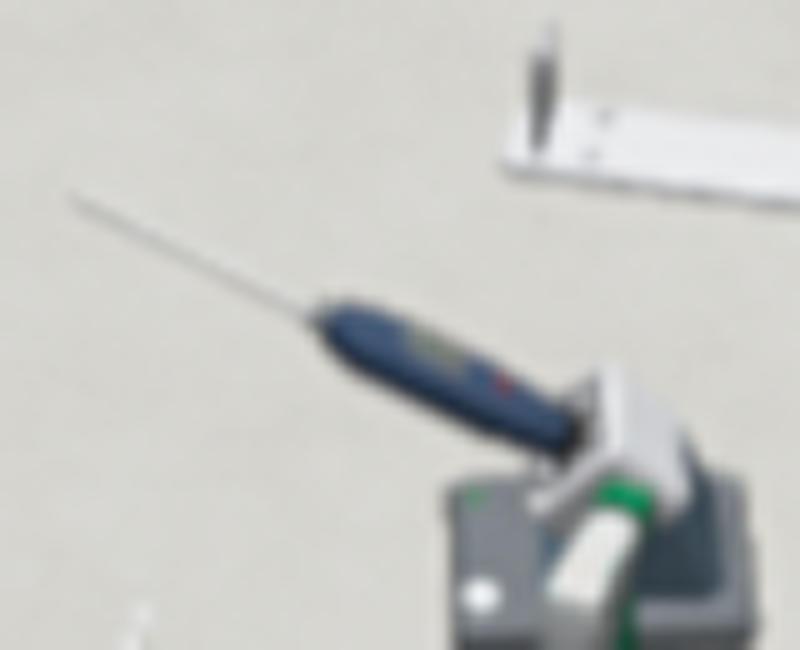

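```bash
python3 - <<'E'
from ov import *
from dock import *
T=load("top28");S=load("side28")
t0=load("top0");d=dict(T);d["color"]=np.clip(128+3*(T["color"].astype(int)-t0["color"].astype(int)),0,255).astype(np.uint8)
crop(d,410,230,40,50,14,"tt28.png")
crop(T,405,198,35,35,20,"tm28.png")
E
```

```text
(no output)
```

View pics/tt28.png

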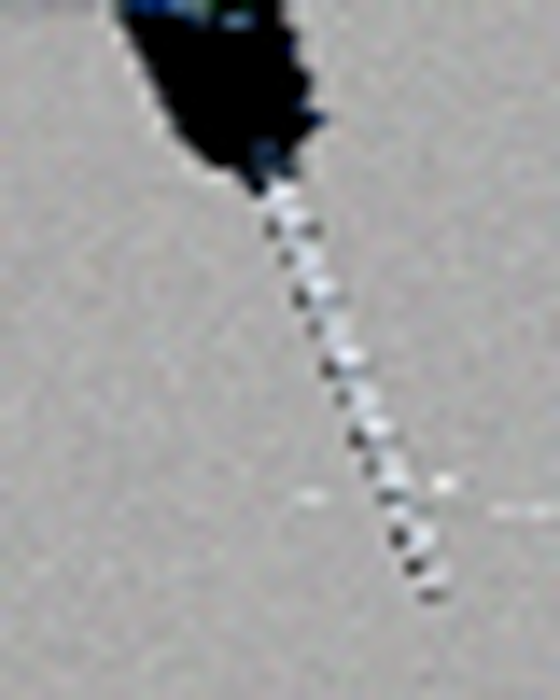

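View pics/tm28.png

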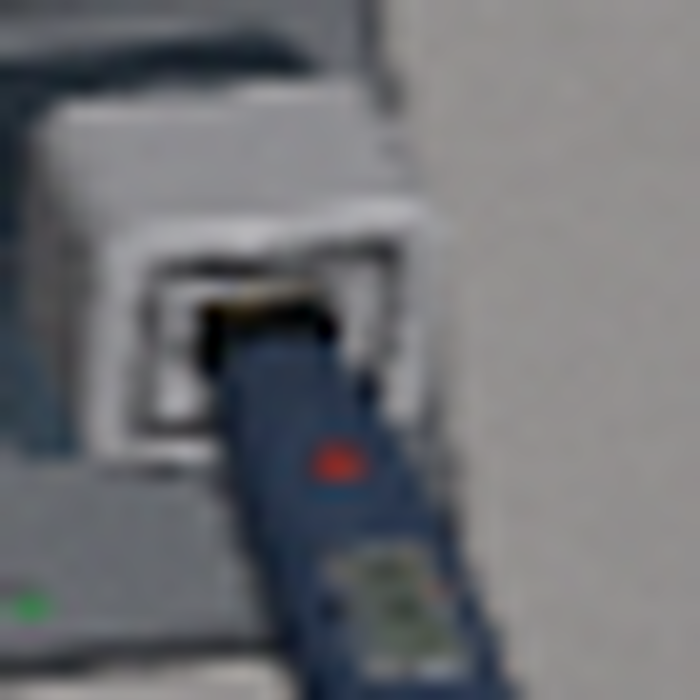

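```bash
python3 - <<'E'
from dock import *
T=load("top28");S=load("side28");y,z=dockR();x=np.cross(y,z);seat=MOUTH-.018*z
def rep(n,X):
    e=X-seat;print(n,X.round(4),"dist seat",np.linalg.norm(e).round(4),"dock xyz",(np.array([e@x,e@y,e@z])*1000).round(1))
tip,res=tri(T,(440.2,272.4),S,(256.1,223.1));rep("tip",tip);print(res)
# nose in top (265,190)/14 ; side (312,318)/10
nose,res=tri(T,(410+265/14-.5,230+190/14-.5),S,(250+31.2-.5-.6,205+31.8-.5-.9));rep("nose",nose);print(res)
n=(tip-nose)/np.linalg.norm(tip-nose);print("len",np.linalg.norm(tip-nose),"pitch",np.degrees(np.arcsin(n[2])),"az",np.degrees(np.arctan2(n[1],n[0])))
end=tip-.214*n;rep("plug end",end)
E
```

```text
tip [ 0.3629 -0.2823  0.1707] dist seat 0.2135 dock xyz [-40.7  -2.1 209.6]
[3.51449799e-04 2.21735176e-03 2.26567954e-03 1.09472830e-05]
nose [ 0.4396 -0.2732  0.1172] dist seat 0.1196 dock xyz [-23.9  -1.1 117.1]
[ 1.65843493e-04  1.06694763e-03  1.08256133e-03 -6.88361420e-05]
len 0.09395316433985114 pitch 34.70749500139229 az -173.23948611484354
plug end [ 0.5376 -0.2616  0.0488] dist seat 0.0027 dock xyz [-2.5  0.2 -1. ]
```

```bash
python3 - <<'E'
from h import *
a=load("top0")["color"].astype(int);b=load("top28")["color"].astype(int)
d=abs(a-b).max(-1).astype(np.uint8);cv2.imwrite("pics/dd.png",np.clip(d*4,0,255).astype(np.uint8))
cv2.imwrite("pics/top28.png",load("top28")["color"][...,::-1])
E
```

```text
(no output)
```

View pics/dd.png

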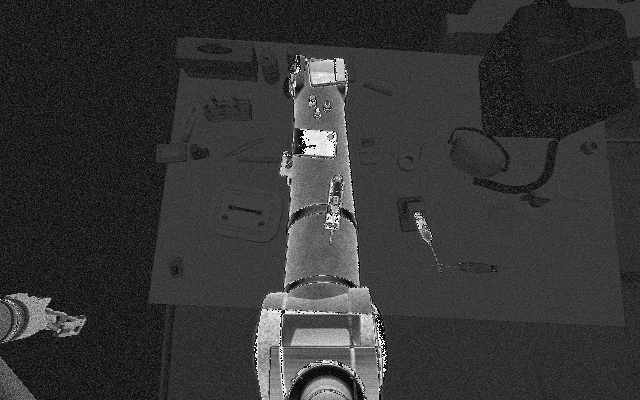

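```bash
python3 - <<'E'
from workcell import env
s=env.read_state();print(s["clock"],s["force"],s["width"]);print(env.close_job())
E
```

```text
38.8833 [0.16362105 1.03364585 0.46560784] 0.9980827457422133
the job is handed in; nothing more can be done
None
```

I checked the seal, laid the probe back on its rest, took it again at a new angle, pushed it home in the dock and handed the job in at 38.9 s.

**Seal draw:**
- The tip followed the whole seam from the left hinge round to the right hinge at about 4 cm/s, leaning 12°.
- It pressed with about 5.5 N at the first touch and 2.4–4.4 N after that.
- The pictures I compared, at the start, on the front and at the end, showed the ring sunk.
- Near the right hinge the tip rubbed the inner groove wall with about 2 N sideways. Moving it about 1.2 mm outwards cleared that.

**Rest:** The side picture showed the probe lying as it did at the start, and I let go there.

**Dock:**
- The plug went in without resistance and stopped hard at the expected depth. The push rose to about 17 N with no further travel.
- After I let go, the probe sagged in the socket's play, to about 34° above level instead of 45°. This is more than the roughly 9° I worked out for a fully seated plug, and by that reckoning it could be 2–3 mm short of home.
- The two cameras together put the plug's end within 1–3 mm of its seat, which is about their accuracy. I took it as home and did not push again.
- The probe stands alone with its needle up, and the needle tip did not move between two pictures about 1.4 s apart.

**Surroundings:** Comparing the top pictures from before and after showed nothing else moved, though the arm still hid a middle strip of the table in the second picture. The gripper was open and clear of everything at the end.

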